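# Set out the pressure sensors from their latched case

## Task

Get the pressure sensors ready for a hydraulic test: lift the draw-latch lever on the front of the aluminium sensor case right up and over until its hook drops off the keeper, open the lid so that it stays open, and take every sensor out and press it down into a clip of its own on the clip rail until the sprung jaw snaps over it and it sits fully home. When all of them are clipped in, shut the lid of the empty case (the latch can stay undone). Leave the multimeter, the gauge block and the spanner where they are.

Things in the scene. Friction and masses are not known exactly. Their poses are not given: they have to be found in the camera images.
- case: Low aluminium sensor case, fixed to the bench: 160 mm deep (x), 336 mm wide (y), base 58 mm high, 78 mm with the lid shut, walls 5 mm. Origin at the centre of its underside; +x points to the hinge side, -x to the front with the latch (which roughly faces the robot's right, towards the rail), z up.
- foam (a point): Inside the case: centre of the case at the height of the foam on which the sensor ends rest, 30 mm above the bench; axes as the case. Up to five sensors lie along x, side by side 58 mm apart in y; at both ends foam ribs 11 mm higher, 20 mm thick, stand between neighbours. The middle 76 mm (in x) is a channel without ribs for the fingers, its floor 11 mm above the bench.
- lid (a joint): Angle of the hinged lid, rad: 0 shut, grows as its front edge goes up, stop at 1.75. Past about 1.6 it leans back and stays open; let go well before that it falls shut. 20 mm high, 0.32 kg. It cannot be opened while the hook is over the keeper.
- lid_hinge (a point): Middle of the lid's hinge line (along the case's y) at the rear top edge: 80 mm behind the case's centre, 58 mm up. Its axes are the case's.
- grip_left (a point): Centre of the lid's left (+y) thumb grip: a black block 26 mm out from the lid's front face, 30 mm wide along y, 12 mm thick. Lid shut, it lies 69 mm above the bench, 174 mm in front of the hinge line and 11 mm above it, at y = +115 mm of the case; an equal one lies at y = -115 mm. Either can be pinched across its width and swung about the hinge.
- latch (a joint): Angle of the draw-latch lever, rad: 0 latched (hangs down against the case's front), grows as its lower end is pulled out to -x of the case and up; 1.57 straight out, stop at 2.9 (up). The over-centre snap takes about 4 N at the tip, then it moves lightly and stays where left. Past about 2.45 the hook, which leaned on the keeper, topples outwards and hangs free: lift to about 2.7.
- latch_pivot (a point): Lever's pivot, in the middle of the case's front: 12 mm in front of the front face, 44.5 mm above the bench; pivot axis along the case's y. Its axes are the case's.
- lever_tip (a point): Point in the thumb tab of the steel lever, 30 mm from the pivot along the lever (the end is 8 mm further). The lever (two arms and the tab) is 32 mm wide along y, 5 to 6 mm thick, and can be pinched across its width. Latched, this point is 14.5 mm above the bench, 13 mm in front of the case's front face. z points from the tip to the pivot.
- hook_tip (a point): Top of the 14 mm wide steel hook pinned to the lever between its arms, where it lies over the keeper bar. Latched it is 4 mm from the keeper point, lifted but not yet free about 10 to 23 mm, dropped free about 50 mm.
- keeper (a point): Middle of the keeper bar (5 mm thick, 16 mm long along y) on the front of the lid, 14 mm in front of the lid's front face, 66 mm above the bench with the lid shut.
- rail_top (a point): Clip rail, fixed to the bench: aluminium plate 96 mm (x) by 302 mm (y), this point in the middle of its top, 8 mm above the bench. Five clips, 58 mm apart along y, each a pair of black forks 28 mm either side of the clip's middle along x, 12 mm thick in x: 44 mm between them is free for the fingers. A fork has a fixed prong (-y side) and a sprung jaw (+y side).
- slot0 (a point): Seat of clip 0: where a sensor's centre lies when it is fully home, 38 mm above the bench, 116 mm to the +y side of its middle. x along the sensor's axis (either way round will do), z up. The flared prong ends 64 mm above the bench, the jaw's round nose is at 49 mm. A sensor meets the nose 20 mm above its seat; pushed straight down with about 12 N it opens the jaw, which snaps back over it.
- slot1 (a point): Seat of clip 1: where a sensor's centre lies when it is fully home, 38 mm above the bench, 58 mm to the +y side of its middle. x along the sensor's axis (either way round will do), z up. The flared prong ends 64 mm above the bench, the jaw's round nose is at 49 mm. A sensor meets the nose 20 mm above its seat; pushed straight down with about 12 N it opens the jaw, which snaps back over it.
- slot2 (a point): Seat of clip 2: where a sensor's centre lies when it is fully home, 38 mm above the bench, in the middle of the rail. x along the sensor's axis (either way round will do), z up. The flared prong ends 64 mm above the bench, the jaw's round nose is at 49 mm. A sensor meets the nose 20 mm above its seat; pushed straight down with about 12 N it opens the jaw, which snaps back over it.
- slot3 (a point): Seat of clip 3: where a sensor's centre lies when it is fully home, 38 mm above the bench, 58 mm to the -y side of its middle. x along the sensor's axis (either way round will do), z up. The flared prong ends 64 mm above the bench, the jaw's round nose is at 49 mm. A sensor meets the nose 20 mm above its seat; pushed straight down with about 12 N it opens the jaw, which snaps back over it.
- slot4 (a point): Seat of clip 4: where a sensor's centre lies when it is fully home, 38 mm above the bench, 116 mm to the -y side of its middle. x along the sensor's axis (either way round will do), z up. The flared prong ends 64 mm above the bench, the jaw's round nose is at 49 mm. A sensor meets the nose 20 mm above its seat; pushed straight down with about 12 N it opens the jaw, which snaps back over it.
- s0 (a point): Centre of sensor 0 (may be absent: None). A stainless pressure sensor: round barrel 20 mm across and 86 mm long, a 24 mm hexagon at one end and a 24 mm square plug at the other, 130 mm over all, about 0.16 kg. x along its axis; lying, its centre is 12 mm above what it lies on (42 mm above the bench in the case).
- s1 (a point): Centre of sensor 1 (may be absent: None). A stainless pressure sensor: round barrel 20 mm across and 86 mm long, a 24 mm hexagon at one end and a 24 mm square plug at the other, 130 mm over all, about 0.16 kg. x along its axis; lying, its centre is 12 mm above what it lies on (42 mm above the bench in the case).
- s2 (a point): Centre of sensor 2 (may be absent: None). A stainless pressure sensor: round barrel 20 mm across and 86 mm long, a 24 mm hexagon at one end and a 24 mm square plug at the other, 130 mm over all, about 0.16 kg. x along its axis; lying, its centre is 12 mm above what it lies on (42 mm above the bench in the case).
- s3 (a point): Centre of sensor 3 (may be absent: None). A stainless pressure sensor: round barrel 20 mm across and 86 mm long, a 24 mm hexagon at one end and a 24 mm square plug at the other, 130 mm over all, about 0.16 kg. x along its axis; lying, its centre is 12 mm above what it lies on (42 mm above the bench in the case).
- s4 (a point): Centre of sensor 4 (may be absent: None). A stainless pressure sensor: round barrel 20 mm across and 86 mm long, a 24 mm hexagon at one end and a 24 mm square plug at the other, 130 mm over all, about 0.16 kg. x along its axis; lying, its centre is 12 mm above what it lies on (42 mm above the bench in the case).
- meter_mid (a point): Bystander: centre of a blue multimeter lying on the bench, 150 x 80 x 38 mm. Not to be moved.
- gauges: Bystander: block with two round pressure gauges standing on it, 50 x 160 mm, 165 mm high; origin under its centre. Not to be moved.
- spanner_mid (a point): Bystander: middle of a steel spanner lying flat on the bench, 190 mm long along x, 8 mm thick. Not to be moved.

How it is judged:
By the outcome, as a careful person would: the job done as asked, in the order asked, and still so for the second after the job is handed in, with the robot touching nothing.
Of sensor0, sensor1, sensor2, sensor3, sensor4 only 3 to 5 are there at a start; the rules pass over those that are not, and their reading is None.
At some moment in a run one of sensor0, sensor1, sensor2, sensor3, sensor4 may be knocked a few centimetres aside while the robot is not near it.
Once in a run the grip may slacken for a moment while it holds something.
It also fails if it takes over 210 s, if anything falls off the work surface, if the arm or the gripper's body presses on something with over 40 N, if the wrist force passes 120 N, or if a joint passes its speed limit or range.

## Robot

A 6-joint arm with a two-finger parallel gripper is mounted at the origin on the work surface. World frame = base frame: x ahead of the robot, y to its left, z up, the work surface at z = 0. Lengths are in m, angles in rad, forces in N, time in s.
With the tool pointing down it reaches from about 0.35 to 0.775 m from the base axis. Payload 7.3 kg.
Tool frame: the origin (TCP) lies midway between the tips of the shut fingers; the grasp point (between the pads) lies 19 mm behind it; z points along the fingers, y is the direction in which the jaws open and shut (so a half turn about z gives the same grasp; the last joint's range is limited). The gripper opens to 92 mm and grips with 3 to 60 N. Pads are 19 mm wide; open, the fingers measure 130 mm over their backs; the gripper's body (75 mm by 190 mm) begins 47 mm behind the grasp point.
Start: joints at [1.148, 0.342, 1.524, -0, 1.275, -0.146], TCP at [0.143, 0.505, 0.188] pointing down, gripper open.
Joint ranges: [-2.53, 2.53], [-0.77, 2.02], [0.04, 2.7], [-1, 4.14], [0.28, 2.66], [-3.11, 3.11]. Speed limits (rad/s): [2.57, 2.57, 3.14, 3.14, 3.14, 3.14].

## Interface

Orientations are given as [roll, pitch, yaw] about the fixed x, y, z axes, in that order (R = Rz(yaw) Ry(pitch) Rx(roll)).
In Python, from cell import robot, imaging gives the robot as it stands. The module is installed in compiled form; this text tells all that it offers.
- The arm moves only by the tool send_rows, never from a script. Its argument "plan" is a list of rows, each a list of 3 entries, a list of its own where there are three numbers: the shift along the world's x, y, z in m, then the turn, a rotation vector about the world's x, y, z in rad, then the closure in counts, from 0 (fully open) to 255 (shut). A call has 1 to 20 rows; each row shifts and turns the commanded pose from where the row before left it; what a row does not reach is not made up. A row lasts 1/10 s, in which the tool goes at most 50 mm and 8.59 degrees, less where a joint would pass 70% of its speed; a pose out of reach is approached as far as the arm can. A call is refused whole if a number of a shift passes 0.05 or a number of a turn 0.15, either way. A call with a gripper value outside its range is refused whole. The fingers move at their own pace and stop on an object; "newtons" is the grip in N (left out, the last holds). Time passes only in rows, so rows that do not move let the fingers close. It gives the time, the measured TCP pose, the force and the opening at its end, in the units of the state.
- robot.observe(): the state, without advancing time (a new reading comes with each control period).
- imaging.read_camera(name): name is "scene" or "top"; returns a dict with "pixels" (384x512x3 uint8, red, green, blue), "fx", "fy", "cx", "cy" (pixels), "world_from_camera" (4x4, takes a point from camera to world coordinates). Camera axes: x right, y down, z forward; pixel columns grow to the right and rows downward; lengths in m; the calibration is good to about 2 mm. A picture is of the moment at which its call begins. There is no depth.
- robot.hand_in(): hands the job in, once; it reports no verdict.
The state is a dict: "time": time; "qpos": joint angles; "qvel": joint speeds; "joint_efforts": joint torques, N m; "tool_pos": TCP position; "tool_rot": TCP orientation; "contact_force": force on the tool from outside, world axes, zero at the start; "torque": the same for the moment, N m; "opening": finger opening in m.
Only numpy, scipy, OpenCV 4.12 (cv2) and the standard library are available. Lean on these libraries where they do the work, as an engineer would, in place of code of your own. Each camera call takes 0.05 s, during which the arm holds its last target.

## Working session

There is one attempt and no reset: what is moved stays moved. The work goes in short steps, Python scripts to look and compute and a tool call to move; the robot and the scene stay as the last step left them, time stands still between calls to the robot, and variables do not carry over. Pictures are saved under pics/ and viewed, and the job is handed in when it is done.

Besides the shell and the picture viewer there is one more tool, called after ">>>" in YAML: its name, and indented under it one key for each argument. send_rows: Moves the arm, as the interface text tells. Its arguments: {"type":"object","properties":{"plan":{"type":"array"},"newtons":{"type":"number"}},"required":["plan"]}

```bash
mkdir -p pics
cat > h.py <<'E'
import numpy as np, cv2
from cell import robot, imaging
def snap(cam,name,crop=None,scale=1):
    d=imaging.read_camera(cam); im=d['pixels'][:,:,::-1].copy()
    if crop: u0,v0,u1,v1=crop; im=im[v0:v1,u0:u1]
    if scale!=1: im=cv2.resize(im,None,fx=scale,fy=scale,interpolation=cv2.INTER_CUBIC)
    cv2.imwrite('pics/'+name,im); return d
def ray(d,u,v,z):
    T=np.array(d['world_from_camera']); r=T[:3,:3]@np.array([(u-d['cx'])/d['fx'],(v-d['cy'])/d['fy'],1]); o=T[:3,3]
    return o+r*(z-o[2])/r[2]
def proj(d,p):
    T=np.linalg.inv(np.array(d['world_from_camera'])); q=T[:3,:3]@np.asarray(p)+T[:3,3]
    return np.array([d['cx']+d['fx']*q[0]/q[2], d['cy']+d['fy']*q[1]/q[2]])
E
python3 - <<'E'
from h import *
for c in ('scene','top'):
    d=snap(c,c+'0.png',scale=1.5); print(c,d['fx'],d['cx'],d['cy'],np.round(d['world_from_camera'],3).tolist())
print(robot.observe())
E
```

```text
scene 387.50866934540534 258.1719385372743 191.28550340273563 [[-0.412, 0.564, -0.716, 1.258], [0.911, 0.256, -0.322, 0.264], [0.002, -0.785, -0.619, 0.659], [0.0, 0.0, 0.0, 1.0]]
top 420.8229652468602 260.3631946497317 190.4447210241117 [[-0.025, -0.998, 0.064, 0.51], [-1.0, 0.026, 0.017, -0.036], [-0.018, -0.063, -0.998, 1.181], [0.0, 0.0, 0.0, 1.0]]
{'time': 0.1, 'qpos': array([ 1.14800723e+00,  3.42642928e-01,  1.52493420e+00, -8.87701467e-06,
        1.27538374e+00, -1.45997321e-01]), 'qvel': array([ 6.30922265e-04, -1.84411086e-03, -2.83862865e-03,  6.19540224e-05,
       -2.89026845e-04,  6.22370528e-04]), 'joint_efforts': array([ 8.45074501e-04, -4.32004845e+01, -2.44696194e+01,  7.18699931e-02,
        5.25336410e-02, -4.35420327e-05]), 'tool_pos': array([0.1432746 , 0.50463847, 0.18771531]), 'tool_rot': array([-3.14023776e+00, -1.90648355e-04,  2.86480334e+00]), 'contact_force': array([0.14976007, 0.21317494, 0.00950343]), 'torque': array([ 0.02861858, -0.02363145, -0.0384315 ]), 'opening': 0.09161168322215028}
```

View pics/scene0.png

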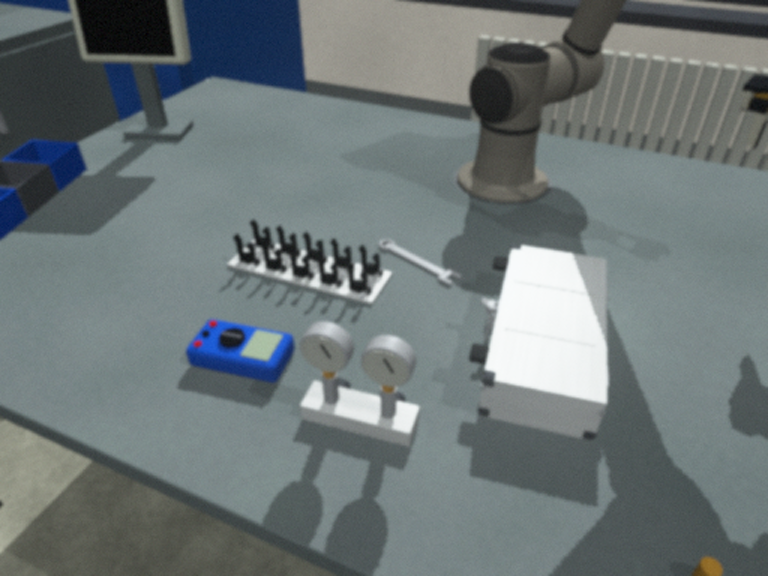

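View pics/top0.png

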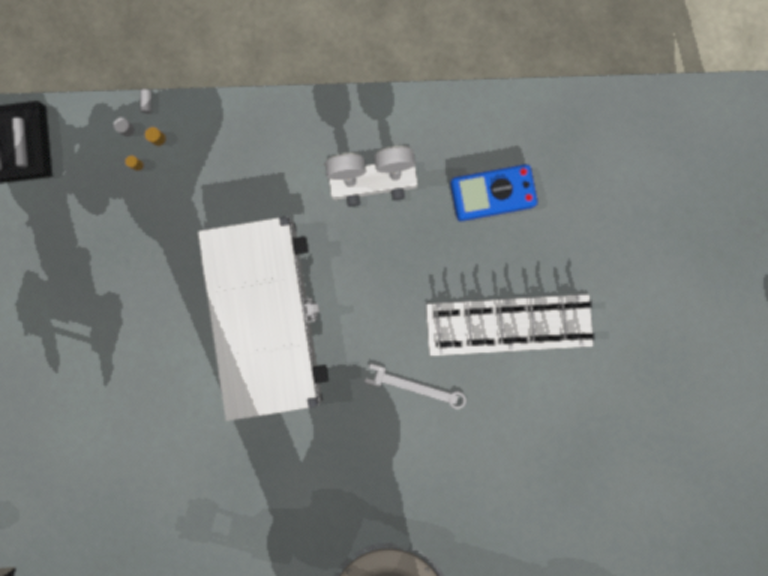

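Run:
```python
from h import *
snap('top','c1.png',(125,135,225,285),4)
snap('top','r1.png',(275,165,405,245),6)
```

```text
(no output)
```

View pics/c1.png

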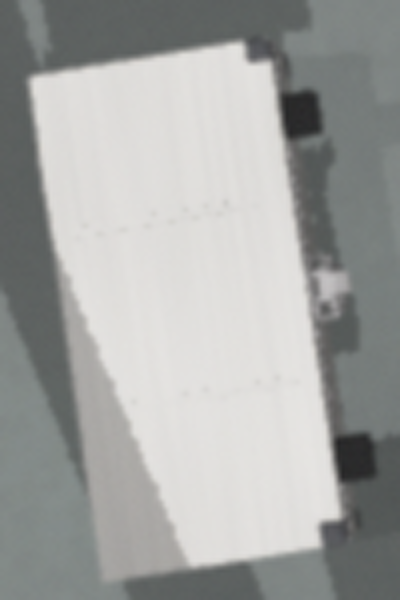

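View pics/r1.png

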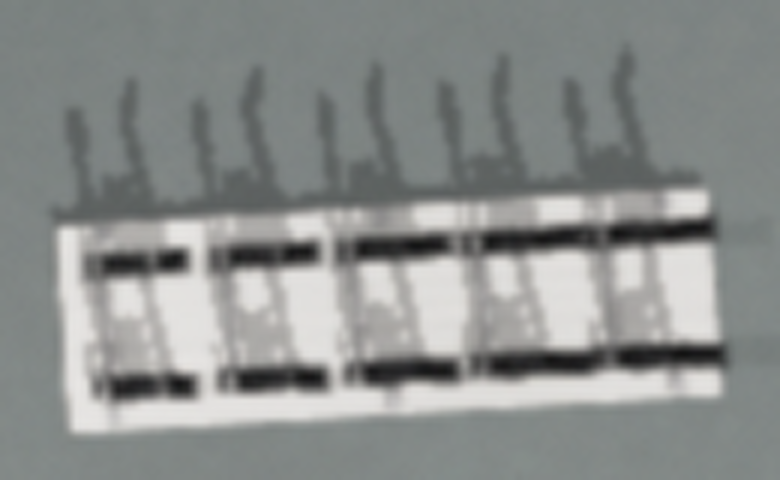

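Run:
```python
from h import *
snap('scene','c2.png',(305,155,415,295),5)
snap('scene','r2.png',(145,140,270,205),6)
```

```text
(no output)
```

View pics/c2.png

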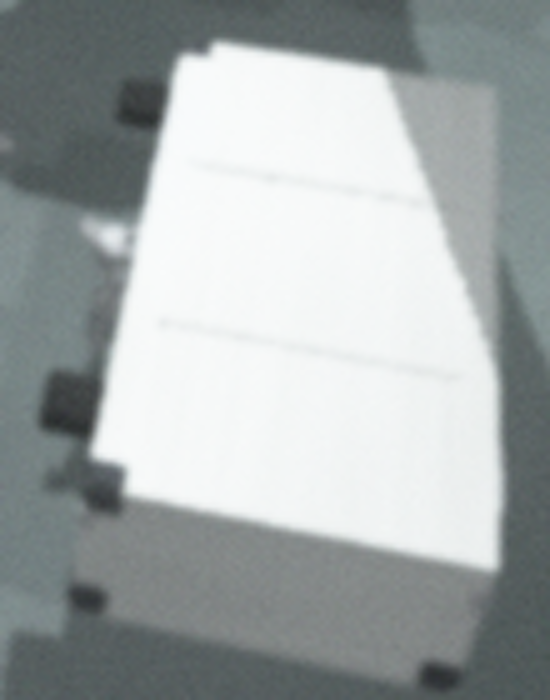

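View pics/r2.png

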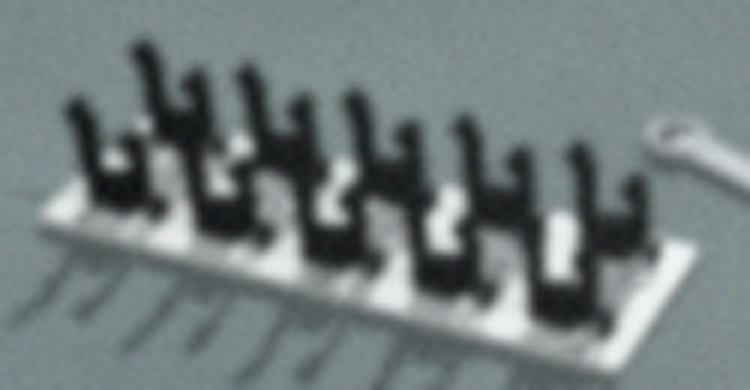

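```bash
cat > fit.py <<'E'
from h import *
from scipy.optimize import least_squares
def cp(p,o,s): return (np.array(p)+.5)/s-.5+np.array(o)
def fit(obs,x0,off=True):
    D={c:imaging.read_camera(c) for c in('scene','top')}
    def T(q,P): c,s=np.cos(q[2]),np.sin(q[2]); return np.array([q[0]+c*P[0]-s*P[1],q[1]+s*P[0]+c*P[1],P[2]])
    def f(q): return np.concatenate([proj(D[c],T(q,P))-uv for c,uv,P in obs])
    r=least_squares(f,x0,loss='soft_l1'); print(np.round(r.x,4)); 
    for (c,uv,P),e in zip(obs,r.fun.reshape(-1,2) if 0 else f(r.x).reshape(-1,2)): print(c,P,np.round(e,2))
    return r.x
E
python3 - <<'E'
from fit import *
o=(125,135);a=(305,155)
case=[('top',cp((30,77),o,4),(.08,-.168,.078)),('top',cp((104,580),o,4),(.08,.168,.078)),
('top',cp((302,114),o,4),(-.094,-.115,.075)),('top',cp((355,457),o,4),(-.094,.115,.075)),
('scene',cp((500,571),a,5),(.08,-.168,.078)),('scene',cp((497,88),a,5),(.08,.168,.078)),
('scene',cp((68,402),a,5),(-.094,-.115,.069)),('scene',cp((143,103),a,5),(-.094,.115,.069))]
q=fit(case,[.5,.3,1.57])
fit([c for c in case if c[0]=='top'],q);fit([c for c in case if c[0]=='scene'],q)
o=(275,165);a=(145,140)
P=lambda x,y:(x*.048,y*.151,.008)
rail=[('top',cp((57,226),o,6),P(1,1)),('top',cp((708,190),o,6),P(1,-1)),('top',cp((722,396),o,6),P(-1,-1)),('top',cp((70,433),o,6),P(-1,1)),
('scene',cp((40,215),a,6),P(1,-1)),('scene',cp((608,362),a,6),P(1,1)),('scene',cp((697,245),a,6),P(-1,1))]
q=fit(rail,[.45,-.2,0])
fit([c for c in rail if c[0]=='top'],q);fit([c for c in rail if c[0]=='scene'],q)
E
```

```text
[0.532  0.2168 1.7083]
top (0.08, -0.168, 0.078) [ 0.57 -0.38]
top (0.08, 0.168, 0.078) [0.31 0.16]
top (-0.094, -0.115, 0.075) [ 0.33 -0.58]
top (-0.094, 0.115, 0.075) [ 0.44 -0.16]
scene (0.08, -0.168, 0.078) [-0.02 -0.36]
scene (0.08, 0.168, 0.078) [ 0.33 -0.18]
scene (-0.094, -0.115, 0.069) [1.1  0.12]
scene (-0.094, 0.115, 0.069) [ 0.6  -0.08]
[0.5314 0.2179 1.7086]
top (0.08, -0.168, 0.078) [ 0.15 -0.13]
top (0.08, 0.168, 0.078) [-0.09  0.41]
top (-0.094, -0.115, 0.075) [-0.09 -0.35]
top (-0.094, 0.115, 0.075) [0.03 0.07]
[0.5331 0.2159 1.7089]
scene (0.08, -0.168, 0.078) [-0.52 -0.14]
scene (0.08, 0.168, 0.078) [-0.12 -0.06]
scene (-0.094, -0.115, 0.069) [0.59 0.33]
scene (-0.094, 0.115, 0.069) [0.13 0.06]
[ 0.5077 -0.2353  0.0318]
top (0.048, 0.151, 0.008) [ 0.39 -0.22]
top (0.048, -0.151, 0.008) [ 0.6  -0.42]
top (-0.048, -0.151, 0.008) [ 0.93 -0.08]
top (-0.048, 0.151, 0.008) [ 0.3  -0.15]
scene (0.048, -0.151, 0.008) [ 0.4  -0.59]
scene (0.048, 0.151, 0.008) [2.17 0.7 ]
scene (-0.048, 0.151, 0.008) [1.02 0.12]
[ 0.5071 -0.2337  0.0312]
top (0.048, 0.151, 0.008) [-0.16 -0.04]
top (0.048, -0.151, 0.008) [ 0.06 -0.18]
top (-0.048, -0.151, 0.008) [0.37 0.17]
top (-0.048, 0.151, 0.008) [-0.27  0.04]
[ 0.508  -0.2387  0.0293]
scene (0.048, -0.151, 0.008) [-0.63 -0.9 ]
scene (0.048, 0.151, 0.008) [0.83 0.5 ]
scene (-0.048, 0.151, 0.008) [-0.16 -0.03]
```

```bash
cat >> h.py <<'E'
from scipy.spatial.transform import Rotation as Ro
CASE=np.array([.532,.217,1.708]); RAIL=np.array([.5072,-.2347,.031])
def W(F,P):
    c,s=np.cos(F[2]),np.sin(F[2]); return np.array([F[0]+c*P[0]-s*P[1],F[1]+s*P[0]+c*P[1],P[2]])
def go(pos,rpy=None,v=.04):
    o=robot.observe(); dp=np.asarray(pos)-o['tool_pos']
    w=np.zeros(3)
    if rpy is not None: w=(Ro.from_euler('xyz',rpy)*Ro.from_euler('xyz',o['tool_rot']).inv()).as_rotvec()
    n=max(int(np.ceil(np.abs(dp).max()/v)),int(np.ceil(np.linalg.norm(w)/.13)),1)
    print('tgt',np.round(pos,4),'d',np.round(dp,4),'w',np.round(w,4),'n',n,'per row',np.round(dp/n,4),np.round(w/n,4))
E
python3 - <<'E'
from h import *
go(W(CASE,(-.2,0,.188)),[np.pi,0,1.708])
E
```

```text
tgt [0.5594 0.0189 0.188 ] d [ 4.159e-01 -4.862e-01 -3.000e-04] w [-1.0000e-04  1.0000e-04 -1.1567e+00] n 13 per row [ 0.032  -0.0374 -0.    ] [-0.     0.    -0.089]
```

>>> send_rows:
  plan:
    - [[0.032,-0.0374,0],[0,0,-0.089],0]
    - [[0.032,-0.0374,0],[0,0,-0.089],0]
    - [[0.032,-0.0374,0],[0,0,-0.089],0]
    - [[0.032,-0.0374,0],[0,0,-0.089],0]
    - [[0.032,-0.0374,0],[0,0,-0.089],0]
    - [[0.032,-0.0374,0],[0,0,-0.089],0]
    - [[0.032,-0.0374,0],[0,0,-0.089],0]
    - [[0.032,-0.0374,0],[0,0,-0.089],0]
    - [[0.032,-0.0374,0],[0,0,-0.089],0]
    - [[0.032,-0.0374,0],[0,0,-0.089],0]
    - [[0.032,-0.0374,0],[0,0,-0.089],0]
    - [[0.032,-0.0374,0],[0,0,-0.089],0]
    - [[0.032,-0.0374,0],[0,0,-0.089],0]
    - [[0,0,0],[0,0,0],0]

```text
time: 2.3
tool_pos: [0.5625, 0.014, 0.1875]
tool_rot: [3.141, 0.002, 1.7]
contact_force: [-0.1, 0.9, 0.2]
opening: 0.0916
```

Run:
```python
from h import *
print(robot.observe())
snap('scene','a.png',scale=1.5);snap('top','b.png',scale=1.5)
p=W(CASE,(-.0888-.06,0,.0743))
go(p,[np.pi,-np.pi/4,1.708])
```

```text
{'time': 2.3, 'qpos': array([-0.11035574,  0.41108152,  1.42092629, -0.00148252,  1.30815334,
       -0.23965761]), 'qvel': array([ 0.07241292, -0.04981487,  0.08844112,  0.03791072,  0.01917273,
       -0.01994786]), 'joint_efforts': array([ -1.95728593, -46.42774343, -26.18256569,  -0.23074367,
        -0.05861308,   0.20852356]), 'tool_pos': array([0.56246945, 0.01402916, 0.18749305]), 'tool_rot': array([3.14054230e+00, 1.73102614e-03, 1.70048117e+00]), 'contact_force': array([-0.10345809,  0.85727583,  0.20010133]), 'torque': array([-0.08085495,  0.02940719,  0.03759332]), 'opening': 0.0916091070541025}
tgt [0.5524 0.0696 0.0743] d [-0.0071  0.0516 -0.1134] w [0.7777 0.1056 0.0012] n 7 per row [-0.001   0.0074 -0.0162] [0.1111 0.0151 0.0002]
```

View pics/b.png

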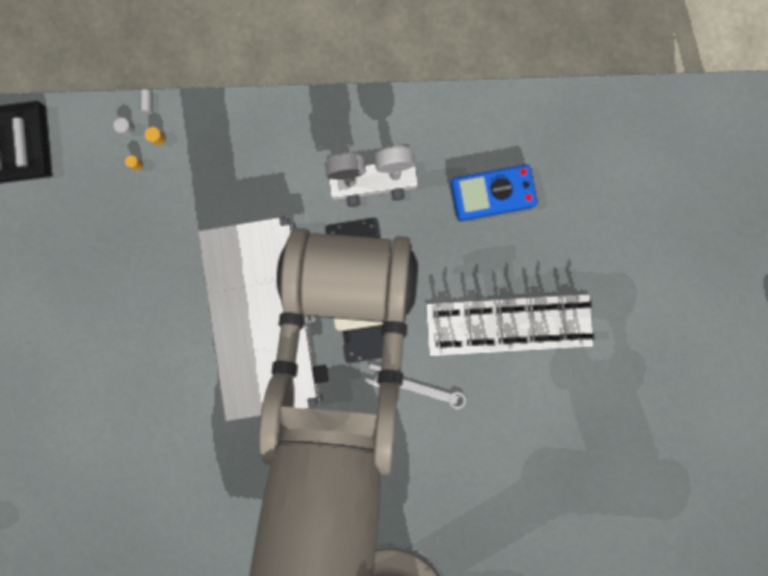

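>>> send_rows:
  plan:
    - [[-0.001,0.0074,0],[0.111,0.015,0],0]
    - [[-0.001,0.0074,-0.01],[0.111,0.015,0],0]
    - [[-0.001,0.0074,-0.02],[0.111,0.015,0],0]
    - [[-0.001,0.0074,-0.02],[0.111,0.015,0],0]
    - [[-0.001,0.0074,-0.02],[0.111,0.015,0],0]
    - [[-0.001,0.0074,-0.02],[0.111,0.015,0],0]
    - [[-0.001,0.0074,-0.023],[0.111,0.015,0],0]
    - [[0,0,0],[0,0,0],0]
    - [[0,0,0],[0,0,0],0]

```text
time: 3.3
tool_pos: [0.552, 0.0714, 0.0756]
tool_rot: [3.141, -0.783, 1.708]
contact_force: [0.9, 0.1, 0.2]
opening: 0.0919
```

Run:
```python
from h import *
o=robot.observe();print(o['qpos'])
snap('scene','a1.png',(250,110,430,260),4);snap('top','b1.png',(150,120,330,270),4)
p=W(CASE,(-.0888-.06,0,.0743))
go(p,[np.pi,-np.pi/4,1.708])
```

```text
[-0.41933766  0.73176929  1.50563523  0.65049674  1.42452528 -0.8308857 ]
tgt [0.5524 0.0696 0.0743] d [-0.0009 -0.0017 -0.0034] w [ 0.0043  0.0063 -0.0009] n 1 per row [-0.0009 -0.0017 -0.0034] [ 0.0043  0.0063 -0.0009]
```

View pics/a1.png

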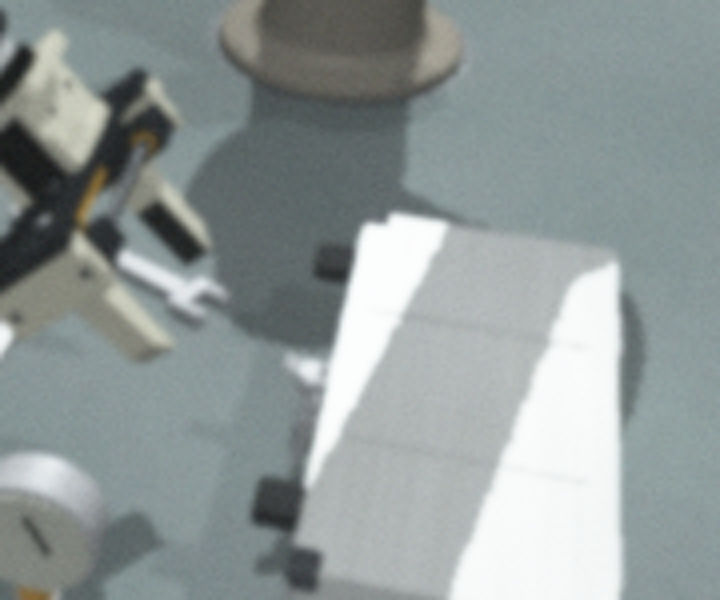

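View pics/b1.png

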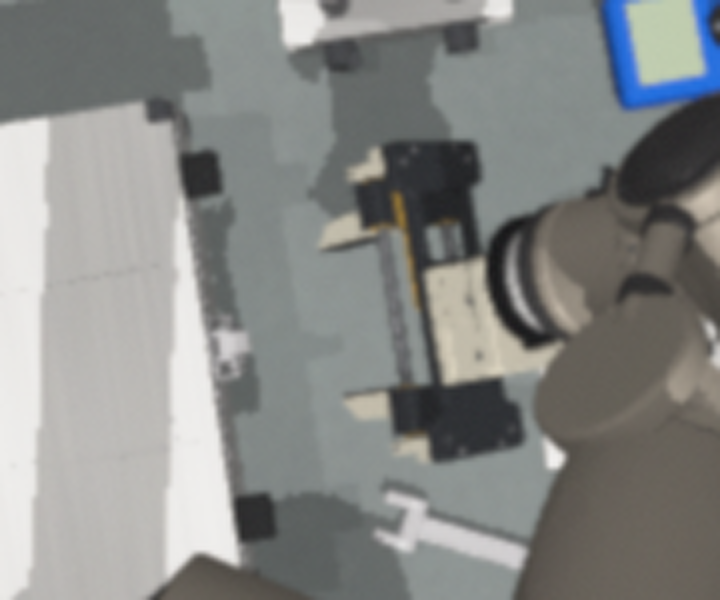

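Run:
```python
from h import *
d=imaging.read_camera('top');e=imaging.read_camera('scene')
for i in range(3): print(robot.observe()['tool_pos'],robot.observe()['time']); imaging.read_camera('top')
p=robot.observe()['tool_pos']
ey=W([0,0,1.708],(0,1,0))
for s in(-1,0,1):
  print((proj(d,p+s*.046*ey)-[150,120])*4,(proj(e,p+s*.046*ey)-[250,110])*4)
for P in [(-.092,0,.0445),(-.094,0,.066),(-.094,.115,.075),(-.094,-.115,.075)]: print((proj(d,W(CASE,P))-[150,120])*4,(proj(e,W(CASE,P))-[250,110])*4)
```

```text
[0.55338904 0.07120024 0.07794105] 3.5
[0.55325792 0.07112313 0.07768919] 3.55
[0.55308045 0.07101414 0.07732675] 3.6
[296.9556345  258.19220623] [205.85224002 391.53305705]
[307.83061803 327.04895539] [221.14422566 343.45327006]
[318.76504454 396.28207757] [235.3343951  298.83772178]
[231.72487001 343.18872491] [307.9888962  400.97359192]
[230.06976574 341.82785248] [308.66095246 373.0798122 ]
[254.94991272 514.97625398] [336.65501852 252.99351885]
[201.6224452  170.26355604] [278.57972304 492.4841196 ]
```

Run:
```python
from h import *
from scipy.optimize import least_squares
d=imaging.read_camera('top');e=imaging.read_camera('scene')
def tri(a,b):
    r=least_squares(lambda p:np.r_[proj(d,p)-a,proj(e,p)-b],[.55,.07,.08]); return r.x,r.fun
A=lambda u,v:np.array([u/4+150,v/4+120]);B=lambda u,v:np.array([u/4+250,v/4+110])
print(tri(A(322,248),B(155,352)),tri(A(348,398),B(207,250)))
o=robot.observe();print(o['tool_pos'],o['tool_rot'],o['opening'])
snap('scene','a2.png',(240,130,320,210),9);snap('top','b2.png',(220,150,290,240),8)
```

```text
(array([0.60480888, 0.05228485, 0.10254617]), array([ 2.32044807, -0.91079377,  2.19463874,  0.02002974])) (array([0.50588266, 0.04328607, 0.10686385]), array([-8.14034794e-03,  3.03272037e-03, -8.33853661e-03,  2.70459117e-06]))
[0.55268968 0.07077852 0.07623805] [ 3.13669743 -0.78275222  1.71095824] 0.09141983000558487
```

View pics/a2.png

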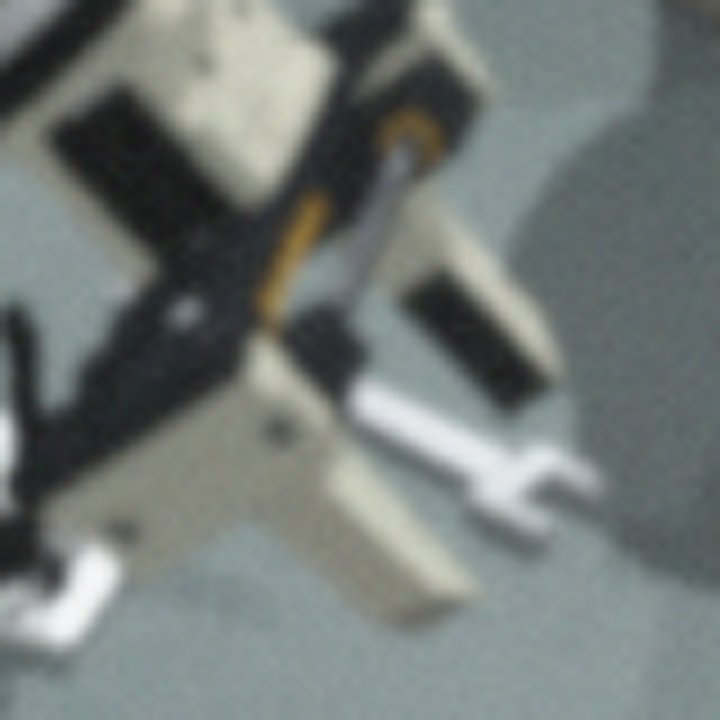

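View pics/b2.png

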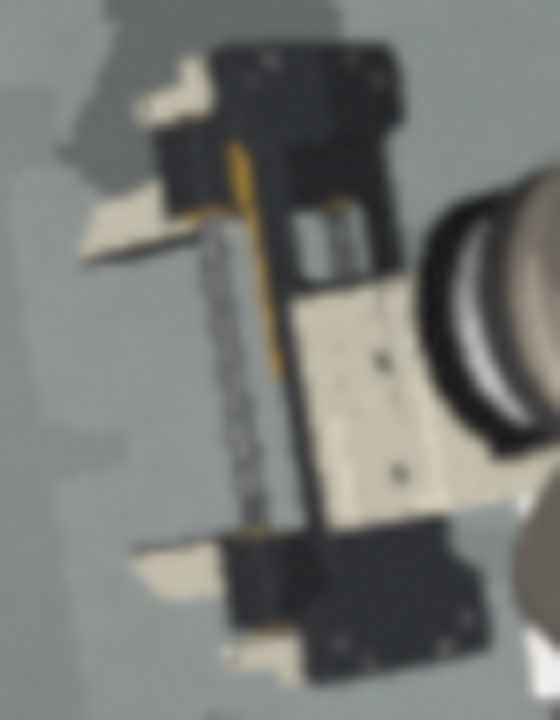

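>>> send_rows:
  plan:
    - [[0,0,0],[0,0,0],255]
    - [[0,0,0],[0,0,0],255]
    - [[0,0,0],[0,0,0],255]
    - [[0,0,0],[0,0,0],255]
    - [[0,0,0],[0,0,0],255]
    - [[0,0,0],[0,0,0],255]
    - [[0,0,0],[0,0,0],255]
    - [[0,0,0],[0,0,0],255]
    - [[0,0,0],[0,0,0],255]
    - [[0,0,0],[0,0,0],255]

```text
time: 4.85
tool_pos: [0.5525, 0.0706, 0.0753]
tool_rot: [3.139, -0.784, 1.709]
contact_force: [0.2, -0.2, 0.4]
opening: 0.0164
```

Run:
```python
from h import *
o=robot.observe();print(o['tool_pos'],o['tool_rot'],o['opening'])
d=snap('scene','a3.png',(240,130,320,210),9);e=snap('top','b3.png',(220,150,290,240),8)
p=o['tool_pos']; print((proj(d,p)-[240,130])*9,(proj(e,p)-[220,150])*8)
```

```text
[0.55246403 0.07063085 0.07534512] [ 3.13881328 -0.78400113  1.70890972] 0.016376283553366032
[586.62803398 596.12150454] [ 57.06915671 415.69693007]
```

View pics/a3.png

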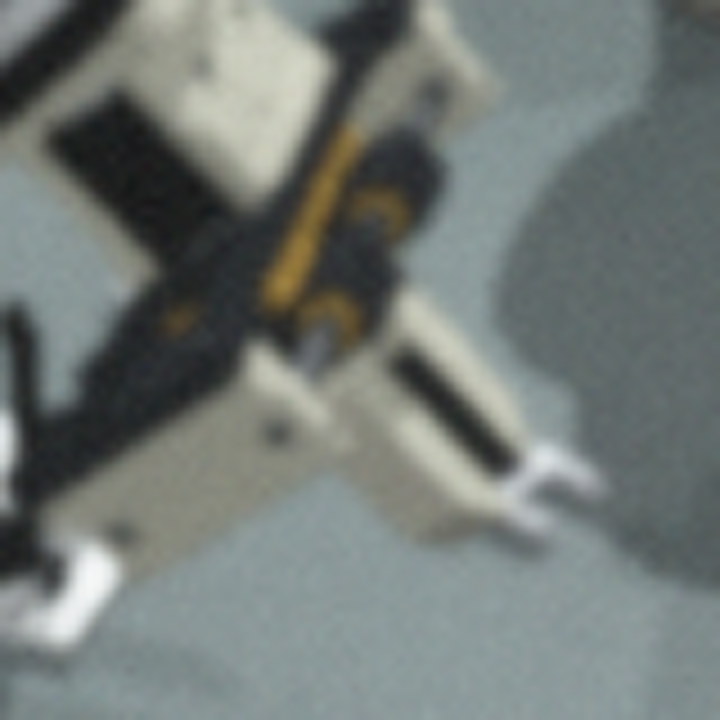

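View pics/b3.png

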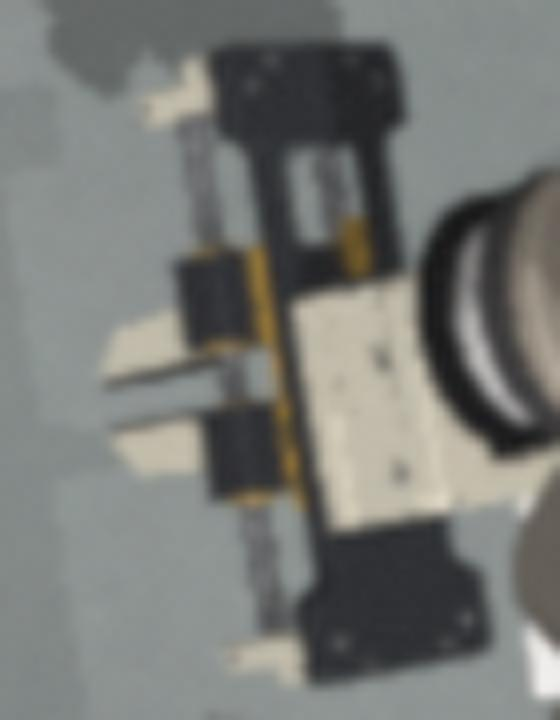

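Run:
```python
from h import *
d=imaging.read_camera('top')
for z in(.2,.26,.3): 
  print(z,(proj(d,[.5625,.014,z]))*1.5, [list((proj(d,np.array([.5625,.014,z])+s*.095*W([0,0,1.7],(0,1,0)))*1.5).__iter__()) for s in(-1,1)])
R=Ro.from_euler('xyz',[3.139,-.784,1.709]).as_matrix(); p=np.array([.5525,.0706,.0753])
e=imaging.read_camera('scene')
for k in (0,.019,.03,.066,.1,.136):
  q=p-k*R[:,2]; print(k,((proj(d,q))-[220,150])*8, (proj(e,q)-[240,130])*9)
for k in (-.095,.095):
  q=p-.07*R[:,2]+k*R[:,1]; print(k,((proj(d,q))-[220,150])*8, (proj(e,q)-[240,130])*9)
```

```text
0.2 [369.08073365 292.69950792] [[np.float64(359.935971255133), np.float64(232.8951034181802)], [np.float64(378.3419592810076), np.float64(353.2655521919083)]]
0.26 [366.93051628 290.55501161] [[np.float64(357.21118438968495), np.float64(226.9133111253475)], [np.float64(376.78170898069214), np.float64(355.06013013261827)]]
0.3 [365.33513313 288.96387328] [[np.float64(355.1909262735936), np.float64(222.47818829735314)], [np.float64(375.62322676757105), np.float64(356.3926000728271)]]
0 [ 57.17393686 415.59027925] [586.46111633 596.30043511]
0.019 [ 93.86391448 407.53277333] [540.43650542 547.64236114]
0.03 [115.52322525 402.77616032] [513.54718213 519.21446885]
0.066 [188.64504473 386.71783781] [424.27191277 424.83099498]
0.1 [261.02597341 370.82222273] [338.11938854 333.74894532]
0.136 [341.44403968 353.16156749] [244.88912026 235.1841731 ]
-0.095 [244.97297906 684.68369747] [491.79731797 224.45508826]
0.095 [149.54983464  88.49786811] [323.38793463 636.44968262]
```

>>> send_rows:
  plan:
    - [[0,-0.005,0.01],[-0.13,-0.018,0],255]
    - [[0,-0.005,0],[-0.13,-0.018,0],255]
    - [[0,-0.005,0],[-0.13,-0.018,0],255]
    - [[0,-0.005,0],[-0.13,-0.018,0],255]
    - [[0,-0.005,0],[-0.13,-0.018,0],255]
    - [[0,-0.005,0],[-0.13,-0.018,0],255]
    - [[0,0,-0.015],[0,0,0],255]
    - [[0,0,-0.01],[0,0,0],255]
    - [[0,0,-0.01],[0,0,0],255]
    - [[0,0,0],[0,0,0],255]
    - [[0,0,0],[0,0,0],255]

```text
time: 6.15
tool_pos: [0.5524, 0.0399, 0.05]
tool_rot: [3.14, 0.003, 1.707]
contact_force: [-0.1, 0.1, -0.1]
opening: 0.0005
```

Run:
```python
from h import *
o=robot.observe();print(o['tool_pos'],o['tool_rot'],o['opening'],o['contact_force'])
d=snap('scene','a4.png',(230,130,330,230),7);e=snap('top','b3.png',(220,150,290,240),8)
p=o['tool_pos']; 
for k in(0,.03,.066):print((proj(d,p+[0,0,k])-[230,130])*7)
```

```text
[0.55242676 0.03991208 0.0499979 ] [3.14004439e+00 2.99783989e-03 1.70729297e+00] 0.0005312953282322255 [-0.06891783  0.13602561 -0.0981288 ]
[437.81840723 496.89772773]
[442.72745341 429.95919176]
[448.88162955 346.04237237]
```

View pics/a4.png

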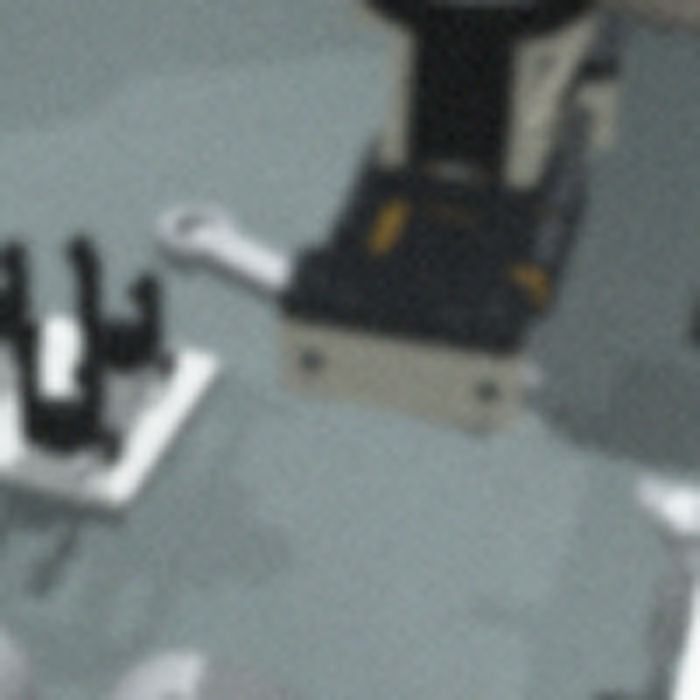

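>>> send_rows:
  plan:
    - [[0,0,-0.01],[0,0,0],255]
    - [[0,0,-0.01],[0,0,0],255]
    - [[0,0,-0.01],[0,0,0],255]
    - [[0,0,-0.01],[0,0,0],255]
    - [[0,0,0],[0,0,0],255]
    - [[0,0,0],[0,0,0],255]

```text
time: 6.85
tool_pos: [0.5523, 0.0407, 0.0099]
tool_rot: [3.14, 0.003, 1.709]
contact_force: [0.5, 0.2, 1.0]
opening: 0.0006
```

Run:
```python
from h import *
o=robot.observe();print(o['tool_pos'],o['tool_rot'],o['opening'],o['contact_force'])
d=snap('scene','a5.png',(230,130,330,230),7)
p=o['tool_pos']; 
for k in(0,.03,.066):print((proj(d,p+[0,0,k])-[230,130])*7)
ey=W([0,0,1.708],(0,1,0))
for k in(0,.03,.066):print((proj(d,p+[0,0,k]-.095*ey)-[230,130])*7)
```

```text
[0.55226897 0.04069476 0.00991982] [3.14001144 0.00321541 1.70876928] 0.0005942989279990641 [0.53891725 0.20522601 0.96668186]
[433.73961246 582.69378533]
[438.44380773 519.13175773]
[444.33454283 439.53747087]
[372.01648218 763.22564127]
[375.81059171 698.31537765]
[380.57805647 616.75278911]
```

View pics/a5.png

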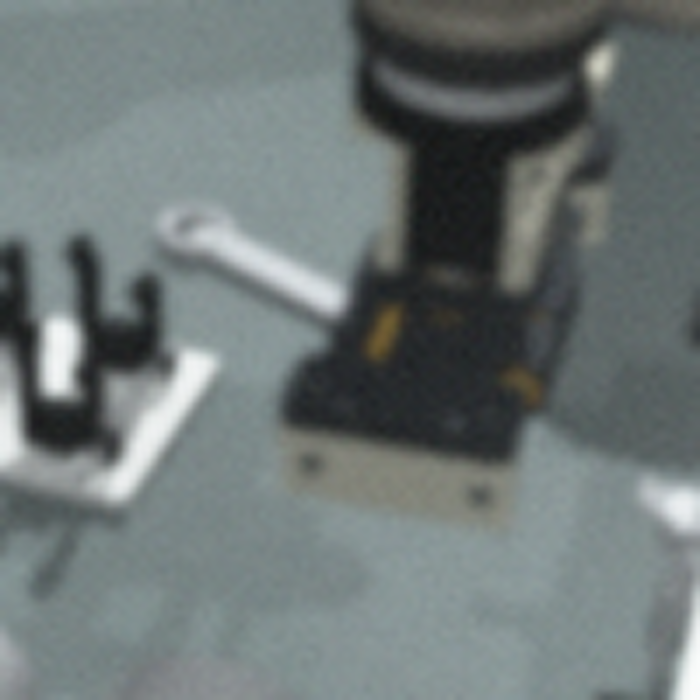

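>>> send_rows:
  plan:
    - [[0,0,-0.004],[0,0,0],255]
    - [[0,0,-0.004],[0,0,0],255]
    - [[0,0,0],[0,0,0],255]
    - [[0,0,0],[0,0,0],255]

```text
time: 7.3
tool_pos: [0.5524, 0.0407, 0.0023]
tool_rot: [3.139, 0.003, 1.709]
contact_force: [0.1, 0.0, -0.1]
opening: 0.0005
```

>>> send_rows:
  plan:
    - [[0,0,-0.003],[0,0,0],255]
    - [[0,0,-0.002],[0,0,0],255]
    - [[0,0,0],[0,0,0],255]
    - [[0,0,0],[0,0,0],255]

```text
time: 7.7
tool_pos: [0.5524, 0.0406, -0.0027]
tool_rot: [3.139, 0.003, 1.709]
contact_force: [0.2, 0.2, 0.7]
opening: 0.0005
```

>>> send_rows:
  plan:
    - [[0,0,-0.003],[0,0,0],255]
    - [[0,0,-0.003],[0,0,0],255]
    - [[0,0,-0.003],[0,0,0],255]
    - [[0,0,0],[0,0,0],255]

```text
time: 8.1
tool_pos: [0.5521, 0.0407, -0.0122]
tool_rot: [3.14, 0.003, 1.709]
contact_force: [-0.6, -0.8, 0.5]
opening: 0.0002
```

>>> send_rows:
  plan:
    - [[0,0,-0.003],[0,0,0],255]
    - [[0,0,-0.003],[0,0,0],255]
    - [[0,0,0],[0,0,0],255]

```text
time: 8.4
tool_pos: [0.5521, 0.0406, -0.0182]
tool_rot: [3.14, 0.003, 1.709]
contact_force: [0.3, -0.9, 0.3]
opening: 0.0007
```

>>> send_rows:
  plan:
    - [[0,0,-0.002],[0,0,0],255]
    - [[0,0,-0.002],[0,0,0],255]
    - [[0,0,0],[0,0,0],255]

```text
time: 8.7
tool_pos: [0.5523, 0.0406, -0.0219]
tool_rot: [3.14, 0.003, 1.709]
contact_force: [0.0, 0.3, 0.6]
opening: 0.0003
```

>>> send_rows:
  plan:
    - [[0,0,-0.002],[0,0,0],255]
    - [[0,0,-0.002],[0,0,0],255]
    - [[0,0,0],[0,0,0],255]

```text
time: 9.0
tool_pos: [0.5523, 0.0407, -0.026]
tool_rot: [3.14, 0.003, 1.709]
contact_force: [-0.3, -0.0, 1.1]
opening: 0.0005
```

>>> send_rows:
  plan:
    - [[0,0,-0.002],[0,0,0],255]
    - [[0,0,-0.001],[0,0,0],255]
    - [[0,0,0],[0,0,0],255]

```text
time: 9.3
tool_pos: [0.5523, 0.0407, -0.0288]
tool_rot: [3.14, 0.003, 1.709]
contact_force: [-0.3, 0.3, 0.1]
opening: 0.0006
```

>>> send_rows:
  plan:
    - [[0,0,-0.001],[0,0,0],255]
    - [[0,0,-0.001],[0,0,0],255]
    - [[0,0,0],[0,0,0],255]

```text
time: 9.6
tool_pos: [0.5524, 0.0406, -0.0308]
tool_rot: [3.139, 0.003, 1.709]
contact_force: [0.3, -0.3, -0.2]
opening: 0.0007
```

>>> send_rows:
  plan:
    - [[0,0,-0.001],[0,0,0],255]
    - [[0,0,-0.001],[0,0,0],255]
    - [[0,0,0],[0,0,0],255]

```text
time: 9.9
tool_pos: [0.5524, 0.0407, -0.0328]
tool_rot: [3.139, 0.003, 1.709]
contact_force: [-0.3, 0.4, -0.4]
opening: 0.0003
```

Still no contact; look before going lower.

Run:
```python
from h import *
d=snap('scene','a6.png',(230,130,330,230),7)
```

```text
(no output)
```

View pics/a6.png

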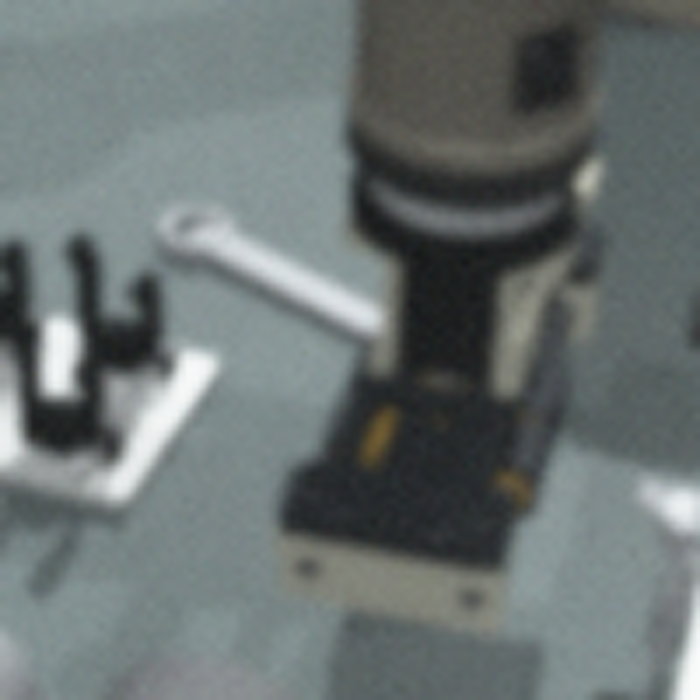

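>>> send_rows:
  plan:
    - [[0,0,-0.001],[0,0,0],255]
    - [[0,0,-0.001],[0,0,0],255]
    - [[0,0,0],[0,0,0],255]

```text
time: 10.25
tool_pos: [0.5523, 0.0407, -0.0348]
tool_rot: [3.139, 0.003, 1.709]
contact_force: [0.2, 0.8, -0.1]
opening: 0.0006
```

>>> send_rows:
  plan:
    - [[0,0,-0.001],[0,0,0],255]
    - [[0,0,-0.001],[0,0,0],255]
    - [[0,0,0],[0,0,0],255]

```text
time: 10.55
tool_pos: [0.5523, 0.0407, -0.0368]
tool_rot: [3.14, 0.003, 1.709]
contact_force: [1.0, -0.1, 0.2]
opening: 0.0005
```

>>> send_rows:
  plan:
    - [[0,0,-0.001],[0,0,0],255]
    - [[0,0,-0.001],[0,0,0],255]
    - [[0,0,0],[0,0,0],255]

```text
time: 10.85
tool_pos: [0.5525, 0.0406, -0.0381]
tool_rot: [3.139, 0.003, 1.709]
contact_force: [-2.2, -0.3, 4.4]
opening: 0.0003
```

Run:
```python
from h import *
o=robot.observe();print(o['tool_pos'],o['contact_force'])
d=snap('scene','a7.png',(230,130,330,230),7); e=snap('top','b7.png',(200,130,290,230),7)
p=o['tool_pos'].copy();p[2]=0
ey=W([0,0,1.709],(0,1,0)); ex=W([0,0,1.709],(1,0,0))
for k in (0,.028,.04,.05,.066,.08):print(k,*[(proj(d,p+[0,0,k]-.095*ey+t*ex)-[230,130])*7 for t in(-.0375,.0375)], *[(proj(e,p+[0,0,k]+s*.095*ey)-[200,130])*7 for s in(-1,1)])
```

```text
[ 0.55254375  0.04061849 -0.03813382] [-2.21454158 -0.30749211  4.38635936]
0 [263.15360714 762.04384437] [479.93196289 807.63955637] [245.41020989 276.20568973] [320.61052341 743.10473174]
0.028 [264.54885228 702.47370143] [485.58327671 747.84875543] [239.83333635 268.165672  ] [316.80260495 746.33605565]
0.04 [265.1633138  676.23920003] [488.07335352 721.50378649] [237.36021804 264.60024866] [315.11332539 747.76954469]
0.05 [265.68318989 654.04303383] [490.18072754 699.20780642] [235.25956386 261.57179612] [313.67815986 748.98739763]
0.066 [266.5301826  617.88058816] [493.6152832  662.87026779] [231.82086993 256.61433025] [311.32825141 750.98148323]
0.08 [267.28707344 585.56505134] [496.68571275 630.38517708] [228.73079752 252.15946199] [309.2159508  752.77393953]
```

View pics/b7.png

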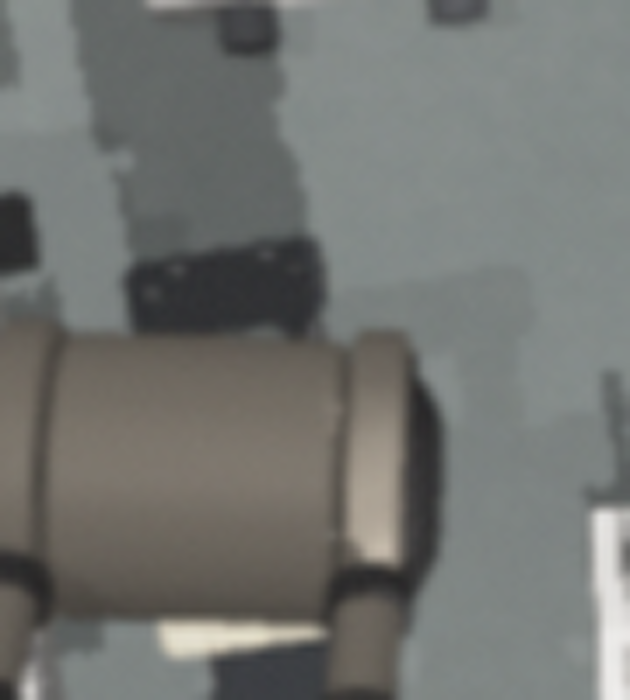

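```bash
cat >> h.py <<'E'
OFF=.0375
def tip():
    o=robot.observe(); R=Ro.from_euler('xyz',o['tool_rot']).as_matrix(); return o['tool_pos']-OFF*R[:,2]
def go(pos,rpy=None,v=.04):
    # pos: desired real fingertip position
    o=robot.observe(); 
    if rpy is None: rpy=o['tool_rot']
    dp=np.asarray(pos)+OFF*Ro.from_euler('xyz',rpy).as_matrix()[:,2]-o['tool_pos']
    w=(Ro.from_euler('xyz',rpy)*Ro.from_euler('xyz',o['tool_rot']).inv()).as_rotvec()
    n=max(int(np.ceil(np.abs(dp).max()/v)),int(np.ceil(np.linalg.norm(w)/.13)),1)
    print('t %.1f'%o['time'],'tgt',np.round(pos,4),'d',np.round(dp,4),'w',np.round(w,4),'n',n,'per row',np.round(dp/n,4),np.round(w/n,4))
E
python3 - <<'E'
from h import *
print(tip()); go(W(CASE,(-.0888-.06,0,.0743)),[np.pi,-np.pi/4,1.708])
E
```

```text
[ 0.55244297  0.04076016 -0.00061276]
t 10.9 tgt [0.5524 0.0696 0.0743] d [-0.0038  0.0552  0.0859] w [7.811e-01 1.109e-01 3.000e-04] n 7 per row [-0.0005  0.0079  0.0123] [0.1116 0.0158 0.    ]
```

>>> send_rows:
  plan:
    - [[0,0,0.03],[0,0,0],0]
    - [[0,0,0.03],[0,0,0],0]
    - [[0,0.008,0.004],[0.111,0.016,0],0]
    - [[0,0.008,0.004],[0.111,0.016,0],0]
    - [[-0.001,0.008,0.004],[0.111,0.016,0],0]
    - [[-0.001,0.008,0.004],[0.111,0.016,0],0]
    - [[-0.001,0.008,0.004],[0.111,0.016,0],0]
    - [[-0.001,0.008,0.003],[0.111,0.016,0],0]
    - [[0,0.008,0.003],[0.111,0.016,0],0]
    - [[0,0,0],[0,0,0],0]
    - [[0,0,0],[0,0,0],0]

```text
time: 12.05
tool_pos: [0.5484, 0.0962, 0.0467]
tool_rot: [-3.137, -0.779, 1.705]
contact_force: [0.4, 0.6, -0.0]
opening: 0.084
```

Run:
```python
from h import *
p=tip();print(p,robot.observe()['opening'])
d=snap('scene','a8.png',(260,140,360,240),7); e=snap('top','b8.png',(190,140,280,230),7)
ey=W([0,0,1.709],(0,1,0))
for s in(-1,0,1): print((proj(d,p+s*.046*ey)-[260,140])*7,(proj(e,p+s*.046*ey)-[190,140])*7)
go(W(CASE,(-.0888,0,.0143)),[np.pi,-np.pi/4,1.708],v=.02)
```

```text
[0.55203985 0.07006364 0.07334808] 0.08403578311615736
[288.02946135 481.1398326 ] [242.87575761 314.90697994]
[314.65043394 397.03794801] [261.97581478 435.01331488]
[339.35902892 318.97771198] [281.17995469 555.77415031]
t 12.2 tgt [0.5441 0.129  0.0143] d [-0.008   0.0584 -0.0599] w [ 0.0064 -0.0004 -0.0015] n 3 per row [-0.0027  0.0195 -0.02  ] [ 0.0021 -0.0001 -0.0005]
```

View pics/a8.png

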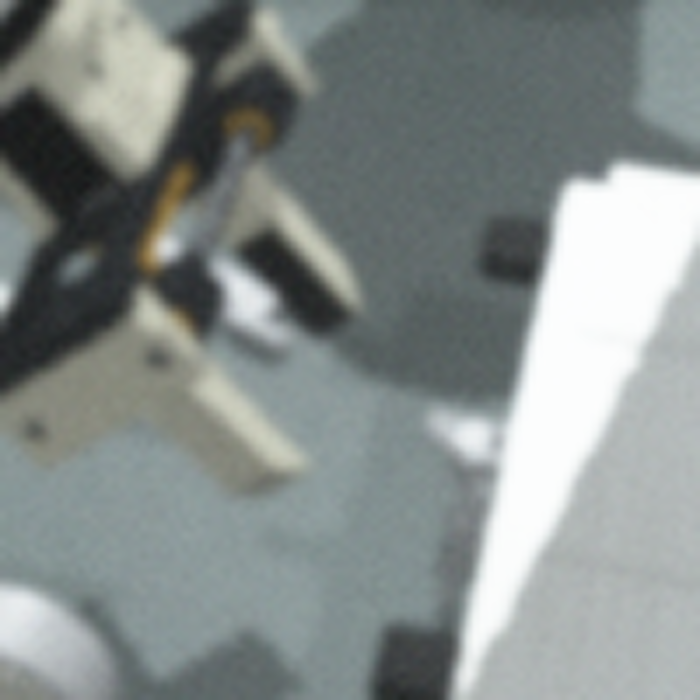

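View pics/b8.png

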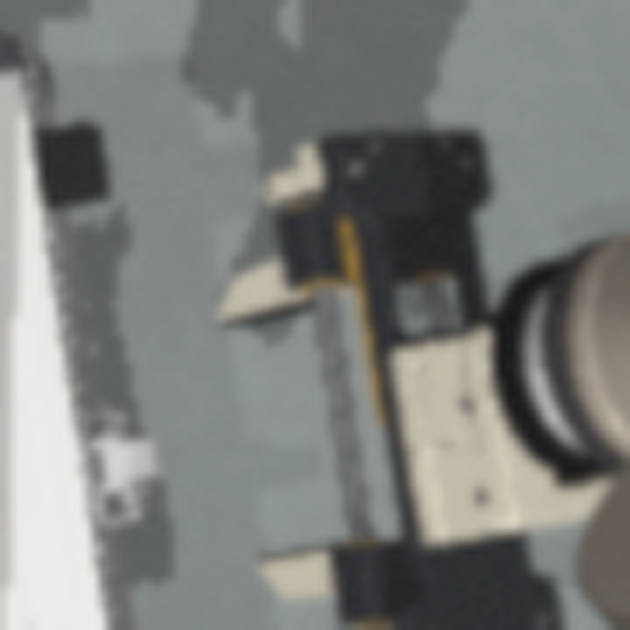

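>>> send_rows:
  plan:
    - [[-0.0027,0.0195,-0.02],[0,0,0],0]
    - [[-0.0027,0.0195,-0.02],[0,0,0],0]
    - [[-0.0014,0.0095,-0.01],[0,0,0],0]
    - [[-0.0012,0.009,-0.0095],[0,0,0],0]
    - [[0,0,0],[0,0,0],0]
    - [[0,0,0],[0,0,0],0]

```text
time: 12.75
tool_pos: [0.541, 0.154, -0.0117]
tool_rot: [-3.14, -0.781, 1.708]
contact_force: [-0.0, -0.8, 0.0]
opening: 0.092
```

Run:
```python
from h import *
p=tip();print(p,robot.observe()['contact_force'])
d=snap('scene','a9.png',(280,150,380,250),7); e=snap('top','b9.png',(170,140,260,230),7)
go(W(CASE,(-.0888,0,.0143)),[np.pi,-np.pi/4,1.708],v=.02)
```

```text
[0.54463086 0.12780813 0.01495282] [-0.04583712 -0.80298126  0.03567073]
t 12.8 tgt [0.5441 0.129  0.0143] d [-0.0008  0.0018 -0.0007] w [ 0.0046  0.0002 -0.0001] n 1 per row [-0.0008  0.0018 -0.0007] [ 0.0046  0.0002 -0.0001]
```

View pics/a9.png

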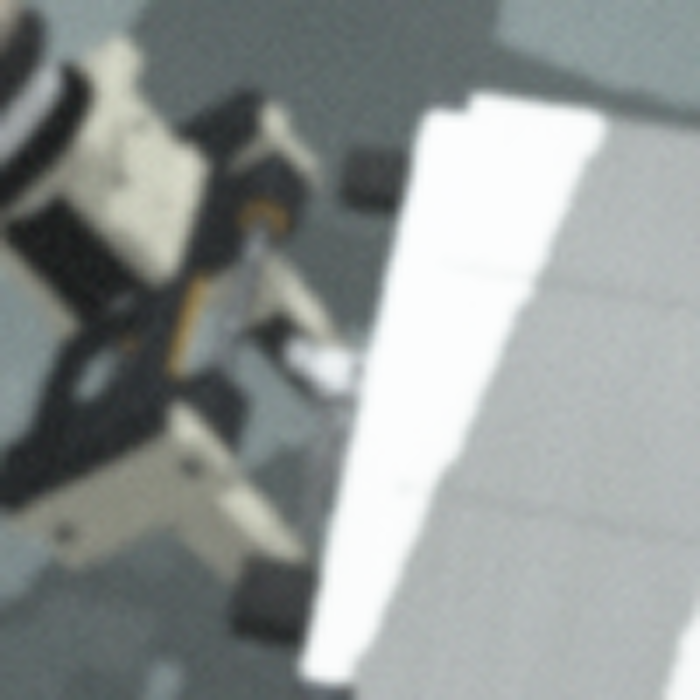

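View pics/b9.png

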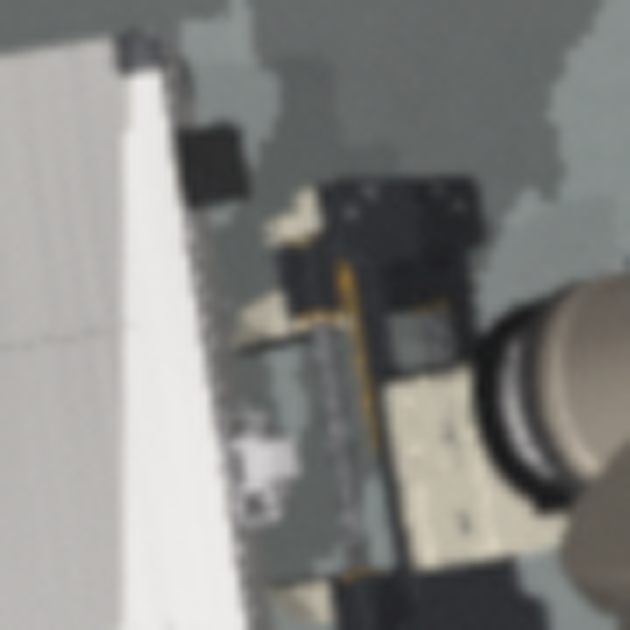

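>>> send_rows:
  newtons: 15
  plan:
    - [[0,0,0],[0,0,0],200]
    - [[0,0,0],[0,0,0],255]
    - [[0,0,0],[0,0,0],255]
    - [[0,0,0],[0,0,0],255]
    - [[0,0,0],[0,0,0],255]
    - [[0,0,0],[0,0,0],255]
    - [[0,0,0],[0,0,0],255]
    - [[0,0,0],[0,0,0],255]
    - [[0,0,0],[0,0,0],255]
    - [[0,0,0],[0,0,0],255]

```text
time: 13.85
tool_pos: [0.5405, 0.1542, -0.0122]
tool_rot: [-3.139, -0.782, 1.707]
contact_force: [0.1, -0.1, -0.9]
opening: 0.0315
```

>>> send_rows:
  plan:
    - [[0.0007,-0.0051,0.0005],[0,0,0],255]
    - [[0.0007,-0.0049,0.0015],[0,0,0],255]
    - [[0.0006,-0.0045,0.0025],[0,0,0],255]
    - [[0.0005,-0.0039,0.0034],[0,0,0],255]

```text
time: 14.25
tool_pos: [0.543, 0.1358, -0.0045]
tool_rot: [-3.138, -0.782, 1.706]
contact_force: [2.5, 3.3, -2.0]
opening: 0.0315
```

>>> send_rows:
  plan:
    - [[0.0004,-0.0032,0.0041],[0,0,0],255]
    - [[0.0003,-0.0023,0.0046],[0,0,0],255]
    - [[0.0002,-0.0014,0.005],[0,0,0],255]
    - [[0,-0.0004,0.0052],[0,0,0],255]
    - [[0,0.0007,0.0052],[0,0,0],255]

```text
time: 14.75
tool_pos: [0.5443, 0.1275, 0.0199]
tool_rot: [-3.14, -0.779, 1.707]
contact_force: [1.9, -7.5, -2.8]
opening: 0.031
```

>>> send_rows:
  plan:
    - [[-0.0002,0.0017,0.0049],[0,0,0],255]
    - [[-0.0004,0.0026,0.0045],[0,0,0],255]
    - [[-0.0005,0.0034,0.0039],[0,0,0],255]
    - [[-0.0006,0.0041,0.0031],[0,0,0],255]
    - [[-0.0005,0.0034,0.0018],[0,0,0],255]
    - [[0,0,0],[0,0,0],255]
    - [[0,0,0],[0,0,0],255]

```text
time: 15.45
tool_pos: [0.5423, 0.1428, 0.0402]
tool_rot: [3.141, -0.781, 1.709]
contact_force: [-1.0, -12.1, 10.8]
opening: 0.0259
```

Run:
```python
from h import *
p=tip();print(p,robot.observe()['contact_force'])
d=snap('scene','a10.png',(280,140,380,240),7); e=snap('top','b10.png',(170,140,260,230),7)
```

```text
[0.54589382 0.11666037 0.0668089 ] [ -0.99969097 -12.1037616   10.83196925]
```

View pics/a10.png

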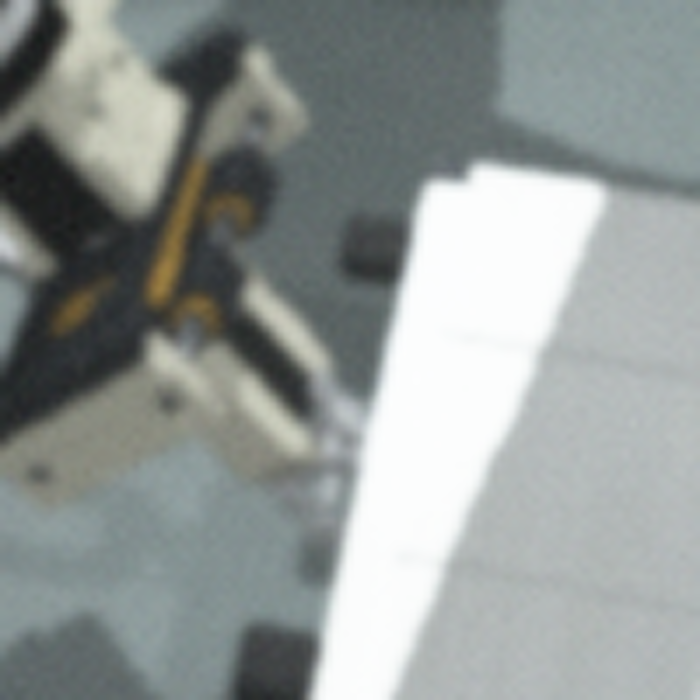

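View pics/b10.png

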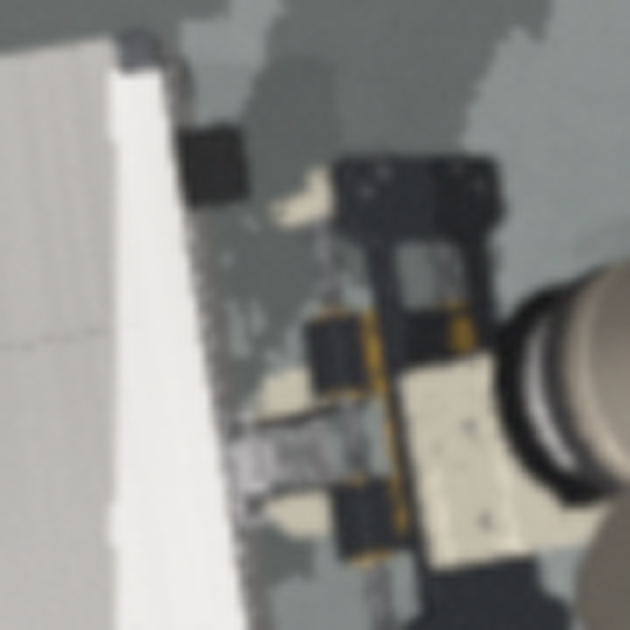

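>>> send_rows:
  plan:
    - [[0,0,0],[0,0,0],0]
    - [[0,0,0],[0,0,0],0]
    - [[0,0,0],[0,0,0],0]
    - [[0,0,0],[0,0,0],0]
    - [[0,0,0],[0,0,0],0]
    - [[0,0,0],[0,0,0],0]
    - [[0.0027,-0.02,0.02],[0,0,0],0]
    - [[0.0027,-0.02,0.02],[0,0,0],0]
    - [[0.0027,-0.02,0.02],[0,0,0],0]
    - [[0,0,0],[0,0,0],0]

```text
time: 16.55
tool_pos: [0.5519, 0.0819, 0.1]
tool_rot: [3.138, -0.779, 1.709]
contact_force: [0.9, 0.4, 0.4]
opening: 0.0917
```

Run:
```python
from h import *
p=tip();print(p,robot.observe()['contact_force'])
d=snap('scene','a11.png',(305,180,355,230),14); e=snap('top','b11.png',(185,175,235,225),12)
for n,P in dict(piv=(-.092,0,.0445),tip27=(-.105,0,.0716),keep=(-.094,0,.066),out=(-.122,0,.0445),end0=(-.093,0,.0065)).items(): print(n,(proj(d,W(CASE,P))-[305,180])*14,(proj(e,W(CASE,P))-[185,175])*12)
```

```text
[0.55534017 0.05581445 0.12669695] [0.89359744 0.42039814 0.44730932]
piv [307.96113672 423.40757173] [275.17461004 369.56617473]
tip27 [249.37074705 288.66839   ] [315.79585289 356.70446011]
keep [310.31333362 325.77934269] [270.20929722 365.48355745]
out [135.56791575 391.07668994] [406.30333819 348.07247317]
end0 [278.36709487 584.57849298] [302.68713983 373.27420751]
```

View pics/a11.png

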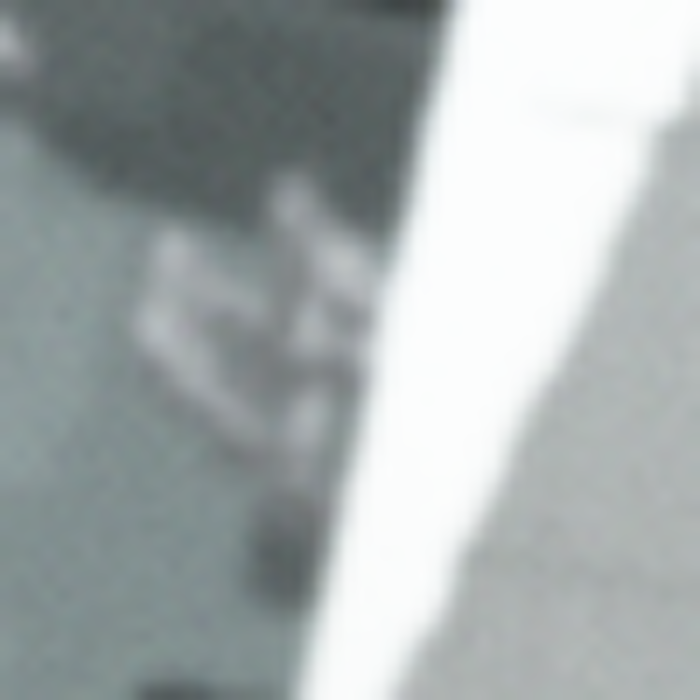

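View pics/b11.png

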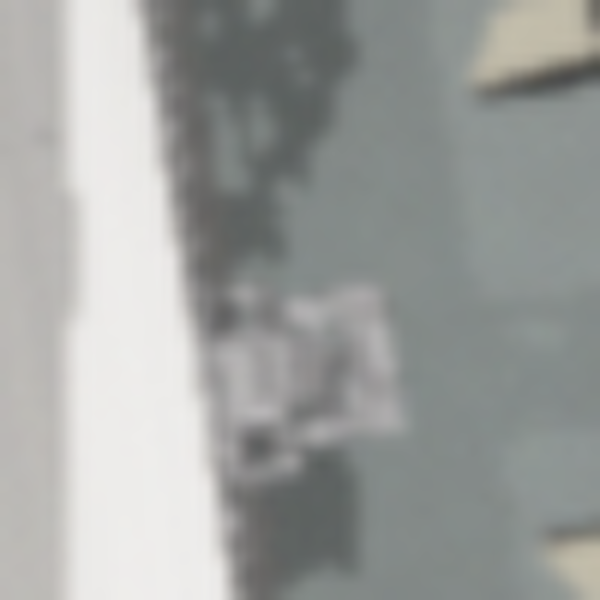

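Run:
```python
from h import *
d=imaging.read_camera('scene');e=imaging.read_camera('top')
for f in (2.0,2.1,2.2,2.3,2.4):
  for y in (-.016,.016):
    P=(-.092-.038*np.sin(f),y,.0445-.038*np.cos(f)); print(f,y,(proj(d,W(CASE,P))-[305,180])*14,(proj(e,W(CASE,P))-[185,175])*12)
go(W(CASE,(-.1083,0,.0563)),[np.pi,-np.pi/4,1.708],v=.025)
```

```text
2.0 -0.016 [101.23304071 374.37361088] [407.05828509 271.61388231]
2.0 0.016 [133.90293112 259.97894732] [429.31782868 413.60278073]
2.1 -0.016 [113.21363451 361.15483042] [397.50471275 272.18623245]
2.1 0.016 [145.66293808 246.7980986 ] [419.8129839  414.60130063]
2.2 -0.016 [127.07785091 349.08818938] [386.5381779  273.04147377]
2.2 0.016 [159.25555584 234.74565501] [408.88892635 415.86097596]
2.3 -0.016 [142.69892843 338.30617291] [374.26292648 274.17293814]
2.3 0.016 [174.55610069 223.95346688] [396.6493888  417.37067186]
2.4 -0.016 [159.92955636 328.9297549 ] [360.79970494 275.5707216 ]
2.4 0.016 [191.41996637 214.54208821] [383.21467934 419.11624151]
t 16.8 tgt [0.5468 0.1097 0.0563] d [-0.0057  0.0507 -0.0674] w [ 0.0032 -0.0034 -0.0012] n 3 per row [-0.0019  0.0169 -0.0225] [ 0.0011 -0.0011 -0.0004]
```

>>> send_rows:
  newtons: 25
  plan:
    - [[-0.002,0.0125,-0.0168],[0,0,0],0]
    - [[-0.002,0.0125,-0.0168],[0,0,0],0]
    - [[-0.002,0.0125,-0.0168],[0,0,0],0]
    - [[-0.001,0.0125,-0.0168],[0,0,0],0]
    - [[0,0,0],[0,0,0],0]
    - [[0,0,0],[0,0,0],255]
    - [[0,0,0],[0,0,0],255]
    - [[0,0,0],[0,0,0],255]
    - [[0,0,0],[0,0,0],255]
    - [[0,0,0],[0,0,0],255]
    - [[0,0,0],[0,0,0],255]
    - [[0,0,0],[0,0,0],255]
    - [[0,0,0],[0,0,0],255]

```text
time: 18.05
tool_pos: [0.5428, 0.1343, 0.0309]
tool_rot: [-3.139, -0.782, 1.707]
contact_force: [4.0, -0.2, 0.1]
opening: 0.0324
```

>>> send_rows:
  plan:
    - [[-0.0004,0.0026,0.0029],[0,0,0],255]
    - [[-0.0004,0.0029,0.0025],[0,0,0],255]
    - [[-0.0004,0.0032,0.0022],[0,0,0],255]
    - [[-0.0005,0.0036,0.0017],[0,0,0],255]
    - [[-0.0002,0.002,0.0008],[0,0,0],255]
    - [[0,0,0],[0,0,0],255]
    - [[0,0,0],[0,0,0],255]

```text
time: 18.75
tool_pos: [0.5414, 0.1479, 0.0411]
tool_rot: [-3.141, -0.78, 1.708]
contact_force: [0.3, -5.1, -1.0]
opening: 0.0314
```

Run:
```python
from h import *
d=snap('scene','a12.png',(295,170,345,220),14); e=snap('top','b12.png',(185,175,235,225),12)
```

```text
(no output)
```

View pics/a12.png

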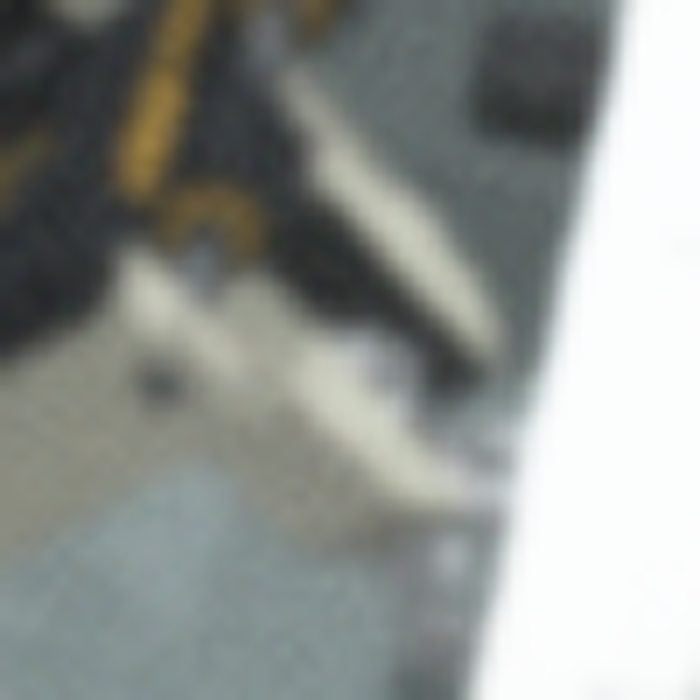

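View pics/b12.png

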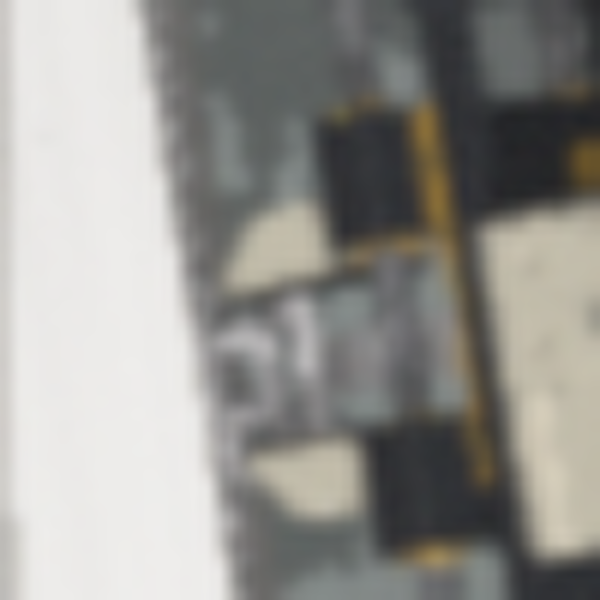

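>>> send_rows:
  plan:
    - [[0,0,0],[0,0,0],0]
    - [[0,0,0],[0,0,0],0]
    - [[0,0,0],[0,0,0],0]
    - [[0,0,0],[0,0,0],0]
    - [[0,0,0],[0,0,0],0]
    - [[0,0,0],[0,0,0],0]
    - [[0.0027,-0.02,0.02],[0,0,0],0]
    - [[0.0027,-0.02,0.02],[0,0,0],0]
    - [[0.0027,-0.02,0.02],[0,0,0],0]
    - [[0,-0.02,0.02],[0,0,0],0]
    - [[0,0,0],[0,0,0],0]

```text
time: 19.95
tool_pos: [0.5507, 0.0662, 0.1229]
tool_rot: [3.138, -0.779, 1.709]
contact_force: [0.3, -0.1, -0.4]
opening: 0.0917
```

Run:
```python
from h import *
d=snap('scene','a13.png',(305,180,355,230),14); e=snap('top','b13.png',(185,175,235,225),12)
for f in (2.6,2.7,2.8):
  for y in (-.016,.016):
    P=(-.092-.038*np.sin(f),y,.0445-.038*np.cos(f)); print(f,y,(proj(d,W(CASE,P))-[305,180])*14,(proj(e,W(CASE,P))-[185,175])*12)
```

```text
2.6 -0.016 [198.5342462  314.80973312] [330.86804551 279.10970595]
2.6 0.016 [229.16636021 200.27732316] [353.31710665 423.24397766]
2.7 -0.016 [219.52225069 310.235392  ] [314.71234915 281.21549498]
2.7 0.016 [249.67127743 195.59365284] [337.16654822 425.58390958]
2.8 -0.016 [241.351478   307.40231013] [297.99052462 283.51712351]
2.8 0.016 [270.988008   192.62739819] [320.44179526 428.07569886]
```

View pics/a13.png

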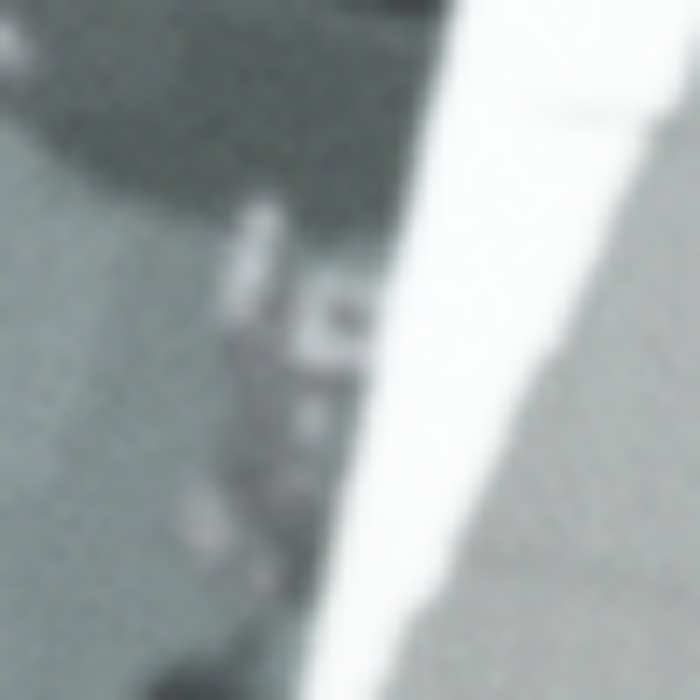

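View pics/b13.png

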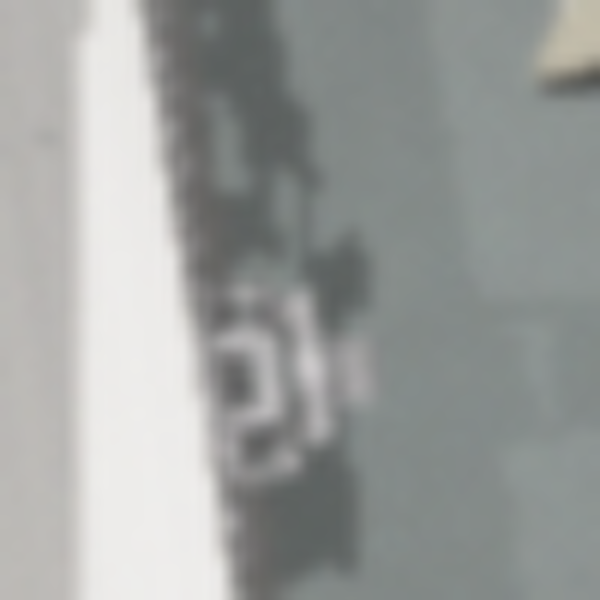

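Run:
```python
from h import *
print(tip())
go(W(CASE,(-.096,.115,.13)),[np.pi,0,1.708])
```

```text
[0.55257675 0.04251631 0.14731726]
t 20.1 tgt [0.4312 0.1062 0.13  ] d [-0.1177  0.0375 -0.0282] w [-0.774  -0.1086  0.0009] n 7 per row [-0.0168  0.0054 -0.004 ] [-1.106e-01 -1.550e-02  1.000e-04]
```

>>> send_rows:
  plan:
    - [[-0.0168,0.0054,0],[-0.1106,-0.0155,0],0]
    - [[-0.0168,0.0054,0],[-0.1106,-0.0155,0],0]
    - [[-0.0168,0.0054,-0.002],[-0.1106,-0.0155,0],0]
    - [[-0.0168,0.0054,-0.005],[-0.1106,-0.0155,0],0]
    - [[-0.0168,0.0054,-0.007],[-0.1106,-0.0155,0],0]
    - [[-0.0168,0.0054,-0.007],[-0.1106,-0.0155,0],0]
    - [[-0.0168,0.0054,-0.007],[-0.1106,-0.0155,0],0]
    - [[0,0,0],[0,0,0],0]
    - [[0,0,0],[0,0,0],0]
    - [[0,0,0],[0,0,0],0]

```text
time: 21.05
tool_pos: [0.4315, 0.1065, 0.0925]
tool_rot: [-3.141, -0.001, 1.708]
contact_force: [0.3, 0.2, 1.8]
opening: 0.0919
```

Run:
```python
from h import *
print(tip(),robot.observe()['tool_rot'])
go(W(CASE,(-.096,.115,.054)),[np.pi,0,1.708])
d=snap('scene','a14.png',(270,120,370,220),7)
```

```text
[0.43152907 0.10648145 0.13003728] [-3.14058889e+00 -9.20722647e-04  1.70789619e+00]
t 21.1 tgt [0.4312 0.1062 0.054 ] d [-0.0003 -0.0003 -0.076 ] w [-0.0008 -0.0011  0.0001] n 2 per row [-0.0001 -0.0002 -0.038 ] [-0.0004 -0.0006  0.0001]
```

View pics/a14.png

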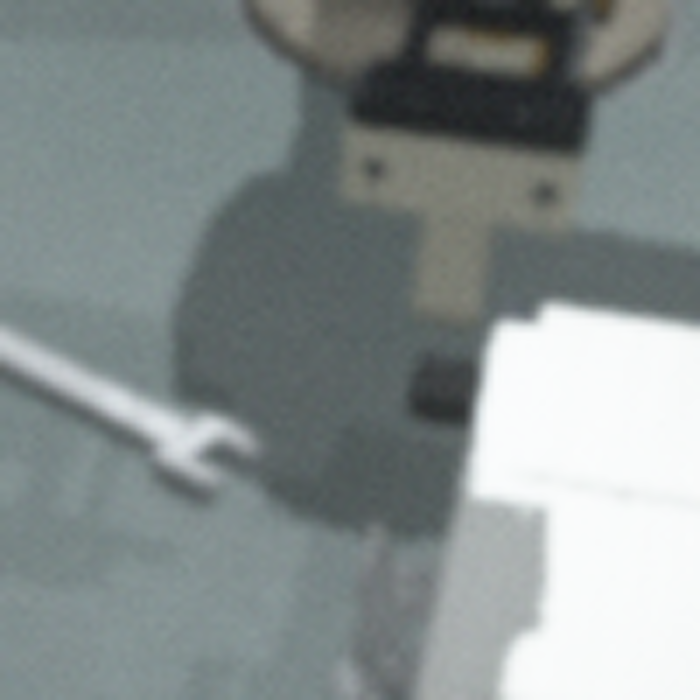

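Lined up with the near grip. Descend and pinch.

>>> send_rows:
  newtons: 20
  plan:
    - [[0,0,-0.03],[0,0,0],0]
    - [[0,0,-0.03],[0,0,0],0]
    - [[0,0,-0.016],[0,0,0],0]
    - [[0,0,0],[0,0,0],0]
    - [[0,0,0],[0,0,0],255]
    - [[0,0,0],[0,0,0],255]
    - [[0,0,0],[0,0,0],255]
    - [[0,0,0],[0,0,0],255]
    - [[0,0,0],[0,0,0],255]
    - [[0,0,0],[0,0,0],255]
    - [[0,0,0],[0,0,0],255]
    - [[0,0,0],[0,0,0],255]
    - [[0,0,0],[0,0,0],255]

```text
time: 22.4
tool_pos: [0.431, 0.1064, 0.0169]
tool_rot: [-3.141, 0.0, 1.708]
contact_force: [-1.6, 0.2, 0.7]
opening: 0.0295
```

Run:
```python
from h import *
ex=W([0,0,1.708],(1,0,0)); prev=None
for th in np.linspace(0,1.70,18):
    a,b=-.174,.011
    P=W(CASE,(.08+a*np.cos(th)+b*np.sin(th),.115,.058-a*np.sin(th)+b*np.cos(th)))
    if prev is not None: print(round(th,2),np.round(P-prev,4),np.round(P,3))
    prev=P
```

```text
0.1 [-0.0003  0.0019  0.0173] [0.431 0.11  0.086]
0.2 [-0.0005  0.0037  0.017 ] [0.43  0.114 0.103]
0.3 [-0.0007  0.0053  0.0166] [0.429 0.119 0.12 ]
0.4 [-0.001   0.0069  0.016 ] [0.428 0.126 0.136]
0.5 [-0.0012  0.0085  0.0152] [0.427 0.134 0.151]
0.6 [-0.0014  0.0099  0.0143] [0.426 0.144 0.165]
0.7 [-0.0016  0.0113  0.0132] [0.424 0.156 0.179]
0.8 [-0.0017  0.0125  0.012 ] [0.423 0.168 0.19 ]
0.9 [-0.0019  0.0137  0.0107] [0.421 0.182 0.201]
1.0 [-0.002   0.0146  0.0092] [0.419 0.197 0.21 ]
1.1 [-0.0021  0.0155  0.0077] [0.417 0.212 0.218]
1.2 [-0.0022  0.0162  0.0061] [0.414 0.228 0.224]
1.3 [-0.0023  0.0167  0.0044] [0.412 0.245 0.229]
1.4 [-0.0024  0.017   0.0027] [0.41  0.262 0.231]
1.5 [-0.0024  0.0172  0.001 ] [0.407 0.279 0.232]
1.6 [-0.0024  0.0172 -0.0007] [0.405 0.296 0.232]
1.7 [-0.0024  0.0171 -0.0025] [0.403 0.314 0.229]
```

>>> send_rows:
  plan:
    - [[-0.0001,0.001,0.0087],[0,0,0],255]
    - [[-0.0002,0.0009,0.0086],[0,0,0],255]
    - [[-0.0005,0.0037,0.017],[0,0,0],255]
    - [[-0.0007,0.0053,0.0166],[0,0,0],255]

```text
time: 22.8
tool_pos: [0.4295, 0.1176, 0.0687]
tool_rot: [-3.14, -0.0, 1.707]
contact_force: [0.7, 2.7, -4.3]
opening: 0.0295
```

>>> send_rows:
  plan:
    - [[-0.001,0.0069,0.016],[0,0,0],255]
    - [[-0.0012,0.0085,0.0152],[0,0,0],255]
    - [[-0.0014,0.0099,0.0143],[0,0,0],255]
    - [[-0.0016,0.0113,0.0132],[0,0,0],255]
    - [[-0.0017,0.0125,0.012],[0,0,0],255]
    - [[-0.0019,0.0137,0.0107],[0,0,0],255]
    - [[-0.002,0.0146,0.0092],[0,0,0],255]

```text
time: 23.5
tool_pos: [0.4188, 0.1941, 0.1601]
tool_rot: [3.142, 0.002, 1.708]
contact_force: [-0.8, -2.9, -0.5]
opening: 0.0298
```

>>> send_rows:
  plan:
    - [[-0.0021,0.0155,0.0077],[0,0,0],255]
    - [[-0.0022,0.0162,0.0061],[0,0,0],255]
    - [[-0.0023,0.0167,0.0044],[0,0,0],255]
    - [[-0.0024,0.017,0.0027],[0,0,0],255]
    - [[-0.0024,0.0172,0.001],[0,0,0],255]
    - [[-0.0024,0.0172,-0.0007],[0,0,0],255]
    - [[-0.0024,0.0171,-0.0025],[0,0,0],255]
    - [[0,0,0],[0,0,0],255]
    - [[0,0,0],[0,0,0],255]

```text
time: 24.4
tool_pos: [0.4023, 0.3122, 0.1783]
tool_rot: [3.142, -0.001, 1.708]
contact_force: [-3.5, 2.3, 5.4]
opening: 0.0295
```

Run:
```python
from h import *
print(tip(),robot.observe()['contact_force'])
d=snap('scene','a15.png',scale=1.5)
```

```text
[0.40235487 0.3121794  0.2157885 ] [-3.50569798  2.31269502  5.43155394]
```

View pics/a15.png

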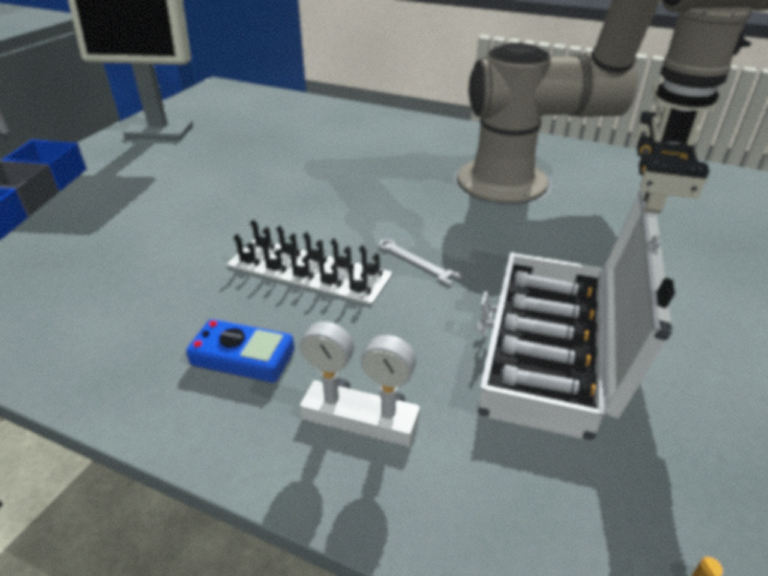

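>>> send_rows:
  plan:
    - [[0,0,0],[0,0,0],0]
    - [[0,0,0],[0,0,0],0]
    - [[0,0,0],[0,0,0],0]
    - [[0,0,0],[0,0,0],0]
    - [[0,0,0],[0,0,0],0]
    - [[0,0,0],[0,0,0],0]
    - [[0,0,0.02],[0,0,0],0]
    - [[0,0,0.03],[0,0,0],0]
    - [[0.01,-0.02,0.02],[0,0,0],0]
    - [[0.02,-0.04,0],[0,0,0],0]
    - [[0.02,-0.04,0],[0,0,0],0]
    - [[0.02,-0.04,0],[0,0,0],0]
    - [[0.02,-0.04,0],[0,0,0],0]
    - [[0,-0.04,0],[0,0,0],0]
    - [[0,-0.04,0],[0,0,0],0]

```text
time: 25.95
tool_pos: [0.4923, 0.0497, 0.2459]
tool_rot: [-3.138, -0.0, 1.707]
contact_force: [-0.3, -0.1, 0.2]
opening: 0.0919
```

Run:
```python
from h import *
print(tip())
snap('scene','a16.png',(300,130,450,295),4); snap('top','b16.png',(110,130,230,280),4)
```

```text
[0.49243716 0.04972627 0.28342482]
```

View pics/a16.png

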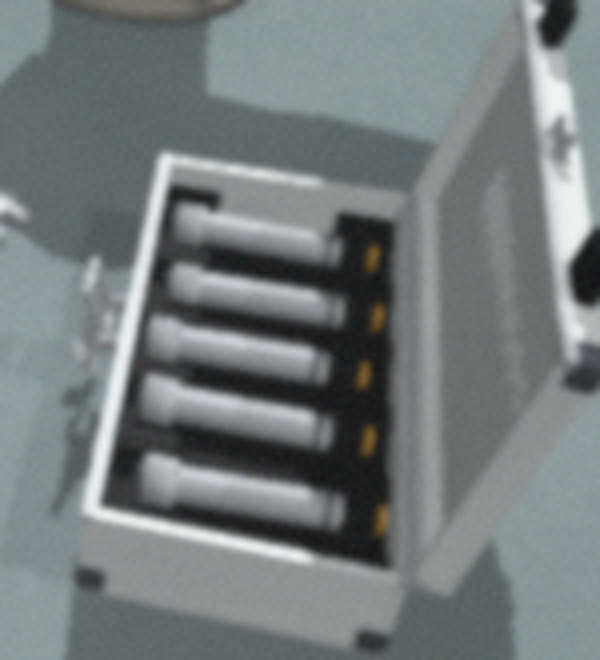

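View pics/b16.png

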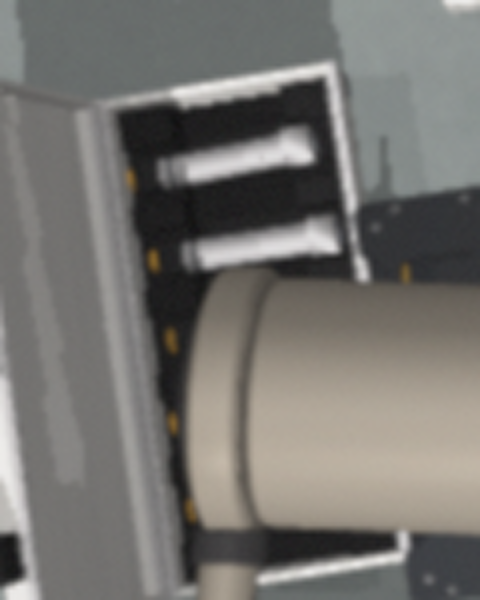

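>>> send_rows:
  plan:
    - [[0,-0.05,-0.02],[0,0,0],139]
    - [[0,-0.05,-0.02],[0,0,0],139]
    - [[0,-0.05,-0.02],[0,0,0],139]
    - [[0,-0.05,0],[0,0,0],139]
    - [[0,0,0],[0,0,0],139]

```text
time: 26.55
tool_pos: [0.4921, -0.1421, 0.19]
tool_rot: [-3.139, 0.001, 1.702]
contact_force: [-0.4, 0.1, 0.6]
opening: 0.0566
```

Run:
```python
from h import *
print(tip(),robot.observe()['opening'])
snap('scene','a17.png',(325,160,400,270),7); snap('top','b17.png',(125,140,215,270),6)
```

```text
[ 0.49223011 -0.14207452  0.22748395] 0.056592921958068435
```

View pics/a17.png

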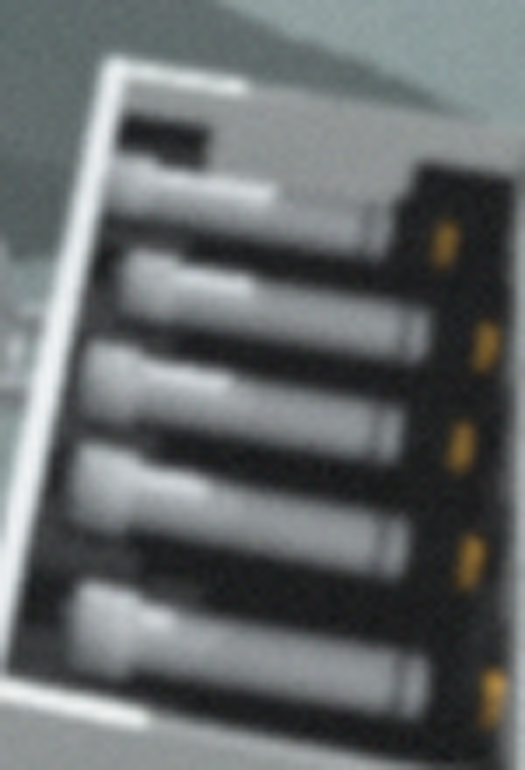

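View pics/b17.png

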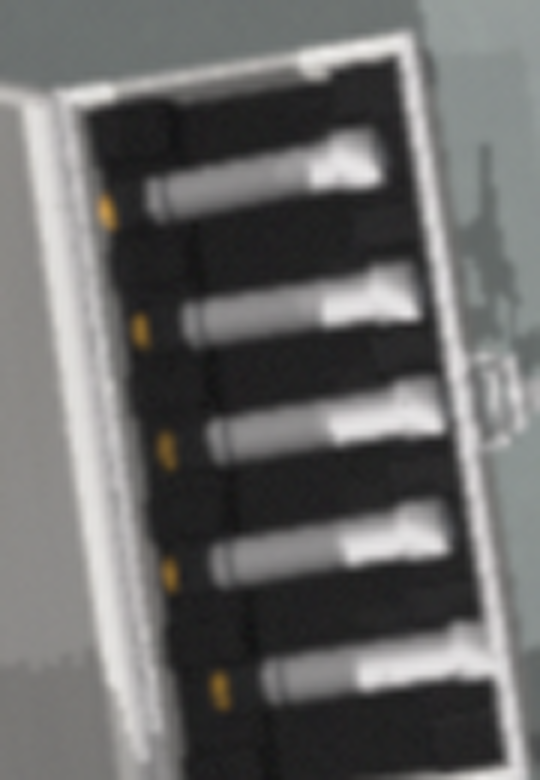

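```bash
cat > sens.py <<'E'
from h import *
from fit import cp
def cinv(F,p): c,s=np.cos(F[2]),np.sin(F[2]); d=p[:2]-F[:2]; return np.array([c*d[0]+s*d[1],-s*d[0]+c*d[1]])
def sens(cam,hexe,bar,o,s,z=.042):
    d=imaging.read_camera(cam); a=ray(d,*cp(hexe,o,s),z); b=ray(d,*cp(bar,o,s),z)
    c=a+.602*(b-a); v=b-a
    print(cam,'case xy',np.round(cinv(CASE,c)*1000,1),'world',np.round(c,4),'len',round(np.linalg.norm(v)*1000,1),'yaw',round(np.arctan2(v[1],v[0]),3))
E
python3 - <<'E'
from sens import *
T=dict(A=((380,158),(150,200)),B=((415,295),(187,325)),C=((440,408),(212,440)),D=((447,528),(215,565)),E=((492,655),(265,682)))
S=dict(A=((72,628),(425,685)),B=((75,487),(405,548)),C=((85,382),(402,435)),D=((125,285),(430,335)),E=((110,190),(392,232)))
for k in T:
    print(k); sens('top',*T[k],(125,140),6); sens('scene',*S[k],(325,160),7)
E
```

```text
A
top case xy [   9.9 -115.5] world [0.645  0.2426 0.042 ] len 106.6 yaw 1.725
scene case xy [   6.9 -116.5] world [0.6464 0.2398 0.042 ] len 105.8 yaw 1.773
B
top case xy [  2.3 -54.2] world [0.5854 0.2267 0.042 ] len 104.6 yaw 1.676
scene case xy [ -1.  -56.3] world [0.5879 0.2237 0.042 ] len 104.8 yaw 1.726
C
top case xy [-1.2 -1.2] world [0.5333 0.216  0.042 ] len 104.4 yaw 1.685
scene case xy [-4.4 -2.5] world [0.5351 0.213  0.042 ] len 105.3 yaw 1.741
D
top case xy [ 4.9 54. ] world [0.4779 0.2145 0.042 ] len 106.1 yaw 1.704
scene case xy [ 2.7 53.5] world [0.4787 0.2124 0.042 ] len 105.6 yaw 1.734
E
top case xy [ -8.4 111. ] world [0.4232 0.1935 0.042 ] len 103.0 yaw 1.665
scene case xy [-11.3 108.8] world [0.4258 0.1909 0.042 ] len 102.3 yaw 1.748
```

Run:
```python
from h import *
go(W(CASE,(-.010,.111,.12)),[np.pi,0,1.708],v=.045)
go(W(RAIL,(0,.116,.15)),[np.pi,0,.031],v=.045)
```

```text
t 27.1 tgt [0.4234 0.1919 0.12  ] d [-0.0695  0.329  -0.109 ] w [ 0.0002 -0.0002 -0.0005] n 8 per row [-0.0087  0.0411 -0.0136] [ 0.     -0.     -0.0001]
t 27.1 tgt [ 0.5036 -0.1188  0.15  ] d [ 0.0107  0.0183 -0.079 ] w [-0.0000e+00 -4.0000e-04 -1.6775e+00] n 13 per row [ 0.0008  0.0014 -0.0061] [-0.    -0.    -0.129]
```

>>> send_rows:
  plan:
    - [[-0.0087,0.041,0],[0,0,0],139]
    - [[-0.0087,0.041,0],[0,0,0],139]
    - [[-0.0087,0.041,-0.01],[0,0,0],139]
    - [[-0.0087,0.041,-0.02],[0,0,0],139]
    - [[-0.0087,0.041,-0.02],[0,0,0],139]
    - [[-0.0087,0.041,-0.02],[0,0,0],139]
    - [[-0.0087,0.041,-0.02],[0,0,0],139]
    - [[-0.0086,0.042,-0.019],[0,0,0],139]
    - [[0,0,0],[0,0,0],139]
    - [[0,0,0],[0,0,0],139]

```text
time: 28.15
tool_pos: [0.4229, 0.1921, 0.0822]
tool_rot: [-3.141, 0.001, 1.71]
contact_force: [0.6, -0.4, 0.4]
opening: 0.0419
```

Run:
```python
from h import *
print(tip(),robot.observe()['opening'])
go(W(CASE,(-.010,.111,.023)),[np.pi,0,1.708],v=.045)
snap('scene','a18.png',(310,120,430,240),6)
```

```text
[0.42293724 0.19210269 0.11970814] 0.041865668009994944
t 28.1 tgt [0.4234 0.1919 0.023 ] d [ 0.0005 -0.0002 -0.0967] w [ 0.0007 -0.001  -0.0025] n 3 per row [ 0.0002 -0.0001 -0.0322] [ 0.0002 -0.0003 -0.0008]
```

View pics/a18.png

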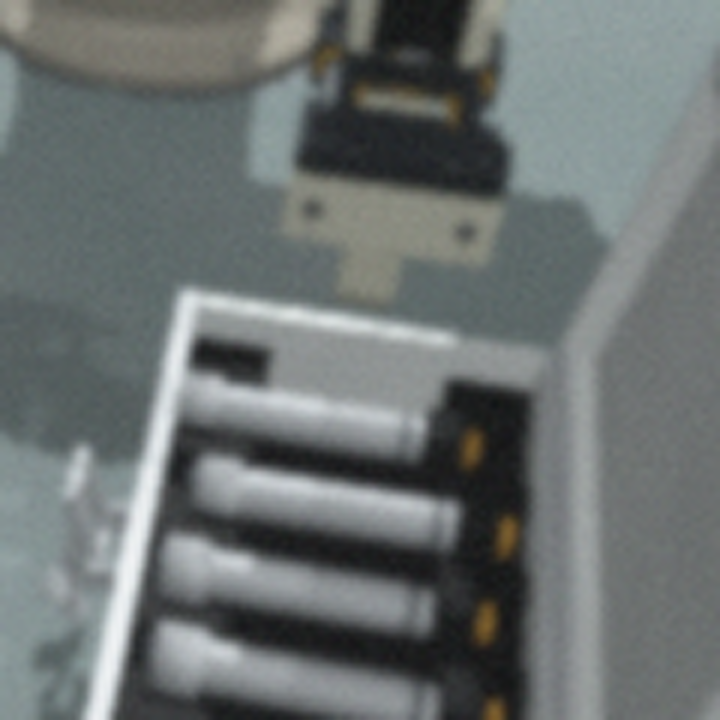

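>>> send_rows:
  newtons: 55
  plan:
    - [[0,0,-0.035],[0,0,0],139]
    - [[0,0,-0.035],[0,0,0],139]
    - [[0,0,-0.02],[0,0,0],139]
    - [[0,0,-0.007],[0,0,0],139]
    - [[0,0,0],[0,0,0],139]
    - [[0,0,0],[0,0,0],255]
    - [[0,0,0],[0,0,0],255]
    - [[0,0,0],[0,0,0],255]
    - [[0,0,0],[0,0,0],255]
    - [[0,0,0],[0,0,0],255]

```text
time: 29.2
tool_pos: [0.4243, 0.1916, -0.0136]
tool_rot: [3.14, 0.0, 1.708]
contact_force: [-0.2, -0.1, 7.0]
opening: 0.0187
```

>>> send_rows:
  plan:
    - [[0,0,0.005],[0,0,0],255]
    - [[0,0,0.01],[0,0,0],255]
    - [[0,0,0.01],[0,0,0],255]
    - [[0,0,0.01],[0,0,0],255]
    - [[0,0,0],[0,0,0],255]

```text
time: 29.7
tool_pos: [0.4245, 0.1917, 0.0221]
tool_rot: [3.139, -0.0, 1.708]
contact_force: [0.3, 0.1, -1.8]
opening: 0.0188
```

Run:
```python
from h import *
print(tip(),robot.observe()['contact_force'],robot.observe()['opening'])
snap('scene','a19.png',(310,120,430,240),6)
```

```text
[0.42435369 0.19165364 0.05960807] [ 0.32971028  0.11027521 -1.7829987 ] 0.018794848520742983
```

View pics/a19.png

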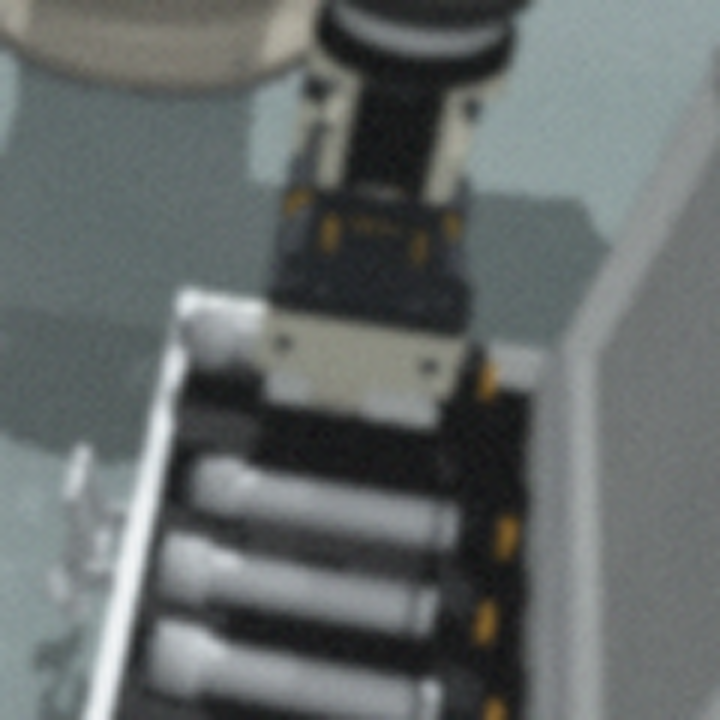

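>>> send_rows:
  plan:
    - [[0,0,0.04],[0,0,0],255]
    - [[0,0,0.04],[0,0,0],255]
    - [[0.0061,-0.0239,0.01],[0,0,-0.129],255]
    - [[0.0061,-0.0239,0],[0,0,-0.129],255]
    - [[0.0061,-0.0239,0],[0,0,-0.129],255]
    - [[0.0061,-0.0239,0],[0,0,-0.129],255]
    - [[0.0061,-0.0239,0],[0,0,-0.129],255]
    - [[0.0061,-0.0239,0],[0,0,-0.129],255]
    - [[0.0061,-0.0239,0],[0,0,-0.129],255]
    - [[0.0061,-0.0239,0],[0,0,-0.129],255]
    - [[0.0061,-0.0239,0],[0,0,-0.129],255]
    - [[0.0061,-0.0239,0],[0,0,-0.129],255]
    - [[0.0061,-0.0239,0],[0,0,-0.129],255]
    - [[0.0061,-0.0239,0],[0,0,-0.129],255]
    - [[0.0061,-0.0239,0],[0,0,-0.129],255]
    - [[0,0,0],[0,0,0],255]
    - [[0,0,0],[0,0,0],255]

```text
time: 31.45
tool_pos: [0.5021, -0.1193, 0.1098]
tool_rot: [-3.14, 0.001, 0.031]
contact_force: [-0.1, 0.6, -1.5]
opening: 0.0183
```

Run:
```python
from h import *
print(tip(),robot.observe()['tool_rot'],robot.observe()['opening'])
go(W(RAIL,(0,.116,.10)),[np.pi,0,.031],v=.045)
snap('scene','a20.png',(140,100,300,220),4.5)
snap('top','b20.png',(270,150,410,255),5)
```

```text
[ 0.50215709 -0.11937709  0.14731642] [-3.14032816e+00  1.48021677e-03  3.09935388e-02] 0.018304427893224128
t 31.4 tgt [ 0.5036 -0.1188  0.1   ] d [ 0.0015  0.0006 -0.0473] w [-0.0012 -0.0015  0.    ] n 2 per row [ 0.0008  0.0003 -0.0237] [-0.0006 -0.0008  0.    ]
```

View pics/a20.png

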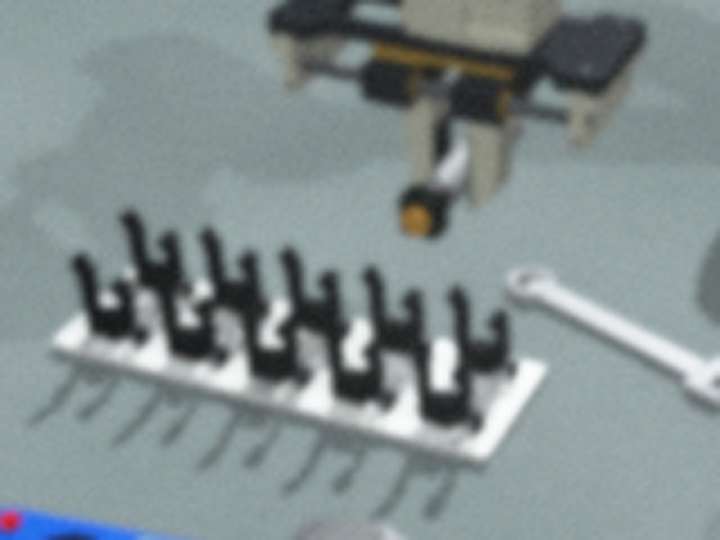

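View pics/b20.png

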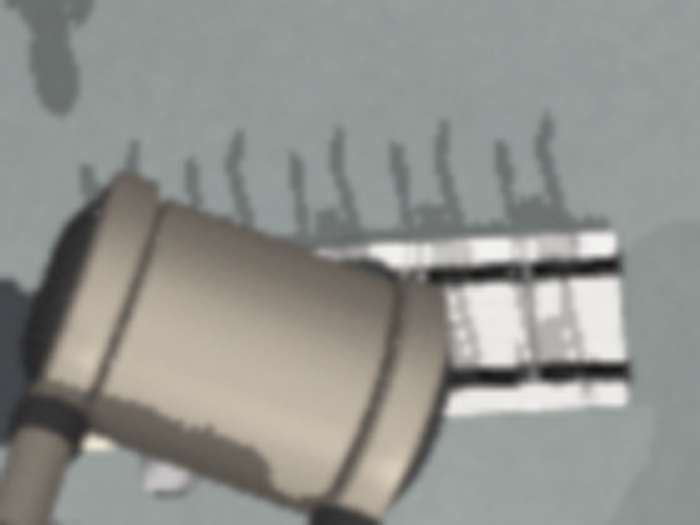

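Run:
```python
from h import *
d=imaging.read_camera('scene'); p=tip()+[0,0,.019]
for k in (-.065,.043,.065): print((proj(d,p+k*np.array([1,.031,0]))-[140,100])*4.5)
for y in(.116,.058):
  for x in (.028,-.028): print('slot seat',(proj(d,W(RAIL,(x,y,.038)))-[140,100])*4.5)
for y in(.116,-.116):
  for x in (.028,-.028): print('prong tip',y,x,[(proj(d,W(RAIL,(x,y-o,.064)))-[140,100])*4.5 for o in (.012,.016)])
```

```text
[507.99720233 112.79217514]
[429.04473487 202.59246652]
[411.31527911 222.75789446]
slot seat [445.97881964 378.89032221]
slot seat [484.26367696 327.90442938]
slot seat [358.03482387 356.36391909]
slot seat [398.99808309 307.03850037]
prong tip 0.116 0.028 [array([425.9583154 , 338.51394444]), array([419.74565196, 336.96422457])]
prong tip 0.116 -0.028 [array([465.4666265 , 288.47925333]), array([459.44797851, 287.04592998])]
prong tip -0.116 0.028 [array([ 88.34741431, 254.29848209]), array([ 82.90607561, 252.94116557])]
prong tip -0.116 -0.028 [array([137.60400972, 210.39973399]), array([132.30648984, 209.13814519])]
```

>>> send_rows:
  plan:
    - [[0.0015,0,-0.03],[0,0,0],255]
    - [[0,0,-0.03],[0,0,0],255]
    - [[0,0,-0.016],[0,0,0],255]
    - [[0,0,0],[0,0,0],255]
    - [[0,0,0],[0,0,0],255]

```text
time: 32.1
tool_pos: [0.5044, -0.1188, 0.0348]
tool_rot: [-3.141, 0.0, 0.032]
contact_force: [-0.2, 0.7, -1.5]
opening: 0.0186
```

Run:
```python
from h import *
print(tip(),robot.observe()['opening'])
d=snap('scene','a21.png',(205,135,265,205),10)
p=tip()+[0,0,.019]
for k in (0,.028,.065): print((proj(d,p+k*np.array([1,.031,0]))-[205,135])*10)
for x in (.028,-.028): print('slot seat',(proj(d,W(RAIL,(x,.116,.038)))-[205,135])*10)
```

```text
[ 0.5043694  -0.11886247  0.0723377 ] 0.018620182220026645
[376.49125009 270.25182646]
[331.45233813 326.65907927]
[269.03082055 404.83650786]
slot seat [341.06404363 491.9784938 ]
slot seat [426.14150436 378.67650973]
```

View pics/a21.png

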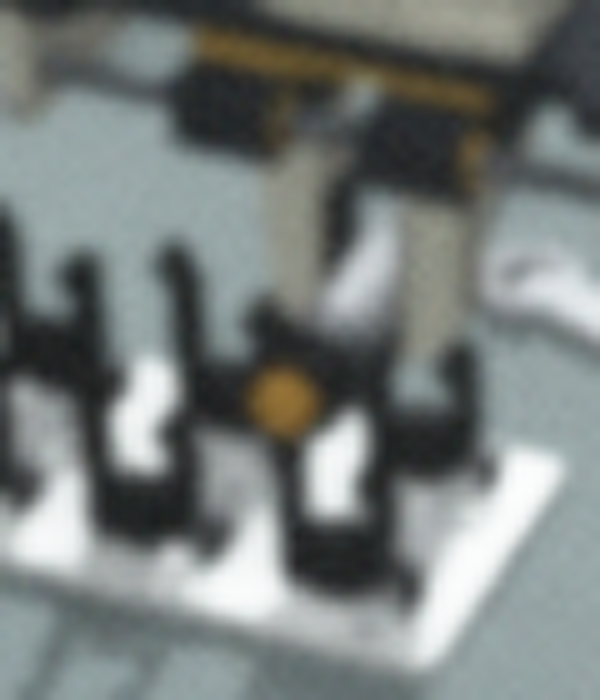

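>>> send_rows:
  plan:
    - [[0,0,-0.015],[0,0,0],255]
    - [[0,0,-0.014],[0,0,0],255]
    - [[0,0,-0.005],[0,0,0],255]
    - [[0,0,0],[0,0,0],255]

```text
time: 32.55
tool_pos: [0.5057, -0.1209, 0.0019]
tool_rot: [3.139, -0.003, 0.031]
contact_force: [-0.4, -4.7, 0.4]
opening: 0.0185
```

>>> send_rows:
  plan:
    - [[0,0,-0.004],[0,0,0],255]
    - [[0,0,-0.004],[0,0,0],255]
    - [[0,0,-0.004],[0,0,0],255]
    - [[0,0,0],[0,0,0],255]

```text
time: 32.95
tool_pos: [0.5065, -0.1202, -0.0098]
tool_rot: [3.14, -0.005, 0.031]
contact_force: [3.5, -1.5, 0.7]
opening: 0.0186
```

>>> send_rows:
  plan:
    - [[0,0,-0.004],[0,0,0],255]
    - [[0,0,-0.004],[0,0,0],255]
    - [[0,0,-0.002],[0,0,0],255]
    - [[0,0,0],[0,0,0],255]
    - [[0,0,0],[0,0,0],255]

```text
time: 33.45
tool_pos: [0.5052, -0.1199, -0.0181]
tool_rot: [3.14, -0.003, 0.031]
contact_force: [-7.8, 0.5, 33.9]
opening: 0.0188
```

Run:
```python
from h import *
print(tip(),robot.observe()['opening'],robot.observe()['contact_force'])
d=snap('scene','a22.png',(205,135,265,205),10)
```

```text
[ 0.50504551 -0.11988468  0.01942958] 0.018789000167528675 [-7.7792021   0.51244849 33.86044958]
```

View pics/a22.png

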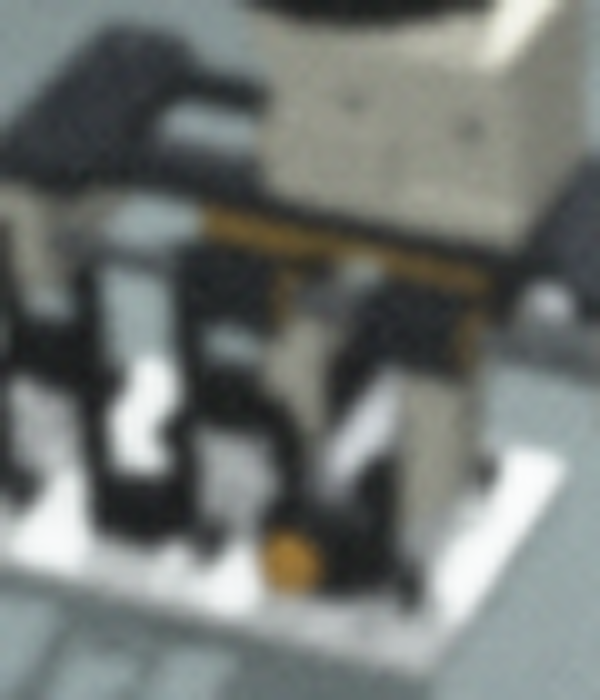

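>>> send_rows:
  plan:
    - [[0,0,0.001],[0,0,0],139]
    - [[0,0,0],[0,0,0],139]
    - [[0,0,0],[0,0,0],139]
    - [[0,0,0],[0,0,0],139]
    - [[0,0,0.03],[0,0,0],139]
    - [[0,0,0.04],[0,0,0],139]
    - [[0,0,0.04],[0,0,0],139]
    - [[0,0,0],[0,0,0],139]

```text
time: 34.3
tool_pos: [0.5073, -0.1204, 0.094]
tool_rot: [3.138, -0.008, 0.031]
contact_force: [0.2, -0.6, -0.3]
opening: 0.0417
```

Run:
```python
from h import *
print(tip(),robot.observe()['opening'])
d=snap('scene','a23.png',(205,135,265,205),10)
snap('scene','c23.png',(325,160,400,270),7)
R=[.5072,-.2347,.031]
for k in (-.065,-.043,.043,.065): print(k,(proj(d,W(R,(k,.116,.038)))-[205,135])*10)
```

```text
[ 0.50696301 -0.12028011  0.13151895] 0.041712002769782916
-0.065 [478.88906212 308.42990272]
-0.043 [447.84202403 349.77682334]
0.043 [317.12056067 523.86524857]
0.065 [281.06122846 571.88729634]
```

View pics/a23.png

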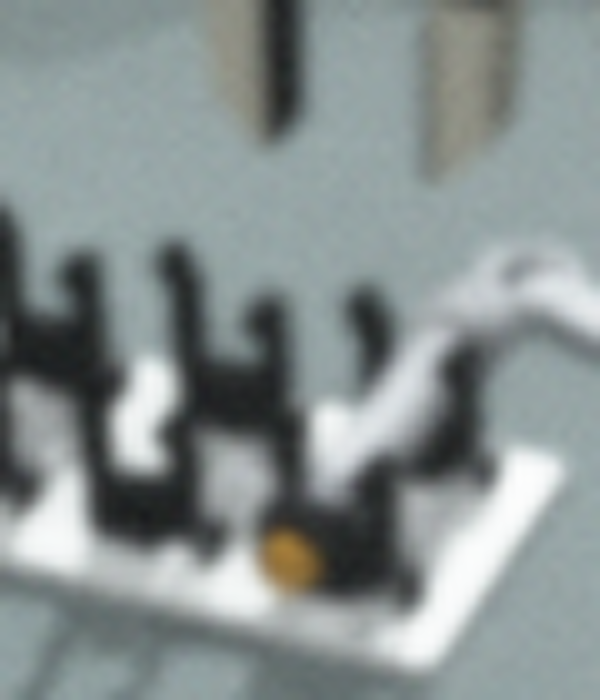

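View pics/c23.png

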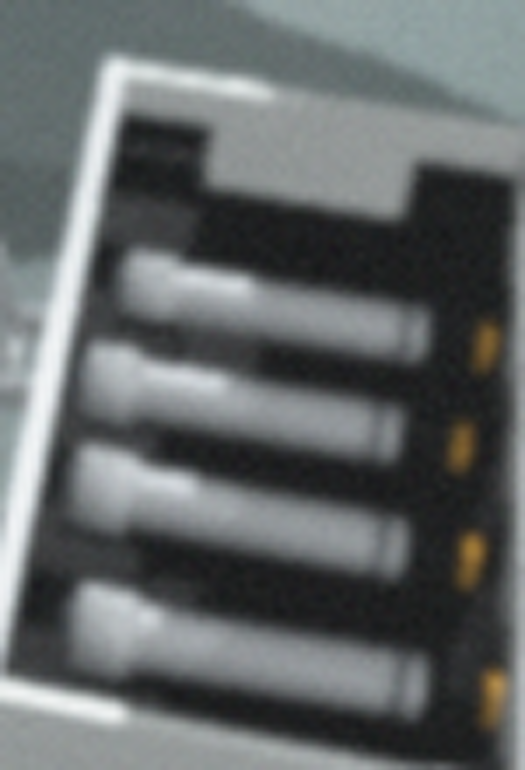

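Run:
```python
from h import *
print(W(CASE,(.004,.054,.12)))
go(W(CASE,(.004,.054,.13)),[np.pi,0,1.708],v=.045)
```

```text
[0.47796038 0.21357663 0.12      ]
t 34.4 tgt [0.478  0.2136 0.13  ] d [-0.0264  0.3329  0.0029] w [-7.0000e-04  5.0000e-04  1.6774e+00] n 13 per row [-0.002   0.0256  0.0002] [-1.00e-04  0.00e+00  1.29e-01]
```

>>> send_rows:
  plan:
    - [[-0.002,0.0256,0],[0,0,0.129],139]
    - [[-0.002,0.0256,0],[0,0,0.129],139]
    - [[-0.002,0.0256,0],[0,0,0.129],139]
    - [[-0.002,0.0256,0],[0,0,0.129],139]
    - [[-0.002,0.0256,0],[0,0,0.129],139]
    - [[-0.002,0.0256,0],[0,0,0.129],139]
    - [[-0.002,0.0256,0],[0,0,0.129],139]
    - [[-0.002,0.0256,0],[0,0,0.129],139]
    - [[-0.002,0.0256,0],[0,0,0.129],139]
    - [[-0.002,0.0256,0],[0,0,0.129],139]
    - [[-0.002,0.0256,0],[0,0,0.129],139]
    - [[-0.002,0.0256,0],[0,0,0.129],139]
    - [[-0.002,0.0256,0],[0,0,0.129],139]
    - [[0,0,0],[0,0,0],139]
    - [[0,0,0],[0,0,0],139]

```text
time: 35.9
tool_pos: [0.4769, 0.2133, 0.0877]
tool_rot: [-3.138, 0.001, 1.707]
contact_force: [-0.1, 0.5, -0.4]
opening: 0.0421
```

Run:
```python
from h import *
go(W(CASE,(.004,.054,.023)),[np.pi,0,1.708],v=.045)
snap('scene','a24.png',(300,120,420,270),5); d=snap('top','b24.png',(270,150,410,255),5)
print([(proj(d,W(RAIL,(k,.116,.038)))-[270,150])*5 for k in(-.065,-.043,.043,.065)])
```

```text
t 35.9 tgt [0.478  0.2136 0.023 ] d [ 0.001   0.0003 -0.1022] w [ 0.0014 -0.0037  0.0009] n 3 per row [ 0.0003  0.0001 -0.0341] [ 0.0005 -0.0012  0.0003]
[array([150.80318741, 464.31730878]), array([148.29379183, 423.3933319 ]), array([138.54403933, 264.3914398 ]), array([136.0650777 , 223.96378895])]
```

View pics/a24.png

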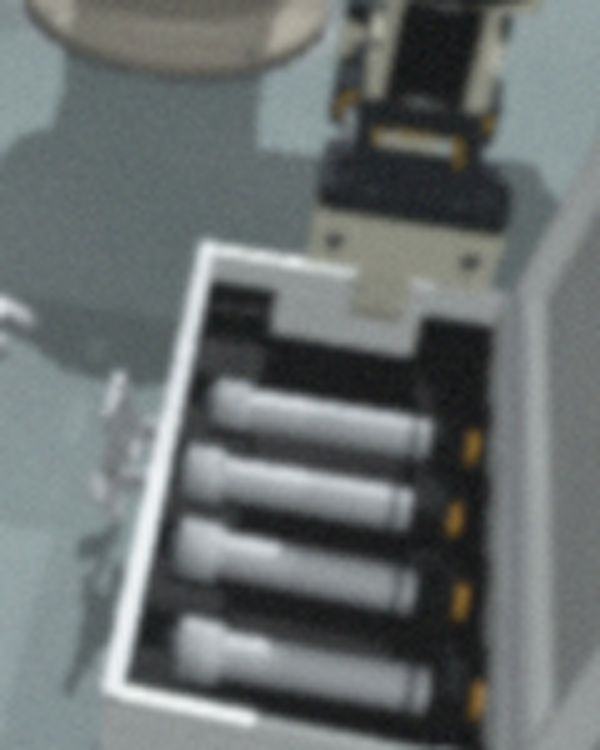

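View pics/b24.png

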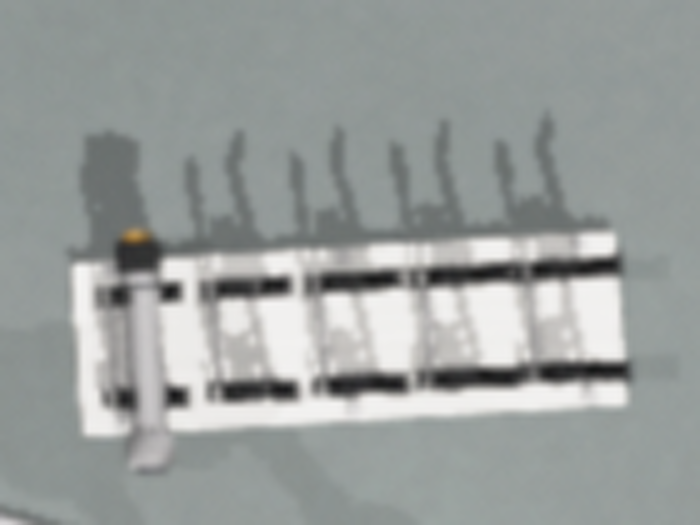

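>>> send_rows:
  newtons: 55
  plan:
    - [[0.001,0,-0.035],[0,0,0],139]
    - [[0,0,-0.035],[0,0,0],139]
    - [[0,0,-0.023],[0,0,0],139]
    - [[0,0,-0.008],[0,0,0],139]
    - [[0,0,0],[0,0,0],139]
    - [[0,0,0],[0,0,0],255]
    - [[0,0,0],[0,0,0],255]
    - [[0,0,0],[0,0,0],255]
    - [[0,0,0],[0,0,0],255]
    - [[0,0,0],[0,0,0],255]
    - [[0,0,0.01],[0,0,0],255]
    - [[0,0,0.03],[0,0,0],255]
    - [[0,0,0.04],[0,0,0],255]
    - [[0,0,0.04],[0,0,0],255]
    - [[0,0,0],[0,0,0],255]

```text
time: 37.5
tool_pos: [0.4825, 0.2146, 0.1143]
tool_rot: [3.131, -0.001, 1.708]
contact_force: [-0.2, 0.6, -1.1]
opening: 0.019
```

Run:
```python
from h import *
print(tip(),robot.observe()['contact_force'])
go(W(RAIL,(.003,.058,.14)),[np.pi,0,.031],v=.045)
snap('scene','a25.png',(300,100,420,250),5)
```

```text
[0.4821298  0.21449423 0.15178792] [-0.17400036  0.6186348  -1.05192834]
t 37.5 tgt [ 0.5084 -0.1766  0.14  ] d [ 0.0259 -0.3912 -0.0118] w [ 0.0063  0.0101 -1.6767] n 13 per row [ 0.002  -0.0301 -0.0009] [ 0.0005  0.0008 -0.129 ]
```

View pics/a25.png

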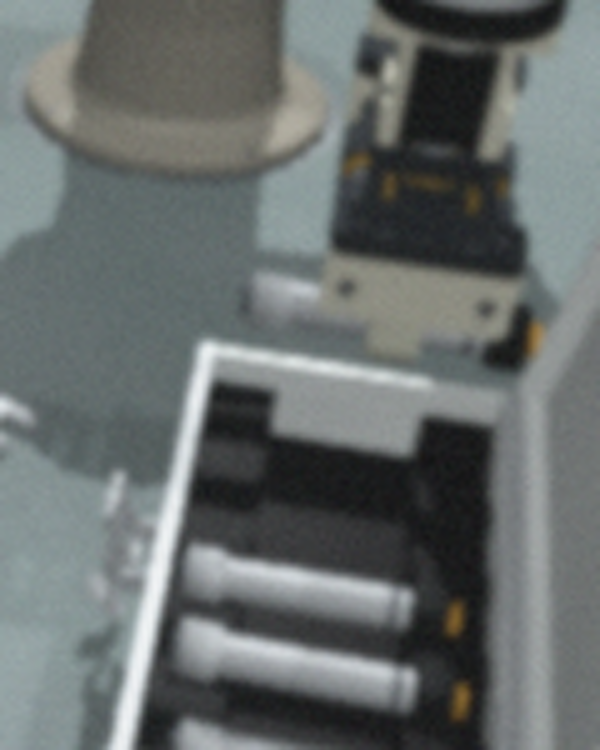

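>>> send_rows:
  plan:
    - [[0.002,-0.0301,0],[0,0,-0.129],255]
    - [[0.002,-0.0301,0],[0,0,-0.129],255]
    - [[0.002,-0.0301,0],[0,0,-0.129],255]
    - [[0.002,-0.0301,0],[0,0,-0.129],255]
    - [[0.002,-0.0301,0],[0,0,-0.129],255]
    - [[0.002,-0.0301,0],[0,0,-0.129],255]
    - [[0.002,-0.0301,0],[0,0,-0.129],255]
    - [[0.002,-0.0301,0],[0,0,-0.129],255]
    - [[0.002,-0.0301,0],[0,0,-0.129],255]
    - [[0.002,-0.0301,0],[0,0,-0.129],255]
    - [[0.002,-0.0301,0],[0,0,-0.129],255]
    - [[0.002,-0.0301,0],[0,0,-0.129],255]
    - [[0.002,-0.0301,0],[0,0,-0.129],255]
    - [[0,0,-0.03],[0,0,0],255]
    - [[0,0,-0.03],[0,0,0],255]
    - [[0,0,0],[0,0,0],255]
    - [[0,0,0],[0,0,0],255]

```text
time: 39.25
tool_pos: [0.5044, -0.1773, 0.0477]
tool_rot: [-3.14, 0.003, 0.031]
contact_force: [-0.3, -0.2, -1.5]
opening: 0.0185
```

Run:
```python
from h import *
print(tip(),robot.observe()['contact_force'])
go(W(RAIL,(.003,.058,.039)),[np.pi,0,.031],v=.045)
snap('scene','a26.png',(190,120,260,200),9)
```

```text
[ 0.50449537 -0.17740996  0.08523788] [-0.34485082 -0.19956625 -1.48367893]
t 39.2 tgt [ 0.5084 -0.1766  0.039 ] d [ 0.004   0.0007 -0.0462] w [-0.0017 -0.0027  0.0003] n 2 per row [ 0.002   0.0004 -0.0231] [-0.0009 -0.0013  0.0002]
```

View pics/a26.png

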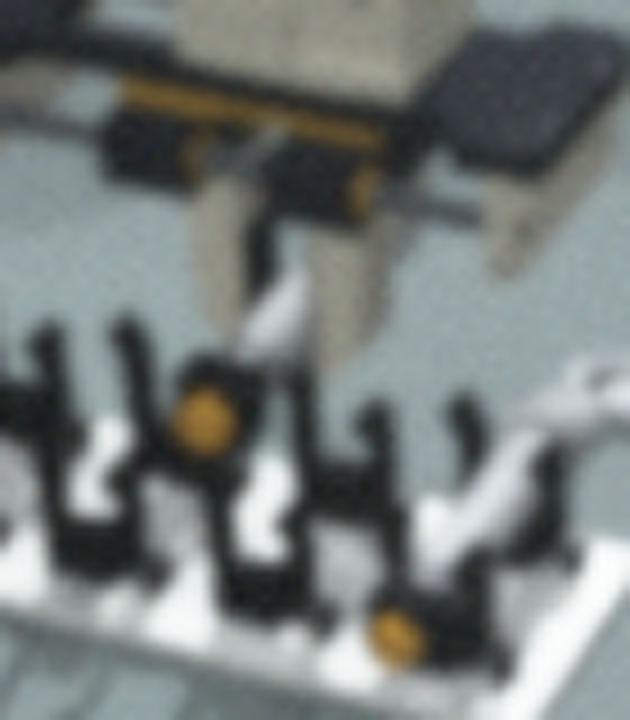

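>>> send_rows:
  plan:
    - [[0.004,0,-0.023],[0,0,0],255]
    - [[0,0,-0.018],[0,0,0],255]
    - [[0,0,-0.005],[0,0,0],255]
    - [[0,0,-0.004],[0,0,0],255]
    - [[0,0,-0.004],[0,0,0],255]
    - [[0,0,-0.004],[0,0,0],255]
    - [[0,0,-0.004],[0,0,0],255]
    - [[0,0,-0.004],[0,0,0],255]
    - [[0,0,-0.002],[0,0,0],255]
    - [[0,0,0],[0,0,0],255]

```text
time: 40.3
tool_pos: [0.5107, -0.178, -0.015]
tool_rot: [3.14, -0.004, 0.031]
contact_force: [-7.5, 6.5, 35.1]
opening: 0.019
```

>>> send_rows:
  plan:
    - [[0,0,0.002],[0,0,0],139]
    - [[0,0,0],[0,0,0],139]
    - [[0,0,0],[0,0,0],139]
    - [[0,0,0],[0,0,0],139]
    - [[0,0,0.03],[0,0,0],139]
    - [[0,0,0.04],[0,0,0],139]
    - [[0,0,0.04],[0,0,0],139]
    - [[0,0,0],[0,0,0],139]

```text
time: 41.1
tool_pos: [0.5123, -0.1794, 0.0973]
tool_rot: [3.137, -0.008, 0.031]
contact_force: [0.4, -0.3, 0.3]
opening: 0.0416
```

Run:
```python
from h import *
print(tip(),robot.observe()['opening'])
go(W(CASE,(-.004,-.002,.13)),[np.pi,0,1.708],v=.045)
d=snap('scene','a27.png',(190,120,260,200),9)
for y in(.116,.058):print([(proj(d,W(RAIL,(k,y,.038)))-[190,120])*9 for k in (.043,.065)])
snap('scene','c27.png',(325,160,400,270),7)
```

```text
[ 0.51198464 -0.17927766  0.13484066] 0.04155076673052466
t 41.1 tgt [0.5345 0.2133 0.13  ] d [ 0.0222  0.3927 -0.0048] w [-0.004   0.0098  1.6773] n 13 per row [ 0.0017  0.0302 -0.0004] [-0.0003  0.0008  0.129 ]
[array([420.4085046 , 606.47872371]), array([387.95510561, 649.69856671])]
[array([243.03165303, 560.46876401]), array([208.35149763, 602.22845841])]
```

View pics/a27.png

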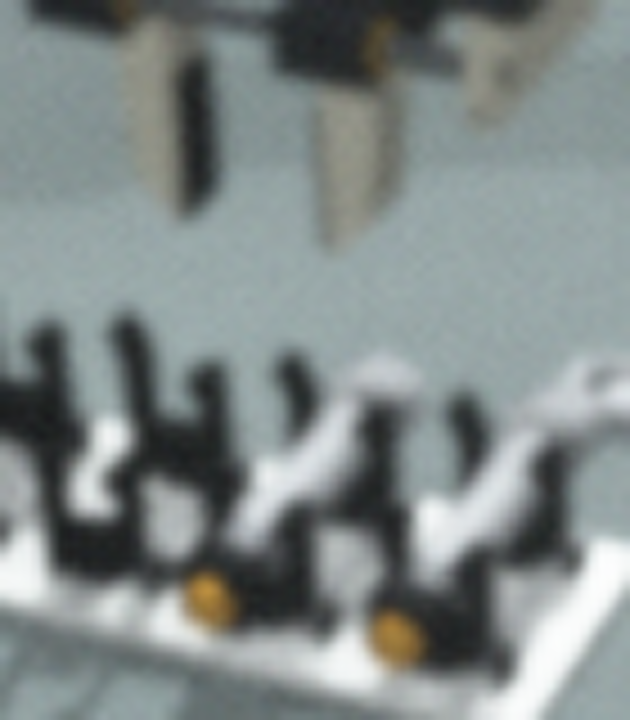

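View pics/c27.png

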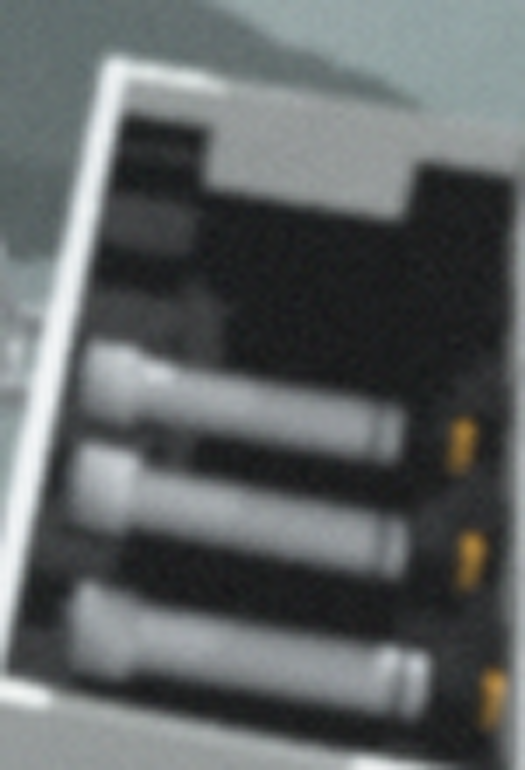

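>>> send_rows:
  plan:
    - [[0.0017,0.0302,0],[0,0,0.129],139]
    - [[0.0017,0.0302,0],[0,0,0.129],139]
    - [[0.0017,0.0302,0],[0,0,0.129],139]
    - [[0.0017,0.0302,0],[0,0,0.129],139]
    - [[0.0017,0.0302,0],[0,0,0.129],139]
    - [[0.0017,0.0302,0],[0,0,0.129],139]
    - [[0.0017,0.0302,0],[0,0,0.129],139]
    - [[0.0017,0.0302,0],[0,0,0.129],139]
    - [[0.0017,0.0302,0],[0,0,0.129],139]
    - [[0.0017,0.0302,0],[0,0,0.129],139]
    - [[0.0017,0.0302,0],[0,0,0.129],139]
    - [[0.0017,0.0302,0],[0,0,0.129],139]
    - [[0.0017,0.0302,0],[0,0,0.129],139]
    - [[0,0,0],[0,0,0],139]
    - [[0,0,0],[0,0,0],139]

```text
time: 42.7
tool_pos: [0.53, 0.2147, 0.0904]
tool_rot: [-3.138, 0.001, 1.708]
contact_force: [-0.2, -0.3, -1.6]
opening: 0.0419
```

Run:
```python
from h import *
go(W(CASE,(-.004,-.002,.023)),[np.pi,0,1.708],v=.045)
snap('scene','a28.png',(310,120,410,270),5)
```

```text
t 42.7 tgt [0.5345 0.2133 0.023 ] d [ 0.0045 -0.0014 -0.1049] w [ 0.0015 -0.0039  0.0005] n 3 per row [ 0.0015 -0.0005 -0.035 ] [ 0.0005 -0.0013  0.0002]
```

View pics/a28.png

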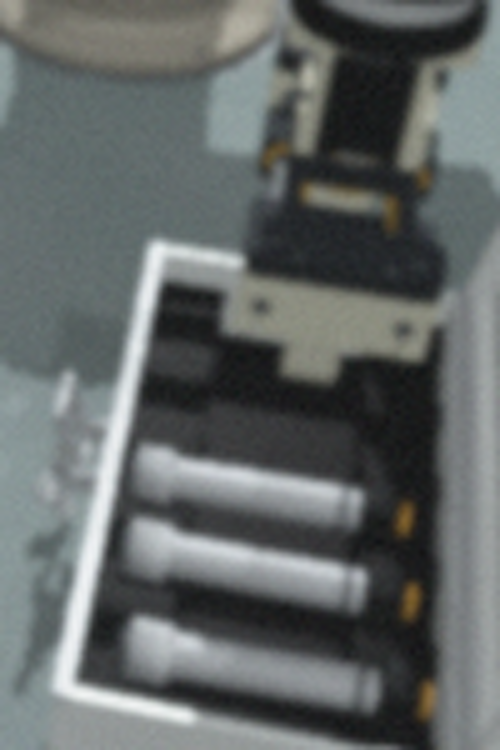

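>>> send_rows:
  newtons: 55
  plan:
    - [[0.0045,-0.0014,-0.035],[0,0,0],139]
    - [[0,0,-0.035],[0,0,0],139]
    - [[0,0,-0.025],[0,0,0],139]
    - [[0,0,-0.01],[0,0,0],139]
    - [[0,0,0],[0,0,0],139]
    - [[0,0,0],[0,0,0],255]
    - [[0,0,0],[0,0,0],255]
    - [[0,0,0],[0,0,0],255]
    - [[0,0,0],[0,0,0],255]
    - [[0,0,0],[0,0,0],255]
    - [[0,0,0.01],[0,0,0],255]
    - [[0,0,0.03],[0,0,0],255]
    - [[0,0,0.04],[0,0,0],255]
    - [[0,0,0.04],[0,0,0],255]
    - [[0,0,0],[0,0,0],255]

```text
time: 44.25
tool_pos: [0.5394, 0.2145, 0.1139]
tool_rot: [3.13, -0.001, 1.708]
contact_force: [1.1, 0.9, -1.4]
opening: 0.0186
```

Run:
```python
from h import *
print(tip(),robot.observe()['contact_force'])
go(W(RAIL,(.003,-.001,.15)),[np.pi,0,.031],v=.045)
```

```text
[0.53894959 0.21435458 0.15141086] [ 1.13573621  0.9313553  -1.36078432]
t 44.2 tgt [ 0.5102 -0.2356  0.15  ] d [-0.0291 -0.4501 -0.0014] w [ 0.0071  0.0105 -1.6768] n 13 per row [-0.0022 -0.0346 -0.0001] [ 0.0005  0.0008 -0.129 ]
```

>>> send_rows:
  plan:
    - [[-0.0019,-0.0346,0],[0,0,-0.129],255]
    - [[-0.0019,-0.0346,0],[0,0,-0.129],255]
    - [[-0.0019,-0.0346,0],[0,0,-0.129],255]
    - [[-0.0019,-0.0346,0],[0,0,-0.129],255]
    - [[-0.0019,-0.0346,0],[0,0,-0.129],255]
    - [[-0.0019,-0.0346,0],[0,0,-0.129],255]
    - [[-0.0019,-0.0346,0],[0,0,-0.129],255]
    - [[-0.0019,-0.0346,0],[0,0,-0.129],255]
    - [[-0.0019,-0.0346,0],[0,0,-0.129],255]
    - [[-0.0019,-0.0346,0],[0,0,-0.129],255]
    - [[-0.0019,-0.0346,0],[0,0,-0.129],255]
    - [[-0.0019,-0.0346,0],[0,0,-0.129],255]
    - [[-0.0019,-0.0346,0],[0,0,-0.129],255]
    - [[0,0,-0.04],[0,0,0],255]
    - [[0,0,-0.025],[0,0,0],255]
    - [[0,0,0],[0,0,0],255]
    - [[0,0,0],[0,0,0],255]

```text
time: 45.95
tool_pos: [0.511, -0.2363, 0.0425]
tool_rot: [-3.141, 0.001, 0.031]
contact_force: [0.1, 0.3, -1.1]
opening: 0.0189
```

Run:
```python
from h import *
print(tip(),robot.observe()['contact_force'])
go(W(RAIL,(.003,-.001,.039)),[np.pi,0,.031],v=.045)
snap('scene','a29.png',(170,110,260,200),8)
```

```text
[ 0.51103392 -0.23630695  0.08004291] [ 0.14804605  0.25311171 -1.12172199]
t 46.0 tgt [ 0.5102 -0.2356  0.039 ] d [-0.0008  0.0007 -0.041 ] w [-0.0008 -0.0008  0.0002] n 1 per row [-0.0008  0.0007 -0.041 ] [-0.0008 -0.0008  0.0002]
```

View pics/a29.png

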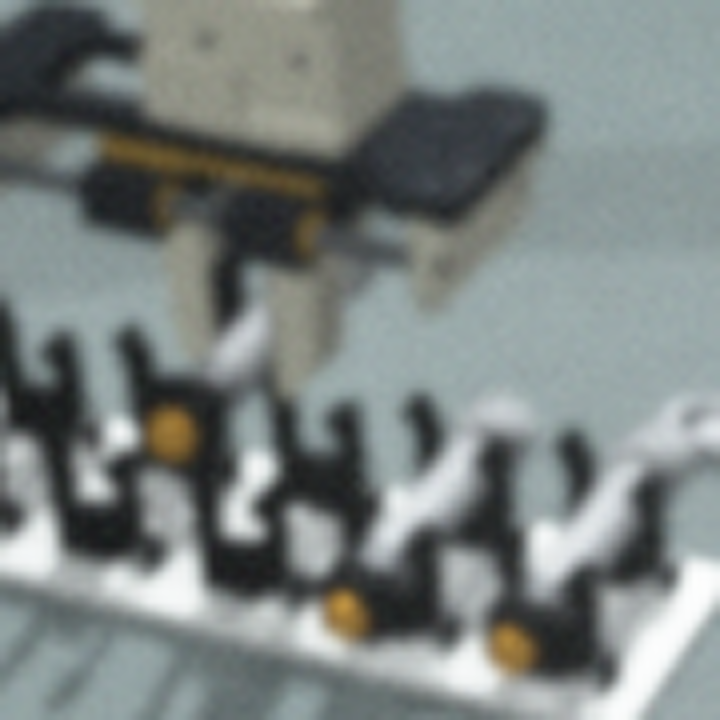

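>>> send_rows:
  plan:
    - [[0,0,-0.02],[0,0,0],255]
    - [[0,0,-0.016],[0,0,0],255]
    - [[0,0,-0.005],[0,0,0],255]
    - [[0,0,-0.004],[0,0,0],255]
    - [[0,0,-0.004],[0,0,0],255]
    - [[0,0,-0.004],[0,0,0],255]
    - [[0,0,-0.004],[0,0,0],255]
    - [[0,0,-0.004],[0,0,0],255]
    - [[0,0,-0.001],[0,0,0],255]
    - [[0,0,0],[0,0,0],255]

```text
time: 47.0
tool_pos: [0.5126, -0.2361, -0.0158]
tool_rot: [3.141, -0.003, 0.031]
contact_force: [-4.0, 8.6, 24.0]
opening: 0.0189
```

>>> send_rows:
  plan:
    - [[0,0,-0.001],[0,0,0],255]
    - [[0,0,-0.001],[0,0,0],255]
    - [[0,0,0],[0,0,0],255]

```text
time: 47.3
tool_pos: [0.5127, -0.2361, -0.0159]
tool_rot: [3.14, -0.004, 0.031]
contact_force: [-9.7, 12.3, 39.2]
opening: 0.0188
```

>>> send_rows:
  plan:
    - [[0,0,0.003],[0,0,0],139]
    - [[0,0,0],[0,0,0],139]
    - [[0,0,0],[0,0,0],139]
    - [[0,0,0],[0,0,0],139]
    - [[0,0,0.03],[0,0,0],139]
    - [[0,0,0.04],[0,0,0],139]
    - [[0,0,0.04],[0,0,0],139]
    - [[0,0,0],[0,0,0],139]

```text
time: 48.1
tool_pos: [0.5141, -0.2385, 0.0965]
tool_rot: [3.136, -0.008, 0.031]
contact_force: [0.6, -0.4, -0.5]
opening: 0.0417
```

Run:
```python
from h import *
print(tip(),robot.observe()['opening'])
go(W(CASE,(.000,-.055,.13)),[np.pi,0,1.708],v=.045)
d=snap('scene','a30.png',(170,110,260,200),8)
for y in(.116,.058,0):print([(proj(d,W(RAIL,(k,y,.038)))-[170,110])*8 for k in (.043,.065)])
snap('scene','c30.png',(325,160,400,270),7)
```

```text
[ 0.51379524 -0.23832541  0.13404595] 0.041706561700240403
t 48.1 tgt [0.5865 0.2245 0.13  ] d [ 0.0724  0.463  -0.004 ] w [-0.003   0.0105  1.6775] n 13 per row [ 0.0056  0.0356 -0.0003] [-0.0002  0.0008  0.129 ]
[array([533.69644853, 619.09219885]), array([504.84898277, 657.50983707])]
[array([376.02813602, 578.1944569 ]), array([345.20133122, 615.31418526])]
[array([223.57824601, 538.6503268 ]), array([190.91907754, 574.53663422])]
```

View pics/a30.png

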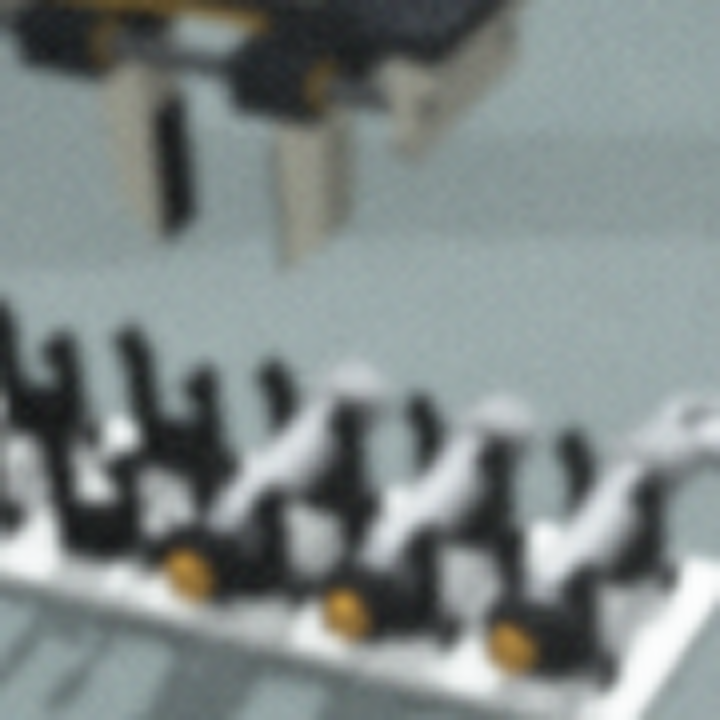

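View pics/c30.png

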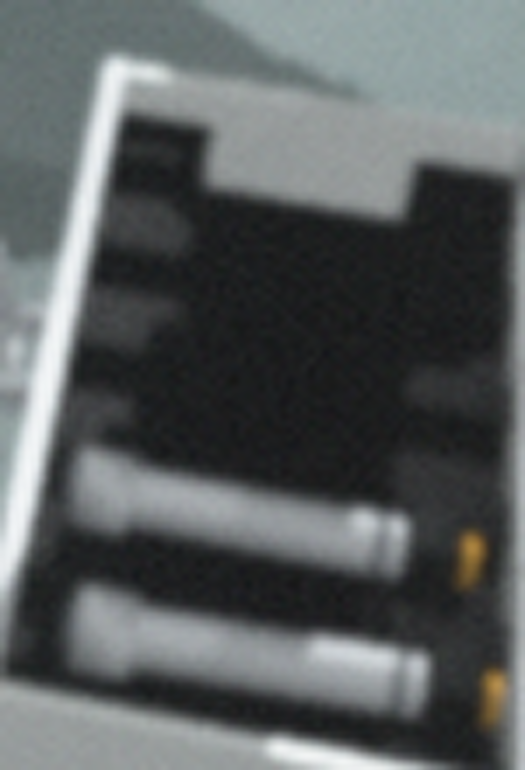

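>>> send_rows:
  plan:
    - [[0.0056,0.0356,0],[0,0,0.129],139]
    - [[0.0056,0.0356,0],[0,0,0.129],139]
    - [[0.0056,0.0356,0],[0,0,0.129],139]
    - [[0.0056,0.0356,0],[0,0,0.129],139]
    - [[0.0056,0.0356,0],[0,0,0.129],139]
    - [[0.0056,0.0356,0],[0,0,0.129],139]
    - [[0.0056,0.0356,0],[0,0,0.129],139]
    - [[0.0056,0.0356,0],[0,0,0.129],139]
    - [[0.0056,0.0356,0],[0,0,0.129],139]
    - [[0.0056,0.0356,0],[0,0,0.129],139]
    - [[0.0056,0.0356,0],[0,0,0.129],139]
    - [[0.0056,0.0356,0],[0,0,0.129],139]
    - [[0.0056,0.0356,0],[0,0,0.129],139]
    - [[0,0,0],[0,0,0],139]
    - [[0,0,0],[0,0,0],139]

```text
time: 49.7
tool_pos: [0.5826, 0.2265, 0.0892]
tool_rot: [-3.137, 0.001, 1.708]
contact_force: [0.0, -0.3, -0.2]
opening: 0.0417
```

Run:
```python
from h import *
go(W(CASE,(.000,-.055,.023)),[np.pi,0,1.708],v=.045)
snap('scene','a31.png',(310,120,410,270),5)
```

```text
t 49.7 tgt [0.5865 0.2245 0.023 ] d [ 0.0038 -0.002  -0.1037] w [ 0.0016 -0.004   0.    ] n 3 per row [ 0.0013 -0.0007 -0.0346] [ 0.0005 -0.0013  0.    ]
```

View pics/a31.png

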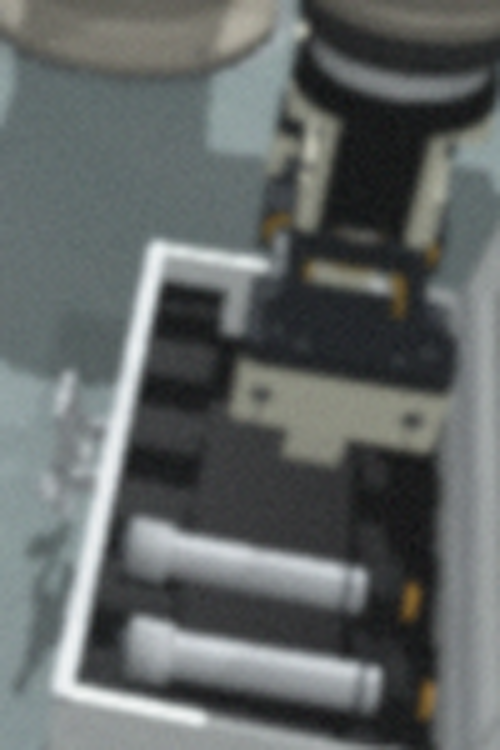

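>>> send_rows:
  newtons: 55
  plan:
    - [[0.0038,-0.002,-0.035],[0,0,0],139]
    - [[0,0,-0.035],[0,0,0],139]
    - [[0,0,-0.025],[0,0,0],139]
    - [[0,0,-0.009],[0,0,0],139]
    - [[0,0,0],[0,0,0],139]
    - [[0,0,0],[0,0,0],255]
    - [[0,0,0],[0,0,0],255]
    - [[0,0,0],[0,0,0],255]
    - [[0,0,0],[0,0,0],255]
    - [[0,0,0],[0,0,0],255]
    - [[0,0,0.01],[0,0,0],255]
    - [[0,0,0.03],[0,0,0],255]
    - [[0,0,0.04],[0,0,0],255]
    - [[0,0,0.04],[0,0,0],255]
    - [[0,0,0],[0,0,0],255]

```text
time: 51.25
tool_pos: [0.5912, 0.2255, 0.1144]
tool_rot: [3.13, -0.001, 1.708]
contact_force: [-0.2, -0.5, -0.7]
opening: 0.0185
```

Run:
```python
from h import *
print(tip(),robot.observe()['contact_force'])
go(W(RAIL,(.003,-.059,.15)),[np.pi,0,.031],v=.045)
```

```text
[0.59082999 0.22535736 0.15186092] [-0.17871534 -0.48406664 -0.74608244]
t 51.2 tgt [ 0.512  -0.2936  0.15  ] d [-0.0792 -0.519  -0.0019] w [ 0.0073  0.0107 -1.6768] n 13 per row [-0.0061 -0.0399 -0.0001] [ 0.0006  0.0008 -0.129 ]
```

>>> send_rows:
  plan:
    - [[-0.0057,-0.0399,0],[0,0,-0.129],255]
    - [[-0.0057,-0.0399,0],[0,0,-0.129],255]
    - [[-0.0057,-0.0399,0],[0,0,-0.129],255]
    - [[-0.0057,-0.0399,0],[0,0,-0.129],255]
    - [[-0.0057,-0.0399,0],[0,0,-0.129],255]
    - [[-0.0057,-0.0399,0],[0,0,-0.129],255]
    - [[-0.0057,-0.0399,0],[0,0,-0.129],255]
    - [[-0.0057,-0.0399,0],[0,0,-0.129],255]
    - [[-0.0057,-0.0399,0],[0,0,-0.129],255]
    - [[-0.0057,-0.0399,0],[0,0,-0.129],255]
    - [[-0.0057,-0.0399,0],[0,0,-0.129],255]
    - [[-0.0057,-0.0399,0],[0,0,-0.129],255]
    - [[-0.0057,-0.0399,0],[0,0,-0.129],255]
    - [[0,0,-0.04],[0,0,0],255]
    - [[0,0,-0.025],[0,0,0],255]
    - [[0,0,0],[0,0,0],255]
    - [[0,0,0],[0,0,0],255]

```text
time: 52.95
tool_pos: [0.5135, -0.2941, 0.0425]
tool_rot: [-3.141, 0.001, 0.031]
contact_force: [0.7, -0.3, -2.9]
opening: 0.0185
```

Run:
```python
from h import *
print(tip(),robot.observe()['contact_force'])
go(W(RAIL,(.003,-.059,.039)),[np.pi,0,.031],v=.045)
snap('scene','a32.png',(150,110,260,200),7)
```

```text
[ 0.51351551 -0.29412105  0.07997156] [ 0.69794937 -0.28486091 -2.90601284]
t 53.0 tgt [ 0.512  -0.2936  0.039 ] d [-0.0015  0.0005 -0.041 ] w [-0.001  -0.0009  0.0002] n 1 per row [-0.0015  0.0005 -0.041 ] [-0.001  -0.0009  0.0002]
```

View pics/a32.png

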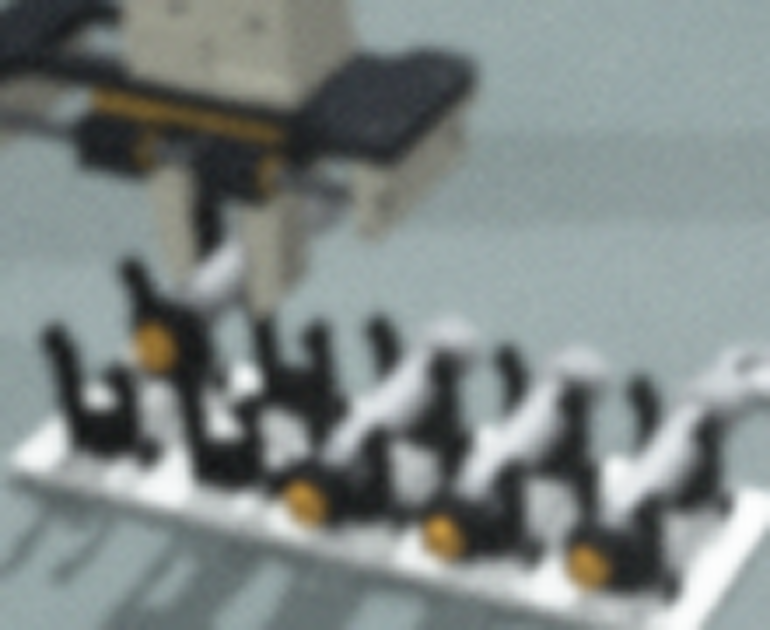

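>>> send_rows:
  plan:
    - [[-0.001,0,-0.02],[0,0,0],255]
    - [[0,0,-0.016],[0,0,0],255]
    - [[0,0,-0.005],[0,0,0],255]
    - [[0,0,-0.004],[0,0,0],255]
    - [[0,0,-0.004],[0,0,0],255]
    - [[0,0,-0.004],[0,0,0],255]
    - [[0,0,-0.004],[0,0,0],255]
    - [[0,0,-0.004],[0,0,0],255]
    - [[0,0,-0.002],[0,0,0],255]
    - [[0,0,0],[0,0,0],255]

```text
time: 54.0
tool_pos: [0.5142, -0.2941, -0.0157]
tool_rot: [3.14, -0.003, 0.031]
contact_force: [-5.9, 10.4, 29.6]
opening: 0.0184
```

Same depth as the others. Release and check.

>>> send_rows:
  plan:
    - [[0,0,0.002],[0,0,0],139]
    - [[0,0,0],[0,0,0],139]
    - [[0,0,0],[0,0,0],139]
    - [[0,0,0],[0,0,0],139]
    - [[0,0,0.03],[0,0,0],139]
    - [[0,0,0.04],[0,0,0],139]
    - [[0,0,0.04],[0,0,0],139]
    - [[0,0,0],[0,0,0],139]

```text
time: 54.8
tool_pos: [0.5155, -0.2967, 0.097]
tool_rot: [3.135, -0.008, 0.031]
contact_force: [-0.1, -1.2, 0.3]
opening: 0.0416
```

Run:
```python
from h import *
print(tip(),robot.observe()['opening'])
go(W(CASE,(.008,-.116,.13)),[np.pi,0,1.708],v=.05)
d=snap('scene','a33.png',(150,110,260,200),7)
for y in(.116,.058,0,-.058):print([(proj(d,W(RAIL,(k,y,.038)))-[150,110])*7 for k in (.065,)])
snap('scene','c33.png',(325,160,400,270),7)
```

```text
[ 0.51520459 -0.29650554  0.13446398] 0.04158062816562354
t 54.8 tgt [0.6458 0.2408 0.13  ] d [ 0.1303  0.5375 -0.0045] w [-0.0023  0.0113  1.6775] n 13 per row [ 0.01    0.0413 -0.0003] [-0.0002  0.0009  0.129 ]
[array([581.74285992, 575.32110744])]
[array([442.05116482, 538.3999121 ])]
[array([307.05419285, 502.71955495])]
[array([176.51918664, 468.21851708])]
```

View pics/a33.png

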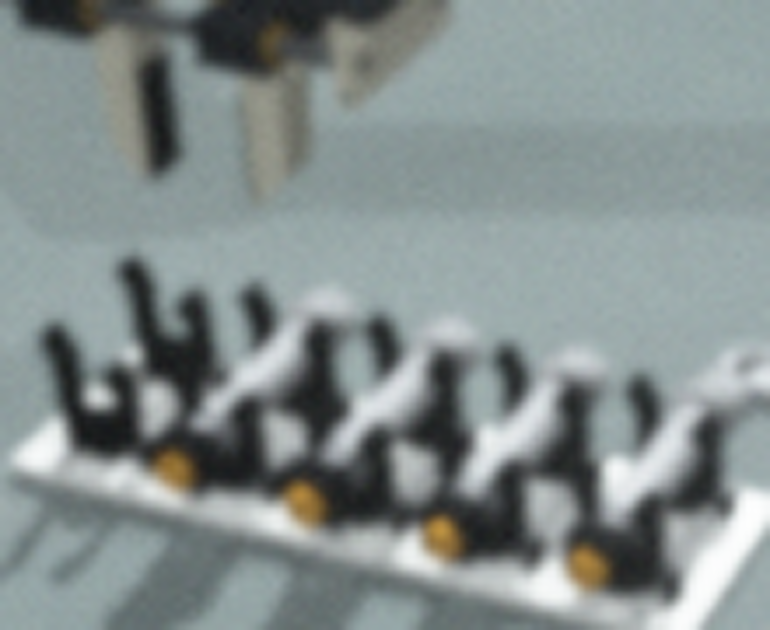

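View pics/c33.png

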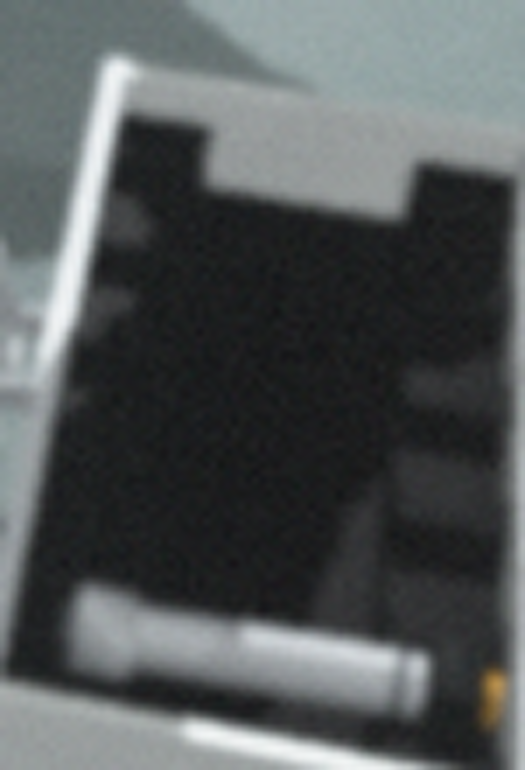

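>>> send_rows:
  plan:
    - [[0.0103,0.0412,0],[0,0,0.129],139]
    - [[0.0103,0.0412,0],[0,0,0.129],139]
    - [[0.0103,0.0412,0],[0,0,0.129],139]
    - [[0.0103,0.0412,0],[0,0,0.129],139]
    - [[0.0103,0.0412,0],[0,0,0.129],139]
    - [[0.0103,0.0412,0],[0,0,0.129],139]
    - [[0.0103,0.0412,0],[0,0,0.129],139]
    - [[0.0103,0.0412,0],[0,0,0.129],139]
    - [[0.0103,0.0412,0],[0,0,0.129],139]
    - [[0.0103,0.0412,0],[0,0,0.129],139]
    - [[0.0103,0.0412,0],[0,0,0.129],139]
    - [[0.0103,0.0412,0],[0,0,0.129],139]
    - [[0.0103,0.0412,0],[0,0,0.129],139]
    - [[0,0,0],[0,0,0],139]
    - [[0,0,0],[0,0,0],139]

```text
time: 56.4
tool_pos: [0.6452, 0.2417, 0.0887]
tool_rot: [-3.137, 0.001, 1.708]
contact_force: [-0.1, -1.6, -0.0]
opening: 0.0419
```

Run:
```python
from h import *
go(W(CASE,(.008,-.116,.023)),[np.pi,0,1.708],v=.045)
snap('scene','a34.png',(310,120,410,270),5)
```

```text
t 56.4 tgt [0.6458 0.2408 0.023 ] d [ 0.0007 -0.0009 -0.1032] w [ 0.0017 -0.0043 -0.0004] n 3 per row [ 0.0002 -0.0003 -0.0344] [ 0.0006 -0.0014 -0.0001]
```

View pics/a34.png

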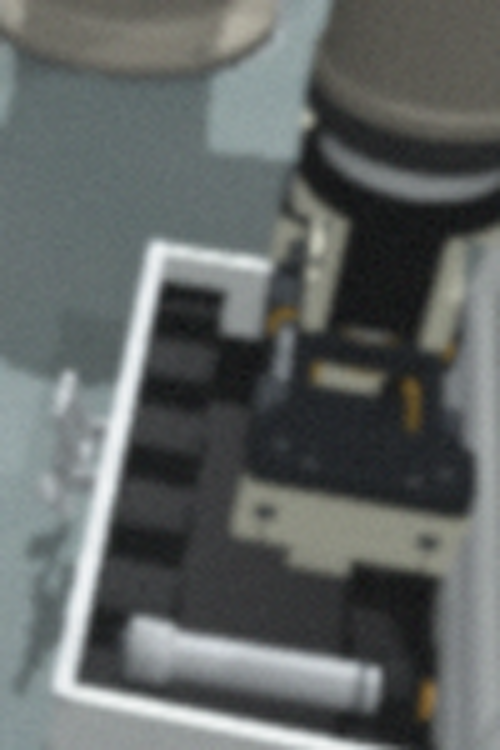

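>>> send_rows:
  newtons: 55
  plan:
    - [[0,-0.001,-0.035],[0,0,0],139]
    - [[0,0,-0.035],[0,0,0],139]
    - [[0,0,-0.025],[0,0,0],139]
    - [[0,0,-0.008],[0,0,0],139]
    - [[0,0,0],[0,0,0],139]
    - [[0,0,0],[0,0,0],255]
    - [[0,0,0],[0,0,0],255]
    - [[0,0,0],[0,0,0],255]
    - [[0,0,0],[0,0,0],255]
    - [[0,0,0],[0,0,0],255]
    - [[0,0,0.01],[0,0,0],255]
    - [[0,0,0.03],[0,0,0],255]
    - [[0,0,0.04],[0,0,0],255]
    - [[0,0,0.04],[0,0,0],255]
    - [[0,0,0],[0,0,0],255]

```text
time: 57.95
tool_pos: [0.65, 0.2414, 0.1162]
tool_rot: [3.13, -0.001, 1.708]
contact_force: [1.0, -0.2, -0.0]
opening: 0.0185
```

Run:
```python
from h import *
print(tip(),robot.observe()['contact_force'])
go(W(RAIL,(.003,-.117,.15)),[np.pi,0,.031],v=.05)
```

```text
[0.64959331 0.24126724 0.15367539] [ 0.98776453 -0.16231262 -0.03099375]
t 58.0 tgt [ 0.5138 -0.3516  0.15  ] d [-0.1362 -0.5929 -0.0037] w [ 0.0076  0.0114 -1.6767] n 13 per row [-0.0105 -0.0456 -0.0003] [ 0.0006  0.0009 -0.129 ]
```

>>> send_rows:
  plan:
    - [[-0.0102,-0.0456,0],[0,0,-0.129],255]
    - [[-0.0102,-0.0456,0],[0,0,-0.129],255]
    - [[-0.0102,-0.0456,0],[0,0,-0.129],255]
    - [[-0.0102,-0.0456,0],[0,0,-0.129],255]
    - [[-0.0102,-0.0456,0],[0,0,-0.129],255]
    - [[-0.0102,-0.0456,0],[0,0,-0.129],255]
    - [[-0.0102,-0.0456,0],[0,0,-0.129],255]
    - [[-0.0102,-0.0456,0],[0,0,-0.129],255]
    - [[-0.0102,-0.0456,0],[0,0,-0.129],255]
    - [[-0.0102,-0.0456,0],[0,0,-0.129],255]
    - [[-0.0102,-0.0456,0],[0,0,-0.129],255]
    - [[-0.0102,-0.0456,0],[0,0,-0.129],255]
    - [[-0.0102,-0.0456,0],[0,0,-0.129],255]
    - [[0,0,0],[0,0,0],255]
    - [[0,0,-0.035],[0,0,0],255]
    - [[0,0,-0.03],[0,0,0],255]
    - [[0,0,0],[0,0,0],255]
    - [[0,0,0],[0,0,0],255]

```text
time: 59.75
tool_pos: [0.5139, -0.3519, 0.0435]
tool_rot: [-3.14, 0.001, 0.031]
contact_force: [0.6, -0.9, -0.1]
opening: 0.0183
```

Run:
```python
from h import *
print(tip(),robot.observe()['contact_force'])
go(W(RAIL,(.003,-.117,.039)),[np.pi,0,.031],v=.045)
snap('scene','a35.png',(140,100,250,200),7)
```

```text
[ 0.51392675 -0.35191259  0.08095095] [ 0.63363028 -0.93816319 -0.12828076]
t 59.8 tgt [ 0.5138 -0.3516  0.039 ] d [-0.0001  0.0003 -0.042 ] w [-0.0013 -0.001  -0.0005] n 1 per row [-0.0001  0.0003 -0.042 ] [-0.0013 -0.001  -0.0005]
```

View pics/a35.png

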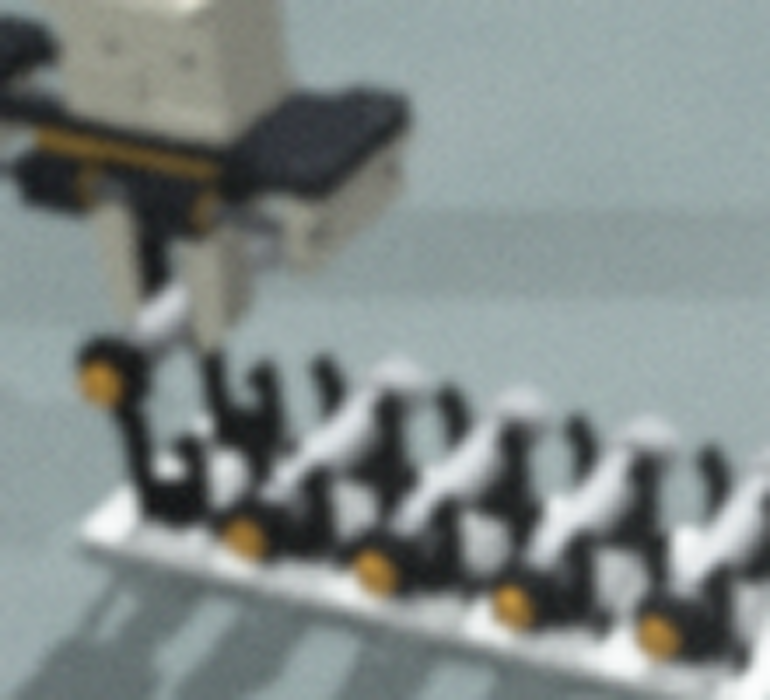

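>>> send_rows:
  plan:
    - [[0,0,-0.02],[0,0,0],255]
    - [[0,0,-0.017],[0,0,0],255]
    - [[0,0,-0.005],[0,0,0],255]
    - [[0,0,-0.004],[0,0,0],255]
    - [[0,0,-0.004],[0,0,0],255]
    - [[0,0,-0.004],[0,0,0],255]
    - [[0,0,-0.004],[0,0,0],255]
    - [[0,0,-0.004],[0,0,0],255]
    - [[0,0,-0.002],[0,0,0],255]
    - [[0,0,0],[0,0,0],255]

```text
time: 60.8
tool_pos: [0.5153, -0.3518, -0.0145]
tool_rot: [3.141, -0.003, 0.031]
contact_force: [-7.4, 11.3, 27.8]
opening: 0.0183
```

>>> send_rows:
  plan:
    - [[0,0,-0.0015],[0,0,0],255]
    - [[0,0,0],[0,0,0],255]
    - [[0,0,0.003],[0,0,0],139]
    - [[0,0,0],[0,0,0],139]
    - [[0,0,0],[0,0,0],139]
    - [[0,0,0],[0,0,0],139]
    - [[0,0,0.03],[0,0,0],139]
    - [[0,0,0.04],[0,0,0],139]
    - [[0,0,0.05],[0,0,0],139]
    - [[-0.04,0.05,0.05],[0,0,0],139]
    - [[-0.05,0.05,0.04],[0,0,0],139]
    - [[0,0.05,0],[0,0,0],139]
    - [[0,0.05,0],[0,0,0],139]
    - [[0,0.05,0],[0,0,0],139]
    - [[0,0.05,0],[0,0,0],139]
    - [[0,0.05,0],[0,0,0],139]
    - [[0,0,0],[0,0,0],139]

```text
time: 62.5
tool_pos: [0.4577, -0.0358, 0.1563]
tool_rot: [-3.139, 0.001, 0.037]
contact_force: [0.3, -0.9, 0.1]
opening: 0.042
```

Run:
```python
from h import *
print(tip(),robot.observe()['opening'])
d=snap('scene','a36.png',(140,110,270,210),6)
for y in(.116,.058,0,-.058,-.116):print([(proj(d,W(RAIL,(k,y,.038)))-[140,110])*6 for k in (.065,)])
d=snap('top','b36.png',(270,160,410,255),5)
for y in(.116,.058,0,-.058,-.116):print([(proj(d,W(RAIL,(k,y,.05)))-[270,160])*5 for k in (-.065,.065,)])
```

```text
[ 0.45777411 -0.03589073  0.19377392] 0.041973705487216476
[array([558.63673707, 493.13237781])]
[array([438.90099842, 461.48563894])]
[array([323.18930816, 430.90247567])]
[array([211.30215998, 401.33015749])]
[array([103.05302145, 372.71938299])]
[array([152.50949199, 415.68673085]), array([137.60274544, 172.7786694 ])]
[array([261.26077198, 409.73567234]), array([245.53785085, 166.68582624])]
[array([370.17980979, 403.77543382]), array([353.63822201, 160.58365397])]
[array([479.26699389, 397.80599405]), array([461.90423879, 154.47213114])]
[array([588.52271395, 391.8273317 ]), array([570.33628222, 148.35123626])]
```

View pics/a36.png

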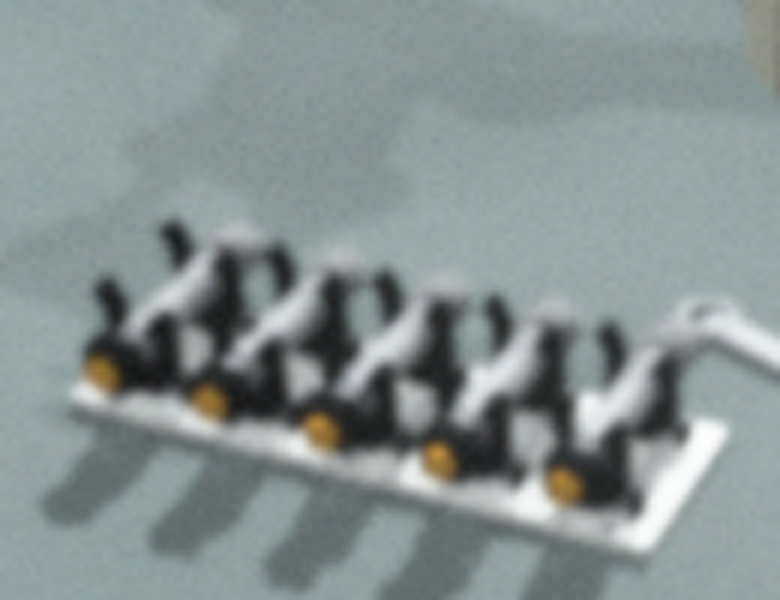

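View pics/b36.png

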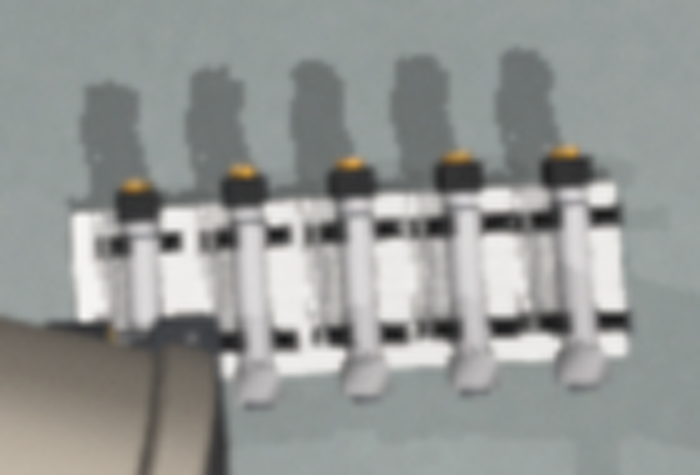

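Run:
```python
from h import *
go(W(RAIL,(-.003,.115,.13)),[np.pi,0,.031],v=.045)
```

```text
t 62.6 tgt [ 0.5006 -0.1198  0.13  ] d [ 0.042  -0.0796 -0.0638] w [ 0.0001 -0.0001 -0.0026] n 2 per row [ 0.021  -0.0398 -0.0319] [ 0.     -0.0001 -0.0013]
```

>>> send_rows:
  plan:
    - [[0.021,-0.0398,0],[0,0,0],139]
    - [[0.021,-0.0398,-0.02],[0,0,0],139]
    - [[0,0,-0.044],[0,0,0],139]
    - [[0,0,0],[0,0,0],139]
    - [[0,0,0],[0,0,0],139]

```text
time: 63.1
tool_pos: [0.4997, -0.1217, 0.0921]
tool_rot: [-3.14, 0.002, 0.029]
contact_force: [0.2, -1.0, 0.8]
opening: 0.0414
```

Run:
```python
from h import *
go(W(RAIL,(-.003,.115,.021)),[np.pi,0,.031],v=.045)
```

```text
t 63.1 tgt [ 0.5006 -0.1198  0.021 ] d [ 0.0009  0.0018 -0.1086] w [-0.0012 -0.0024  0.0025] n 3 per row [ 0.0003  0.0006 -0.0362] [-0.0004 -0.0008  0.0008]
```

>>> send_rows:
  newtons: 35
  plan:
    - [[0,0.0015,-0.04],[0,0,0],139]
    - [[0,0,-0.04],[0,0,0],139]
    - [[0,0,-0.028],[0,0,0],139]
    - [[0,0,0],[0,0,0],139]
    - [[0,0,0],[0,0,0],255]
    - [[0,0,0],[0,0,0],255]
    - [[0,0,0],[0,0,0],255]
    - [[0,0,0],[0,0,0],255]
    - [[0,0,0],[0,0,0],255]

```text
time: 64.0
tool_pos: [0.5018, -0.1196, -0.0139]
tool_rot: [3.141, -0.003, 0.031]
contact_force: [-0.3, 0.5, 7.8]
opening: 0.0191
```

>>> send_rows:
  plan:
    - [[0.002,0,-0.001],[0,0,0],255]
    - [[0.002,0,0],[0,0,0],255]
    - [[0,0,0],[0,0,0],255]

```text
time: 64.3
tool_pos: [0.5052, -0.1196, -0.0141]
tool_rot: [3.141, -0.002, 0.031]
contact_force: [-5.4, 0.7, 18.3]
opening: 0.019
```

>>> send_rows:
  plan:
    - [[0.001,0,0.001],[0,0,0],255]
    - [[0,0,0],[0,0,0],139]
    - [[0,0,0],[0,0,0],139]
    - [[0,0,0],[0,0,0],139]
    - [[0,0,0],[0,0,0],139]
    - [[0,0,0.03],[0,0,0],139]
    - [[0,0,0.04],[0,0,0],139]
    - [[0,0,0.05],[0,0,0],139]
    - [[-0.03,0.03,0.05],[0,0,0],139]
    - [[-0.03,0.05,0.03],[0,0,0],139]
    - [[0,0.05,0],[0,0,0.1],139]
    - [[0,0.03,0],[0,0,0.1],139]
    - [[0,0,0],[0,0,0],139]

```text
time: 65.6
tool_pos: [0.4592, 0.0251, 0.1657]
tool_rot: [-3.14, -0.001, 0.237]
contact_force: [0.5, -0.4, 0.1]
opening: 0.0421
```

Run:
```python
from h import *
print(tip(),robot.observe()['opening'])
d=snap('scene','a37.png',(140,110,270,210),6)
print((proj(d,W(RAIL,(.065,.116,.038)))-[140,110])*6)
snap('top','b37.png',(270,160,410,255),5)
# grip when lid open
for th in (1.6,1.65,1.7,1.75):
    a,b=-.174,.011
    P=W(CASE,(.08+a*np.cos(th)+b*np.sin(th),.115,.058-a*np.sin(th)+b*np.cos(th))); print(th,P,(proj(d,P)))
snap('scene','c37.png',(370,80,470,200),6)
```

```text
[0.45918765 0.02501993 0.20316282] 0.04206394411578719
[558.63673707 493.13237781]
1.6 [0.40494007 0.29644417 0.23160461] [428.13642773 130.27232818]
1.65 [0.40375608 0.30501934 0.23058419] [432.11280556 131.22608155]
1.7 [0.40258055 0.31353328 0.22913239] [436.01623166 132.34917174]
1.75 [0.40141642 0.3219647  0.22725285] [439.83285158 133.63827753]
```

View pics/a37.png

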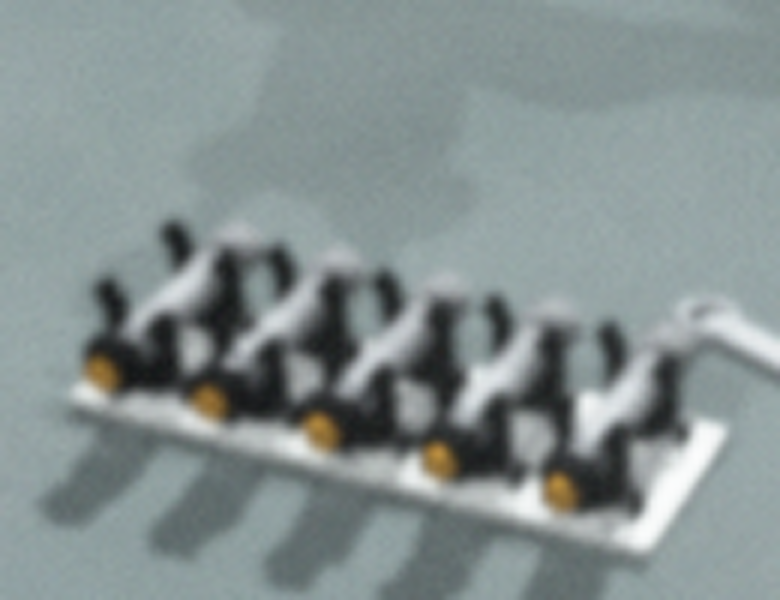

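View pics/c37.png

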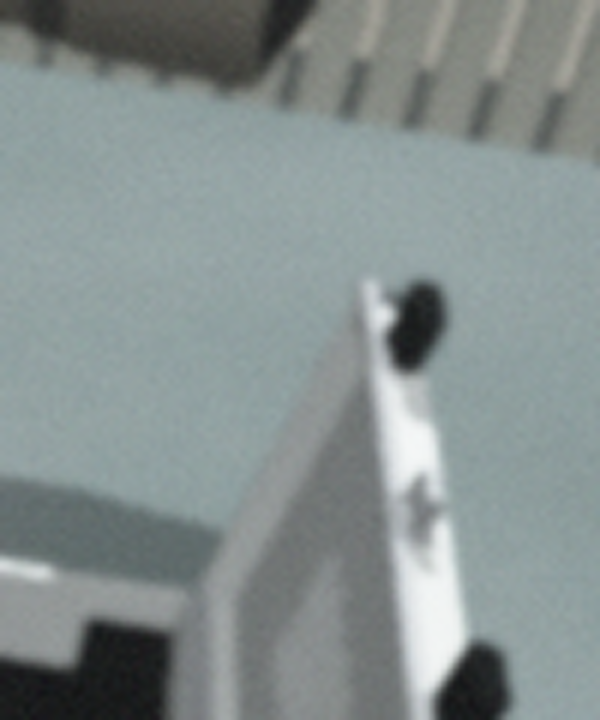

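View pics/b37.png

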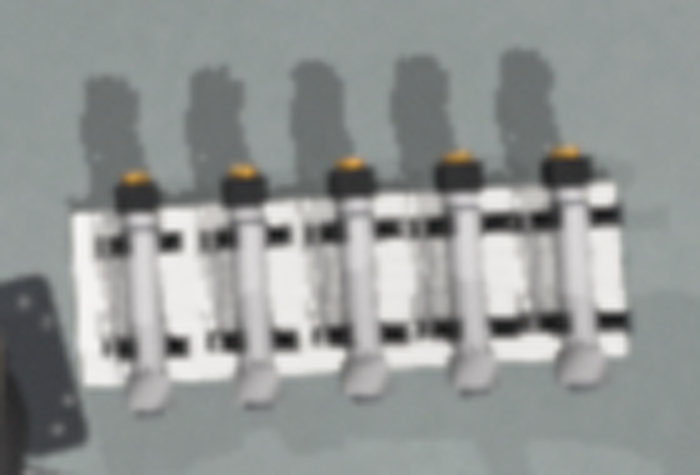

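Run:
```python
from h import *
go([.4014,.322,.275],[np.pi,0,1.708],v=.045)
```

```text
t 65.8 tgt [0.4014 0.322  0.275 ] d [-0.0583  0.3004  0.0723] w [ 4.0000e-04 -4.0000e-04  1.4779e+00] n 12 per row [-0.0049  0.025   0.006 ] [ 0.     -0.      0.1232]
```

>>> send_rows:
  plan:
    - [[-0.0049,0.005,0.024],[0,0,0.123],80]
    - [[-0.0049,0.018,0.024],[0,0,0.123],80]
    - [[-0.0049,0.025,0.024],[0,0,0.123],80]
    - [[-0.0049,0.025,0],[0,0,0.123],80]
    - [[-0.0049,0.025,0],[0,0,0.123],80]
    - [[-0.0049,0.025,0],[0,0,0.123],80]
    - [[-0.0049,0.028,0],[0,0,0.123],80]
    - [[-0.0049,0.03,0],[0,0,0.123],80]
    - [[-0.0049,0.03,0],[0,0,0.123],80]
    - [[-0.0049,0.03,0],[0,0,0.123],80]
    - [[-0.0049,0.03,0],[0,0,0.123],80]
    - [[-0.0044,0.029,0],[0,0,0.123],80]
    - [[0,0,0],[0,0,0],80]
    - [[0,0,0],[0,0,0],80]
    - [[0,0,0],[0,0,0],80]

```text
time: 67.25
tool_pos: [0.402, 0.3206, 0.2371]
tool_rot: [-3.141, 0.001, 1.703]
contact_force: [1.1, -0.2, 0.5]
opening: 0.063
```

Run:
```python
from h import *
print(tip(),robot.observe()['opening'])
go([.4014,.322,.218],[np.pi,0,1.708],v=.045)
snap('scene','a38.png',(390,70,490,190),6)
```

```text
[0.40204157 0.32062161 0.2745937 ] 0.0629656580867735
t 67.2 tgt [0.4014 0.322  0.218 ] d [-0.0006  0.0014 -0.0566] w [ 0.0009 -0.0007  0.0047] n 2 per row [-0.0003  0.0007 -0.0283] [ 0.0005 -0.0003  0.0023]
```

View pics/a38.png

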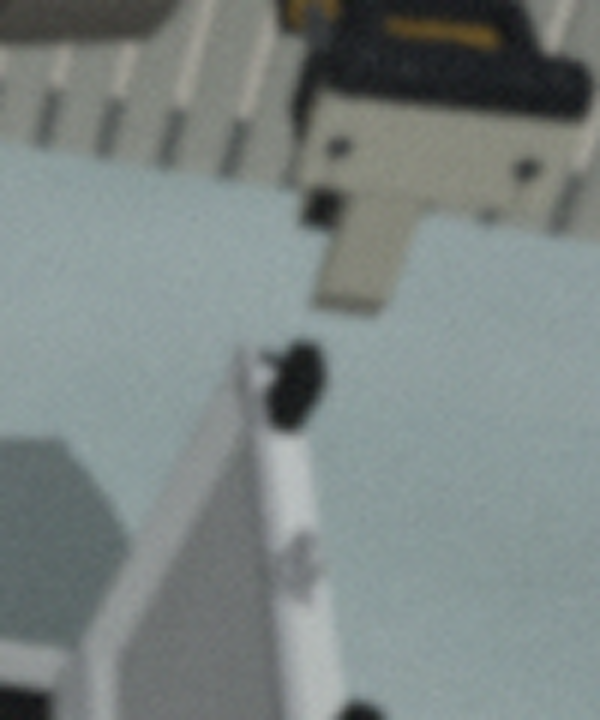

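>>> send_rows:
  newtons: 20
  plan:
    - [[0,0.0014,-0.03],[0,0,0],80]
    - [[0,0,-0.02],[0,0,0],80]
    - [[0,0,-0.0066],[0,0,0],80]
    - [[0,0,0],[0,0,0],80]
    - [[0,0,0],[0,0,0],255]
    - [[0,0,0],[0,0,0],255]
    - [[0,0,0],[0,0,0],255]
    - [[0,0,0],[0,0,0],255]
    - [[0,0,0],[0,0,0],255]
    - [[0,0,0],[0,0,0],255]
    - [[0,0,0],[0,0,0],255]

```text
time: 68.4
tool_pos: [0.4007, 0.3233, 0.1811]
tool_rot: [-3.14, 0.0, 1.707]
contact_force: [-4.3, -1.0, 6.0]
opening: 0.0299
```

Run:
```python
from h import *
print(tip(),robot.observe()['contact_force']); prev=None
for th in np.r_[np.linspace(1.75,.15,17),.07,0,-.01]:
    a,b=-.174,.011
    P=W(CASE,(.08+a*np.cos(th)+b*np.sin(th),.115,.058-a*np.sin(th)+b*np.cos(th)))
    if prev is not None: print(round(th,2),np.round(P-prev,4))
    prev=P
```

```text
[0.40079661 0.3233463  0.21855108] [-4.29000615 -0.99454643  5.99245631]
1.65 [ 0.0023 -0.0169  0.0033]
1.55 [ 0.0024 -0.0172  0.0016]
1.45 [ 0.0024 -0.0173 -0.0001]
1.35 [ 0.0024 -0.0172 -0.0019]
1.25 [ 0.0023 -0.0169 -0.0036]
1.15 [ 0.0023 -0.0165 -0.0053]
1.05 [ 0.0022 -0.0158 -0.0069]
0.95 [ 0.0021 -0.0151 -0.0085]
0.85 [ 0.002  -0.0142 -0.01  ]
0.75 [ 0.0018 -0.0131 -0.0113]
0.65 [ 0.0016 -0.0119 -0.0126]
0.55 [ 0.0015 -0.0106 -0.0137]
0.45 [ 0.0013 -0.0092 -0.0147]
0.35 [ 0.0011 -0.0077 -0.0156]
0.25 [ 0.0008 -0.0061 -0.0163]
0.15 [ 0.0006 -0.0045 -0.0168]
0.07 [ 0.0003 -0.0024 -0.0137]
0.0 [ 0.0002 -0.0012 -0.0121]
-0.01 [ 0.     -0.0001 -0.0017]
```

>>> send_rows:
  plan:
    - [[0.0023,-0.0169,0.0033],[0,0,0],255]
    - [[0.0024,-0.0172,0.0016],[0,0,0],255]
    - [[0.0024,-0.0173,-0.0001],[0,0,0],255]
    - [[0.0024,-0.0172,-0.0019],[0,0,0],255]
    - [[0.0023,-0.0169,-0.0036],[0,0,0],255]
    - [[0.0023,-0.0165,-0.0053],[0,0,0],255]

```text
time: 69.0
tool_pos: [0.4151, 0.2207, 0.1749]
tool_rot: [-3.141, -0.0, 1.707]
contact_force: [-3.3, 0.2, 1.3]
opening: 0.0297
```

>>> send_rows:
  plan:
    - [[0.0022,-0.0158,-0.0069],[0,0,0],255]
    - [[0.0021,-0.0151,-0.0085],[0,0,0],255]
    - [[0.002,-0.0142,-0.01],[0,0,0],255]
    - [[0.0018,-0.0131,-0.0113],[0,0,0],255]
    - [[0.0016,-0.0119,-0.0126],[0,0,0],255]
    - [[0.0015,-0.0106,-0.0137],[0,0,0],255]

```text
time: 69.6
tool_pos: [0.4264, 0.1392, 0.1114]
tool_rot: [-3.141, 0.002, 1.707]
contact_force: [-2.5, -2.7, 1.4]
opening: 0.0298
```

>>> send_rows:
  plan:
    - [[0.0013,-0.0092,-0.0147],[0,0,0],255]
    - [[0.0011,-0.0077,-0.0156],[0,0,0],255]
    - [[0.0008,-0.0061,-0.0163],[0,0,0],255]
    - [[0.0006,-0.0045,-0.0168],[0,0,0],255]
    - [[0,0,0],[0,0,0],255]

```text
time: 70.1
tool_pos: [0.4302, 0.1117, 0.0467]
tool_rot: [-3.139, 0.002, 1.706]
contact_force: [-1.1, -5.9, -0.0]
opening: 0.0296
```

Run:
```python
from h import *
print(tip(),robot.observe()['contact_force'],robot.observe()['opening'])
snap('scene','a39.png',(290,110,430,290),4)
```

```text
[0.43028325 0.11180384 0.08419808] [-1.08140175 -5.93766627 -0.00857443] 0.029577017840847077
```

View pics/a39.png

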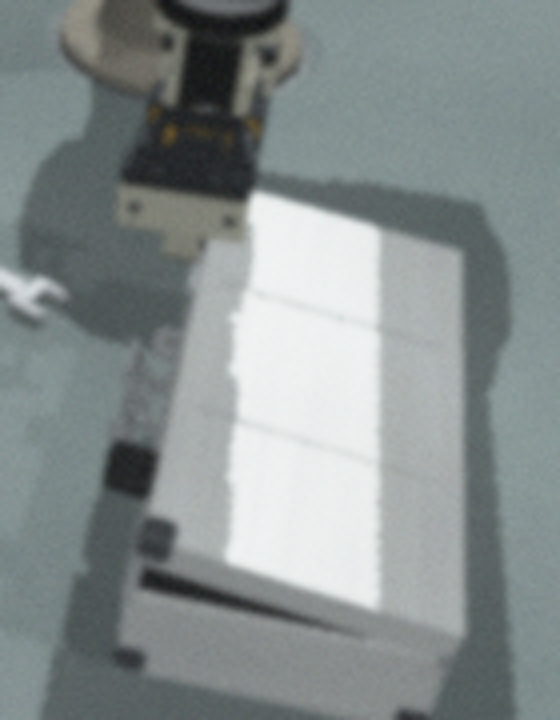

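>>> send_rows:
  plan:
    - [[0.0002,-0.0012,-0.007],[0,0,0],255]
    - [[0.0001,-0.0012,-0.0067],[0,0,0],255]
    - [[0.0001,-0.0006,-0.006],[0,0,0],255]
    - [[0.0001,-0.0006,-0.0061],[0,0,0],255]
    - [[0,0,-0.001],[0,0,0],255]
    - [[0,0,0],[0,0,0],255]

```text
time: 70.75
tool_pos: [0.4307, 0.1087, 0.0213]
tool_rot: [-3.14, 0.001, 1.707]
contact_force: [-2.6, -6.7, 0.2]
opening: 0.0292
```

Run:
```python
from h import *
print(tip(),robot.observe()['contact_force'],robot.observe()['opening'])
snap('scene','a40.png',(290,110,430,290),4)
```

```text
[0.43073347 0.10873351 0.05875111] [-2.58675712 -6.74707298  0.15502064] 0.029237965007918556
```

View pics/a40.png

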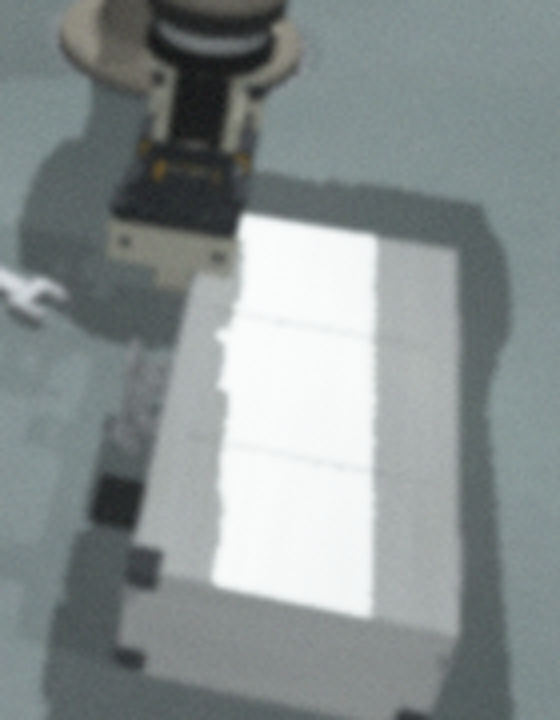

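>>> send_rows:
  plan:
    - [[0,0,-0.0015],[0,0,0],255]
    - [[0,0,-0.001],[0,0,0],255]
    - [[0,0,0],[0,0,0],255]

```text
time: 71.1
tool_pos: [0.4308, 0.1086, 0.02]
tool_rot: [-3.141, 0.002, 1.707]
contact_force: [-5.6, -7.8, 12.6]
opening: 0.0299
```

>>> send_rows:
  plan:
    - [[0,0,0],[0,0,0],80]
    - [[0,0,0],[0,0,0],80]
    - [[0,0,0],[0,0,0],80]
    - [[0,0,0],[0,0,0],80]
    - [[0,0,0.02],[0,0,0],80]
    - [[0,0,0.04],[0,0,0],80]
    - [[0,0,0.05],[0,0,0],80]
    - [[0,0,0.05],[0,0,0],80]
    - [[-0.02,-0.05,0.03],[0,0,0],80]
    - [[-0.02,-0.05,0],[0,0,0],80]
    - [[0,0,0],[0,0,0],80]
    - [[0,0,0],[0,0,0],80]

```text
time: 72.3
tool_pos: [0.3962, 0.0219, 0.2035]
tool_rot: [3.141, -0.0, 1.704]
contact_force: [0.3, 0.4, 0.0]
opening: 0.0631
```

Run:
```python
from h import *
print(robot.observe()['time'],tip())
snap('scene','a41.png',scale=1.5);snap('scene','c41.png',(300,150,420,290),5);snap('top','b41.png',scale=1.5)
```

```text
72.3 [0.39616052 0.02184723 0.24104262]
```

View pics/a41.png

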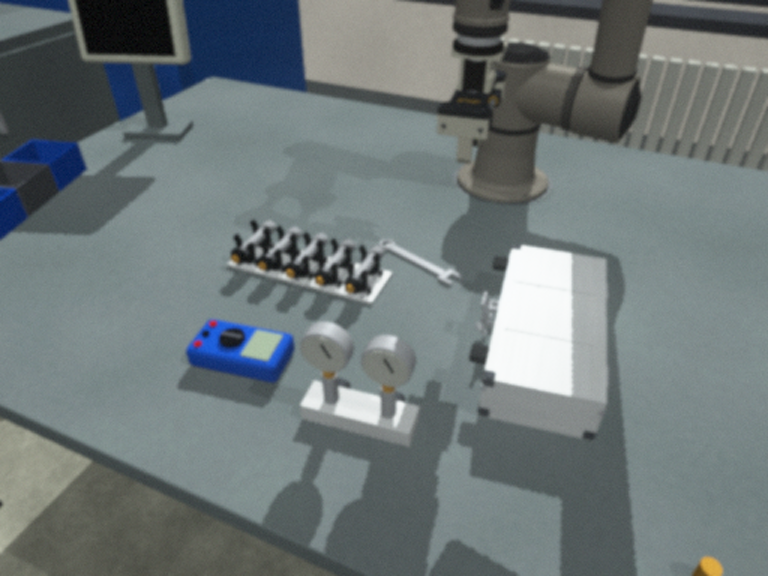

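View pics/c41.png

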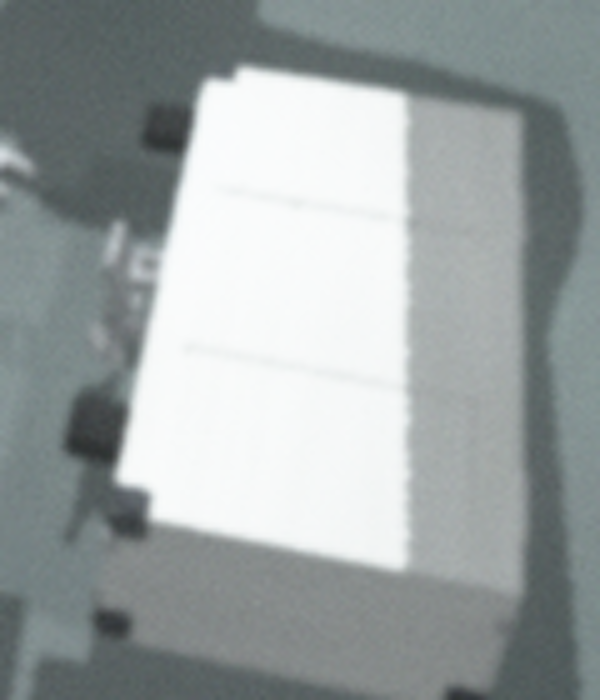

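View pics/b41.png

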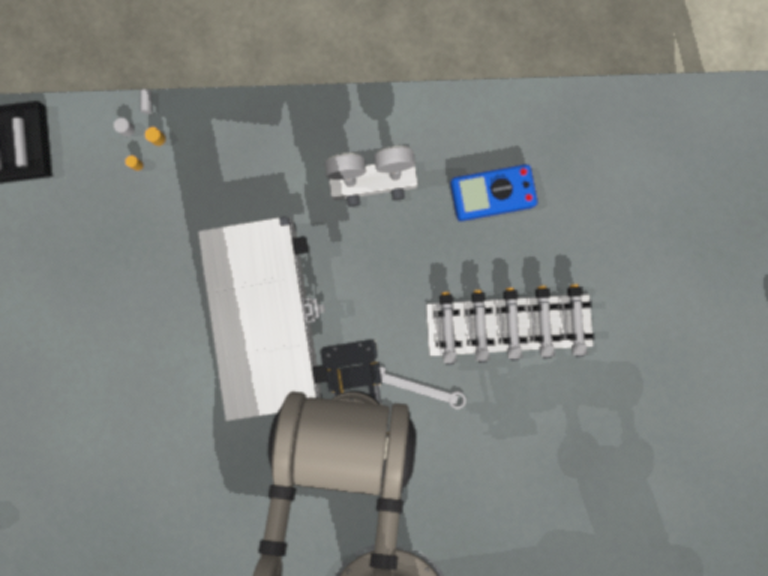

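Run:
```python
from cell import robot
print(robot.hand_in(), robot.observe()['time'])
```

```text
the job is handed in; nothing more can be done
the job is handed in; nothing more can be done
```

I did the whole job in order and handed it in at about 72 s. The latch is undone and its hook hangs free of the keeper. I opened the lid and it stayed open. All five sensors went into clips 0 to 4, then I shut the lid of the empty case.

**Last checks:**
- In the final pictures all five sensors lie in their clips, about 1 mm from the calculated seats in plan and 2–3 mm in height.
- Each press ended against a stop at about 28–39 N.
- The lid is down flush. The multimeter, gauge block and spanner look unmoved.

**What disagreed or went wrong:**
- **Fingertip position:** the reported TCP lies about 37.5 mm beyond the real fingertips. I found this in the pictures and by touching the bench, and corrected every move for it.
- **Latch:** on the first lift the fingers slipped off the lever at about 2.2 rad. I gripped it again and took it to about 2.7 rad.
- **Sensor in clip 0:** it first sat about 4 mm off along its axis, so I slid it into line while it was clipped.
- **Not tested:** I did not push down on each sensor again after letting go, so "fully home" rests on the press forces and the pictures. I saw no knocked sensor and no loss of grip on one.

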